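# Load the bench shaker and spring its hold-down bar back in

### The job

Get the shaker ready for a run: squeeze the two tabs of its sprung hold-down bar together, lift the bar out and set it aside on the worktop, then stand every one of the small white storage bottles at the front and right of the shaker (not the larger ones at the back) upright in a compartment of its own, pressed down until it is fully home on the floor. Finally put the bar back over the caps and let its two end pins spring into the holes of the end plates; do not disturb the large jar near the bottles.

Things in the scene. Friction and masses are not known exactly. Their poses are not given: they have to be found in the camera images.
- shaker: low white bench shaker, fixed, 150 x 340 mm, 44 mm tall to its platform; origin under its centre on the worktop, z up, x to its back (away from the robot), y to its left along the row. On it stand four bottle compartments in a row 66 mm apart and, at the row's ends, two aluminium end plates 62 mm wide, 8 mm thick, tops 200 mm above the worktop, inner faces 280 mm apart
- slot_1 (a point): centre of the floor of compartment 1 (1 leftmost, 4 rightmost), 44 mm above the worktop, axes as the shaker's. Compartment: 54 mm square inside, open on top; its walls are 56 mm tall, the front one with an upright 20 mm slot in the middle (all four alike)
- slot_2 (a point): centre of the floor of compartment 2 (1 leftmost, 4 rightmost), 44 mm above the worktop, axes as the shaker's. A sprung steel leaf 16 mm wide stands in the front slot of each compartment: its upright face (6 to 24 mm above the floor) is 21 mm in front of the centre when empty; above it flares forward, up to 44 mm above the floor
- slot_3 (a point): centre of the floor of compartment 3 (1 leftmost, 4 rightmost), 44 mm above the worktop, axes as the shaker's. A bottle merely let go here perches on the leaf about 20 mm above the floor; pushing it down with about 5 to 15 N forces the leaf forward and takes it to the floor
- slot_4 (a point): centre of the floor of compartment 4 (1 leftmost, 4 rightmost), 44 mm above the worktop, axes as the shaker's. The leaf then holds the bottle upright against the back wall, its axis about 2 mm behind this point
- hole_left (a point): centre of the square 18 x 18 mm through-hole in the left (+y) end plate, half-way through its 8 mm thickness, 180 mm above the worktop; axes as the shaker's, hole along y
- hole_right (a point): the same in the right (-y) end plate. In front of the shaker's left half the worktop is kept free: the bar can be set down there along y, its middle about 0.42 m ahead of the robot and 0.30 m to its left
- bar: loose sprung hold-down bar, 0.21 kg: flat aluminium beam 32 mm wide, 12 mm thick, a pin at each end and two upright black finger tabs at the middle. Origin on its underside, midway between the pins when it sits in the end plates; z up, y from fixed to sprung pin. Starts in the end plates over the empty compartments, underside 171 mm up, 3 mm clear of seated caps. Stands on its underside; fits either way round
- pin_fixed (a point): middle of the bar's rigid end pin (12 mm in diameter, 8 mm long, axis 6 mm above the bar's underside). From tip to tip the bar is 298 mm long when free, 296 mm in the end plates, 272 mm squeezed to its stop. When it is in, a shoulder 8 mm behind each pin's tip bears on the end plate's inner face and the pins rest on the holes' lower edges, 3 mm below the hole centres
- pin_sprung (a point): middle of the bar's sprung end pin, same size and height; the spring presses it outward with 5 N when the bar is in the end plates
- tab_fixed (a point): outer face of the finger tab rigid with the bar, 36 mm above the bar's underside. Tab 30 mm wide across the bar, 6 mm thick, reaching from 12 to 52 mm above the underside. The point half-way between the two tab points is also half-way between the two pins, however far the bar is squeezed
- tab_sprung (a point): outer face of the finger tab rigid with the sprung pin, same shape and height, facing the other way. Outer faces are 66 mm apart when free, 64 mm when the bar is in, 40 mm squeezed to the stop. Squeezing the tabs together draws the sprung pin in (11 N at the stop; a firm grip of 25 N or more holds it there and carries the bar)
- plunger (a joint): how far the sprung pin and its tab are drawn in along the bar, m: -0.002 free, 0 when the bar sits in both end plates, 0.024 fully squeezed
- bottle_1_mid (a point): small white storage bottle with screw cap, 124 mm tall, 0.09 to 0.17 kg: round body 50 mm in diameter, shoulder tapering from about 90 mm up, cap 29 mm in diameter from 108 to 124 mm above the base. This point is its centre, 62 mm above its base, z up the bottle. Starts upright on the worktop, to the front or right of the shaker; None if absent. To be loaded
- bottle_2_mid (a point): small white storage bottle with screw cap, 124 mm tall, 0.09 to 0.17 kg: round body 50 mm in diameter, shoulder tapering from about 90 mm up, cap 29 mm in diameter from 108 to 124 mm above the base. This point is its centre, 62 mm above its base, z up the bottle. Starts upright on the worktop, to the front or right of the shaker; None if absent. To be loaded
- bottle_3_mid (a point): small white storage bottle with screw cap, 124 mm tall, 0.09 to 0.17 kg: round body 50 mm in diameter, shoulder tapering from about 90 mm up, cap 29 mm in diameter from 108 to 124 mm above the base. This point is its centre, 62 mm above its base, z up the bottle. Starts upright on the worktop, to the front or right of the shaker; None if absent. To be loaded
- bottle_4_mid (a point): small white storage bottle with screw cap, 124 mm tall, 0.09 to 0.17 kg: round body 50 mm in diameter, shoulder tapering from about 90 mm up, cap 29 mm in diameter from 108 to 124 mm above the base. This point is its centre, 62 mm above its base, z up the bottle. Starts upright on the worktop, to the front or right of the shaker; None if absent. To be loaded
- sample_bottle: clear water bottle, fixed, 65 mm in diameter, with a dark electrode standing in it to 240 mm above the worktop; origin under its centre; an obstacle to carry round or over. The fixed pH meter with its arm and a rod up to 340 mm high stands behind it, more than 0.60 m ahead of the robot; between the two is a gap for carrying bottles through at about 0.57 m
- jar: white screw-lid jar, 77 mm in diameter, 91 mm tall, origin under its centre; bystander, not to be disturbed

How it is judged:
On the way, in this order (a step that is already met when the one before it is completed fails the run):
1. the hold-down bar is out of the end plates and clear of them (distance between each of pin_fixed, pin_sprung and hole_left above 0.04 m and distance between each of pin_fixed, pin_sprung and hole_right above 0.04 m), for 0.2 s.
2. every bottle stands fully home in a compartment (((horizontal distance between bottle_1_mid and slot_1 below 0.012 m and z of bottle_1_mid in the frame of slot_1 below 0.066 m) or (horizontal distance between bottle_1_mid and slot_2 below 0.012 m and z of bottle_1_mid in the frame of slot_2 below 0.066 m) or (horizontal distance between bottle_1_mid and slot_3 below 0.012 m and z of bottle_1_mid in the frame of slot_3 below 0.066 m) or (horizontal distance between bottle_1_mid and slot_4 below 0.012 m and z of bottle_1_mid in the frame of slot_4 below 0.066 m)) and angle between each of bottle_1_mid, bottle_2_mid, bottle_3_mid, bottle_4_mid's own z axis and vertical below 0.12 rad and ((horizontal distance between bottle_2_mid and slot_1 below 0.012 m and z of bottle_2_mid in the frame of slot_1 below 0.066 m) or (horizontal distance between bottle_2_mid and slot_2 below 0.012 m and z of bottle_2_mid in the frame of slot_2 below 0.066 m) or (horizontal distance between bottle_2_mid and slot_3 below 0.012 m and z of bottle_2_mid in the frame of slot_3 below 0.066 m) or (horizontal distance between bottle_2_mid and slot_4 below 0.012 m and z of bottle_2_mid in the frame of slot_4 below 0.066 m)) and ((horizontal distance between bottle_3_mid and slot_1 below 0.012 m and z of bottle_3_mid in the frame of slot_1 below 0.066 m) or (horizontal distance between bottle_3_mid and slot_2 below 0.012 m and z of bottle_3_mid in the frame of slot_2 below 0.066 m) or (horizontal distance between bottle_3_mid and slot_3 below 0.012 m and z of bottle_3_mid in the frame of slot_3 below 0.066 m) or (horizontal distance between bottle_3_mid and slot_4 below 0.012 m and z of bottle_3_mid in the frame of slot_4 below 0.066 m)) and ((horizontal distance between bottle_4_mid and slot_1 below 0.012 m and z of bottle_4_mid in the frame of slot_1 below 0.066 m) or (horizontal distance between bottle_4_mid and slot_2 below 0.012 m and z of bottle_4_mid in the frame of slot_2 below 0.066 m) or (horizontal distance between bottle_4_mid and slot_3 below 0.012 m and z of bottle_4_mid in the frame of slot_3 below 0.066 m) or (horizontal distance between bottle_4_mid and slot_4 below 0.012 m and z of bottle_4_mid in the frame of slot_4 below 0.066 m))), for 0.2 s.
3. the bar is back, one pin in each end plate's hole (((distance between pin_fixed and hole_right below 0.0065 m and distance between pin_sprung and hole_left below 0.0065 m) or (distance between pin_fixed and hole_left below 0.0065 m and distance between pin_sprung and hole_right below 0.0065 m))), for 0.2 s.
At the end, for the whole second after the job is handed in: every bottle present stands upright (within 0.12 rad) in a compartment of its own, its axis within 12 mm of the compartment's centre and its base within 4 mm of the floor; each of the bar's pins is in an end plate's hole (middle of the pin within 6.5 mm of the middle of the hole), the bar at rest (all of step 2 and ((distance between pin_fixed and hole_right below 0.0065 m and distance between pin_sprung and hole_left below 0.0065 m) or (distance between pin_fixed and hole_left below 0.0065 m and distance between pin_sprung and hole_right below 0.0065 m)) and linear speed of bar below 0.02 m/s); the robot touches nothing.
It fails at once if the jar is knocked over or pushed more than 6 cm (distance of jar from where it was at the start of the episode above 0.06 m or angle between jar's own z axis and vertical above 0.5 rad).
Of bottle_1, bottle_2, bottle_3, bottle_4 only 2 to 4 are there at a start; the rules pass over those that are not, and their reading is None.
At some moment in a run one of bar may be knocked a few centimetres aside while the robot is not near it.
Once in a run the grip may slacken for a moment while it holds something.
It also fails if it takes over 210 s, if anything falls off the work surface, if the arm or the gripper's body presses on something with over 40 N, if the wrist force passes 120 N, or if a joint passes its speed limit or range.

### The arm

A 6-joint arm with a two-finger parallel gripper is mounted at the origin on a cart in front of the work surface, level with it; the furniture and walls round the work are solid. World frame = base frame: x ahead of the robot, y to its left, z up, the work surface at z = 0. Lengths are in m, angles in rad, forces in N, time in s.
With the tool pointing down it reaches from about 0.3 to 0.875 m from the base axis. Payload 6.4 kg.
Tool frame: the origin (TCP) lies at the centre of the arm's flange, where the gripper is bolted on; the fingertips stand 173 mm ahead of it and the grasp point (between the pads) lies ctrl.grip_point_offset ahead of it (ctrl.grip_point_offset is the distance from the TCP to the grasp point, in m); z points along the fingers, y is the direction in which the jaws open and shut (so a half turn about z gives the same grasp; the last joint's range is limited). The gripper opens to 85 mm and grips with 20 to 120 N. Pads are 22 mm wide; open, the fingers measure 114 mm over their backs; the gripper's body (76 mm by 85 mm) begins 54 mm behind the grasp point. The pads swing forward as they close: fully open they stand 13 mm farther back than shut.
Start: joints at [0.94, 0.181, 1.607, -0, 1.354, -0.206], TCP at [0.237, 0.524, 0.405] pointing down, gripper open.
Joint ranges: [-2.99, 2.99], [-0.89, 2.07], [0.3, 2.58], [-1.14, 4.28], [0, 2.63], [-3.12, 3.12]. Speed limits (rad/s): [2.57, 2.57, 3.01, 3.14, 3.14, 3.14].

### API

Orientations are given as a unit quaternion [w, x, y, z].
In Python, from bench import ctrl, cams, boxes_of, landmark_of gives the robot as it stands.
- The arm moves only by the shell command python3 -m handwheel 'ROWS'. ROWS is JSON, a list of rows, each an object with "offset": the shift along the tool's x, y, z in m, a list of three; "spin": the turn about the tool's z in degrees; "grip": the opening, from 0 (shut) to 1 (fully open). A call has 1 to 20 rows; each row is the pose to reach, as a shift and turn from the pose commanded when the call began, along the tool's axes at that moment; what a row does not reach only later rows make up. A row lasts 1/8 s, in which the tool goes at most 62.5 mm and 10.7 degrees, less where a joint would pass 70% of its speed; a pose out of reach is approached as far as the arm can. A call with a gripper value outside its range is refused whole. The fingers move at their own pace and stop on an object; the grip force is fixed at half the most. Time passes only in rows, so rows that repeat a pose let the fingers close. It gives the time, the measured TCP pose, the force and the opening at its end, in the units of the state.
- ctrl.get_obs(): the state, without advancing time (a new reading comes with each control period).
- cams.camera(name): name is "scene" or "top"; returns a dict with "color" (480x640x3 uint8, red, green, blue), "camera_matrix" (3x3 intrinsics, pixels), "view" (4x4, takes a point from world to camera coordinates). Camera axes: x right, y up, looking along -z (the intrinsics and any distortion apply to the point x, -y, -z); pixel columns grow to the right and rows downward; lengths in m; the calibration is good to about 2 mm. A picture is of the moment at which its call begins. There is no depth.
- ctrl.hand_in(): hands the job in, once; it reports no verdict.
Trained networks look in a picture, given as the dict that the camera call returned (one of the last four; its "shot" number tells which), for a name from the list of things; names that differ only in an ending like _2 or _b are one class to them, and where a whole thing is asked for, a point or a joint stands for the part that bears it (a point fixed in the world has none). Each returns a list of dicts, best first, with "confidence" (0 to 1); they miss things now and then, are a little off and sometimes report something else, mostly with a low value. They report only what shows in the picture. A call takes as long as a camera call.
- boxes_of(picture, thing): "uv" ([column, row] in pixels, amid what is visible of it).
- landmark_of(picture, thing): "uv" ([column, row] in pixels: a listed point, or the origin of a listed thing).
The state is a dict: "time_s": time; "q": joint angles; "dq": joint speeds; "joint_efforts": joint torques, N m; "eef_pos": TCP position; "eef_rot": TCP orientation; "wrist_force": force on the tool from outside, world axes, zero at the start; "torque": the same for the moment, N m; "opening": opening from 0.0 (shut) to 1.0 (fully open).
Only numpy, scipy, OpenCV 4.12 (cv2) and the standard library are available. Lean on these libraries where they do the work, as an engineer would, in place of code of your own. Each camera call takes 0.05 s, during which the arm holds its last target.

## Working session

There is one attempt and no reset: what is moved stays moved. The work goes in short steps, Python scripts to look and compute and a shell command to move; the robot and the scene stay as the last step left them, time stands still between calls to the robot, and variables do not carry over. Pictures are saved under pics/ and viewed, and the job is handed in when it is done.

```bash
ls; mkdir -p pics
cat > h.py <<'E'
import numpy as np, cv2
from bench import ctrl, cams, boxes_of, landmark_of
def shot(name,fn=None):
    p=cams.camera(name)
    if fn: cv2.imwrite('pics/'+fn,p['color'][:,:,::-1])
    return p
def ray(p,uv):
    K=np.array(p['camera_matrix']);V=np.array(p['view'])
    d=np.linalg.solve(K,[uv[0],uv[1],1.0]); d=np.array([d[0],-d[1],-d[2]])
    R=V[:3,:3];o=-R.T@V[:3,3]; return o,R.T@d
def atz(p,uv,z):
    o,d=ray(p,uv); return o+d*(z-o[2])/d[2]
def proj(p,X):
    K=np.array(p['camera_matrix']);V=np.array(p['view'])
    c=V[:3,:3]@np.array(X)+V[:3,3]; c=np.array([c[0],-c[1],-c[2]]); u=K@c; return u[:2]/u[2]
def tri(p,uv,q,uw):
    o1,d1=ray(p,uv);o2,d2=ray(q,uw)
    d1/=np.linalg.norm(d1);d2/=np.linalg.norm(d2)
    t=np.linalg.lstsq(np.c_[d1,-d2],o2-o1,rcond=None)[0]
    a=o1+t[0]*d1;b=o2+t[1]*d2
    return (a+b)/2,np.linalg.norm(a-b)
E
python3 - <<'E'
from h import *
np.set_printoptions(precision=4,suppress=True)
s=shot('scene','s0.png');t=shot('top','t0.png')
print({k:v for k,v in s.items() if k!='color'},{k:v for k,v in t.items() if k!='color'})
o=ctrl.get_obs();print(o,ctrl.grip_point_offset)
for n,z in [('shaker',0),('slot_1',.044),('slot_4',.044),('hole_left',.18),('hole_right',.18),('bar',.171),('pin_fixed',.177),('pin_sprung',.177),('tab_fixed',.207),('tab_sprung',.207),('bottle_1_mid',.062),('sample_bottle',0),('jar',0)]:
    for nm,p in (('s',s),('t',t)):
        print(n,nm,[(np.round(r['uv'],1),round(r['confidence'],2),atz(p,r['uv'],z)[:2]) for r in landmark_of(p,n)[:6]])
E
```

```text
pics
{'camera_matrix': array([[513.8438,   0.    , 315.2067],
       [  0.    , 513.8438, 242.9622],
       [  0.    ,   0.    ,   1.    ]]), 'view': array([[ 0.669 , -0.7428,  0.0248, -0.304 ],
       [ 0.3621,  0.3549,  0.8619, -0.3145],
       [-0.6491, -0.5677,  0.5064, -0.826 ],
       [ 0.    ,  0.    ,  0.    ,  1.    ]]), 'shot': 1} {'camera_matrix': array([[453.1672,   0.    , 321.4119],
       [  0.    , 453.1672, 239.7035],
       [  0.    ,   0.    ,   1.    ]]), 'view': array([[ 0.1   , -0.995 , -0.0057, -0.0216],
       [ 0.923 ,  0.0906,  0.3741, -0.51  ],
       [-0.3717, -0.0427,  0.9274, -0.8884],
       [ 0.    ,  0.    ,  0.    ,  1.    ]]), 'shot': 2}
{'time_s': 0.1, 'q': array([ 0.9397,  0.1814,  1.6079, -0.    ,  1.3538, -0.2063]), 'dq': array([-0.0019, -0.0017, -0.003 , -0.0001, -0.0003, -0.    ]), 'joint_efforts': array([  0.    , -44.5872, -35.2237,  -0.0003,   0.004 ,  -0.    ]), 'eef_pos': array([0.2368, 0.5237, 0.4039]), 'eef_rot': array([-0.0003,  0.2108,  0.9775, -0.0007]), 'wrist_force': array([-0.0105,  0.3771, -0.2542]), 'torque': array([ 0.0202, -0.
[... 2376 characters left out ...]
([275.6, 212.1]), 0.35, array([0.5298, 0.1246]))]
tab_fixed s [(array([314.2, 185.1]), 0.69, array([0.6051, 0.1458]))]
tab_fixed t [(array([266. , 177.3]), 0.77, array([0.5917, 0.1499]))]
tab_sprung s [(array([291.5, 181.2]), 0.7, array([0.5837, 0.1987]))]
tab_sprung t []
bottle_1_mid s [(array([467.7, 329.9]), 0.81, array([ 0.5554, -0.3003]))]
bottle_1_mid t [(array([468.1, 237.5]), 0.92, array([ 0.5623, -0.2997]))]
sample_bottle s [(array([348.8, 322. ]), 0.74, array([ 0.4778, -0.0751]))]
sample_bottle t [(array([363.2, 274.4]), 0.81, array([ 0.4717, -0.0726]))]
jar s [(array([333.3, 358.3]), 0.65, array([ 0.3707, -0.1226]))]
jar t [(array([377.7, 322.2]), 0.55, array([ 0.3628, -0.1124]))]
```

View pics/s0.png

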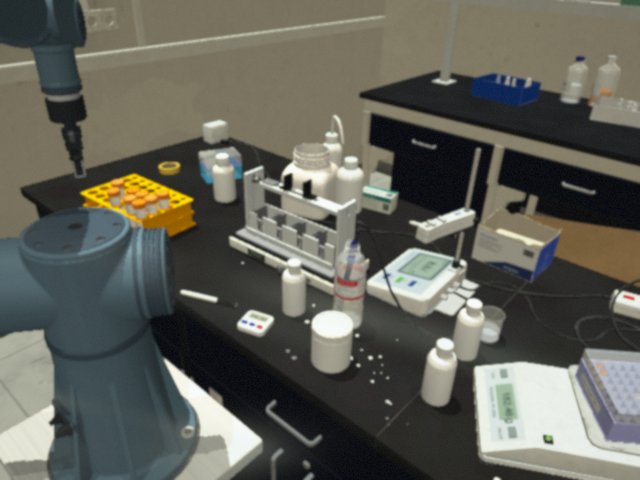

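View pics/t0.png

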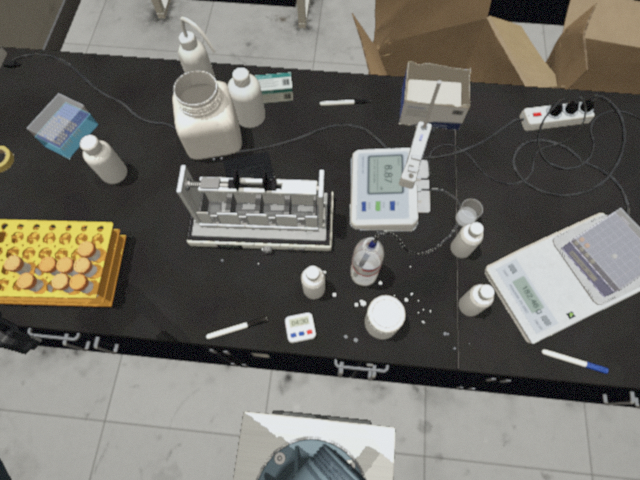

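```bash
cat > fit.py <<'E'
from h import *
from scipy.optimize import least_squares
np.set_printoptions(precision=4,suppress=True)
def W(c,l):
    x,y,a=c; return np.array([x+np.cos(a)*l[0]-np.sin(a)*l[1], y+np.sin(a)*l[0]+np.cos(a)*l[1], l[2]])
def shakerfit(pics):
    pts={'shaker':[(0,0,0)],'slot_1':[(0,.099-.066*i,.044) for i in range(4)],'hole_left':[(0,.144,.18)],'hole_right':[(0,-.144,.18)]}
    obs=[]
    c0=np.array([.585,.178,.03])
    for p in pics:
        for n,ls in pts.items():
            for r in landmark_of(p,n):
                if r['confidence']<.4: continue
                for l in ls:
                    if np.linalg.norm(proj(p,W(c0,l))-r['uv'])<9: obs.append((p,l,r['uv'],r['confidence'],n)); 
    f=lambda c:np.concatenate([(proj(p,W(c,l))-u) for p,l,u,w,n in obs])
    r=least_squares(f,c0,loss='soft_l1')
    return r.x,[(n,np.round(e,1)) for (p,l,u,w,n),e in zip(obs,f(r.x).reshape(-1,2))]
E
python3 - <<'E'
from fit import *
s=shot('scene');t=shot('top')
c,e=shakerfit([s,t]);print(c,e)
for n in('bottle_1_mid','jar','sample_bottle','bar'):
  for nm,p in(('s',s),('t',t)):
    print(n,nm,[(np.round(r['uv'],1),round(r['confidence'],2)) for r in boxes_of(p,n)])
# candidate bottles
for z in (.062,.124,0):
  print(z,atz(s,(293,287),z)[:2],atz(t,(313,282),z)[:2])
# cap tops
for a,b in (((293,262),(312,271)),((470,303),(474,228)),((444,343),(484,291)),((223,155),(92,142))):
    print(atz(s,a,.124),atz(t,b,.124),tri(s,a,t,b))
s=s['color'][:,:,::-1];t=t['color'][:,:,::-1]
cv2.imwrite('pics/z1.png',cv2.resize(s[240:420,240:500],None,fx=3,fy=3,interpolation=cv2.INTER_CUBIC))
cv2.imwrite('pics/z2.png',cv2.resize(t[210:350,280:510],None,fx=3.4,fy=3.4,interpolation=cv2.INTER_CUBIC))
E
```

```text
[0.5859 0.1843 0.0507] [('shaker', array([-1.1,  5.4])), ('slot_1', array([-2.5, -0.5])), ('slot_1', array([-0. ,  0.9])), ('slot_1', array([ 0.9, -1.6])), ('hole_left', array([-0.3,  1. ])), ('hole_right', array([1. , 0.1])), ('shaker', array([-2. ,  2.9])), ('slot_1', array([ 2.2, -1.8])), ('slot_1', array([-0.7, -3.1])), ('slot_1', array([1.5, 0.7])), ('slot_1', array([ 1.3, -0.3])), ('hole_left', array([-0. , -0.1])), ('hole_right', array([-1.3, -0. ]))]
bottle_1_mid s [(array([468.8, 332.4]), 0.87)]
bottle_1_mid t [(array([466.9, 241. ]), 0.68)]
jar s [(array([335.9, 340.5]), 0.8)]
jar t [(array([380.1, 316.1]), 0.7)]
sample_bottle s [(array([352.1, 281.1]), 0.78)]
sample_bottle t [(array([365.5, 262.6]), 0.86), (array([259.1, 217.4]), 0.4)]
bar s [(array([303.5, 195.1]), 0.62), (array([290.8, 236.8]), 0.17)]
bar t [(array([252. , 187.5]), 0.81)]
0.062 [0.4246 0.0388] [0.4235 0.0389]
0.124 [ 0.3617 -0.022 ] [0.4053 0.0355]
0 [0.4874 0.0995] [0.4418 0.0423]
[0.4256 0.04   0.124 ] [0.4285 0.0401 0.124 ] (array([0.4279, 0.0408, 0.1229]), np.float64(0.002175235202000226))
[ 0.5534 -0.2941  0.124 ] [ 0.5583 -0.294   0.124 ] (array([ 0.5581, -0.2936,  0.1218]), np.float64(0.0028790966940379172))
[ 0.4212 -0.3151  0.124 ] [ 0.4204 -0.3107  0.124 ] (array([ 0.4227, -0.313 ,  0.121 ]), np.float64(0.0033611819434611286))
[0.7132 0.6182 0.124 ] [0.6915 0.584  0.124 ] (array([0.6762, 0.5689, 0.1473]), np.float64(0.00208029696949897))
```

View pics/z1.png

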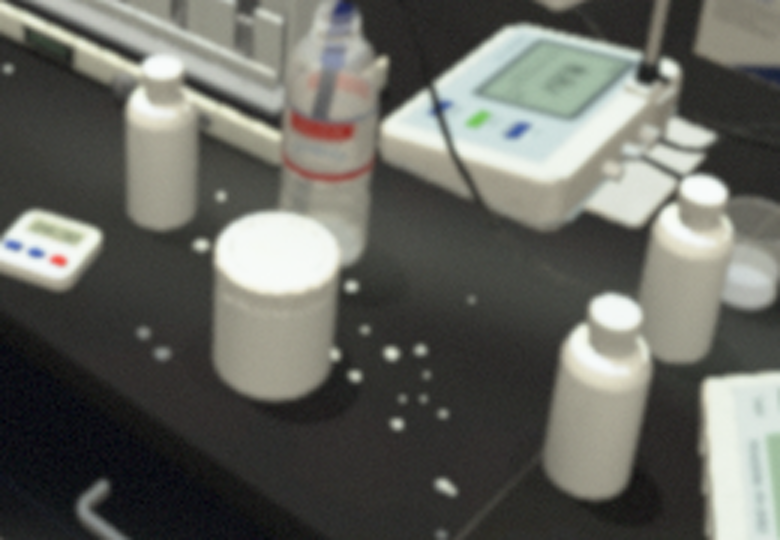

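View pics/z2.png

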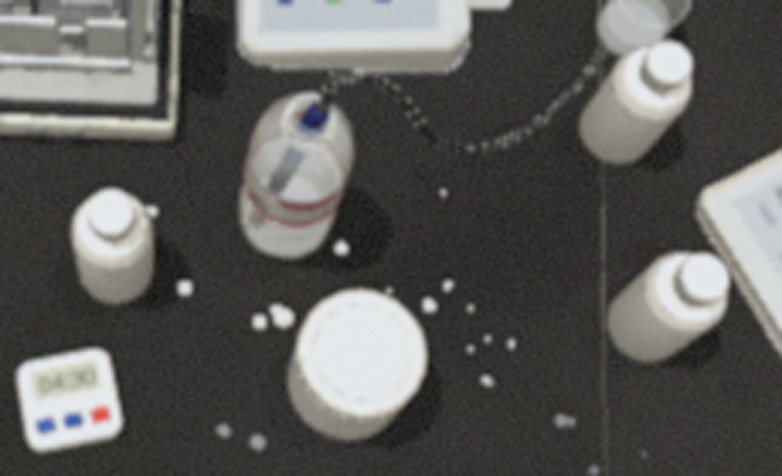

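```bash
cat >> fit.py <<'E'
def jointfit(npic=3,c0=np.array([.586,.181,.04]),only=None):
    pts={'shaker':[(0,0,0)],'slot_1':[(0,.099-.066*i,.044) for i in range(4)],'hole_left':[(0,.144,.18)],'hole_right':[(0,-.144,.18)],
    'bar':[(0,0,.171)],'pin_fixed':[(0,-.144,.177)],'pin_sprung':[(0,.144,.177)],'tab_fixed':[(0,-.032,.207)],'tab_sprung':[(0,.032,.207)]}
    obs=[]
    for k in range(npic):
      for p in (shot('scene'),shot('top')):
        for n,ls in pts.items():
            if only and n not in only: continue
            for r in landmark_of(p,n):
                if r['confidence']<.4: continue
                for l in ls:
                    if np.linalg.norm(proj(p,W(c0,l))-r['uv'])<9: obs.append((p,l,r['uv'],r['confidence'],n,p['shot']%2))
    f=lambda c:np.concatenate([(proj(p,W(c,l))-u) for p,l,u,w,n,_ in obs])
    r=least_squares(f,c0,loss='soft_l1')
    return r.x,[(n+str(k),np.round(e,1)) for (p,l,u,w,n,k),e in zip(obs,f(r.x).reshape(-1,2))]
E
python3 - <<'E'
from fit import *
c,e=jointfit();print(c)
for x in e: print(x[0],x[1],end='; ')
t=shot('top');s=shot('scene')
for p,fn,(u0,u1,v0,v1) in((t,'o1.png',(165,350,150,260)),(s,'o2.png',(220,380,150,290))):
    im=cv2.resize(p['color'][v0:v1,u0:u1,::-1],None,fx=4,fy=4,interpolation=cv2.INTER_CUBIC).copy()
    def poly(L,col):
        q=[((proj(p,W(c,l))-[u0,v0]+.5)*4).astype(int) for l in L]
        cv2.polylines(im,[np.array(q)],True,col,1)
    for sgn in(1,-1):
        poly([(a,sgn*.14,z) for a,z in((-.031,.044),(-.031,.2),(.031,.2),(.031,.044))],(0,0,255))
        poly([(a,sgn*.14,z) for a,z in((-.009,.171),(-.009,.189),(.009,.189),(.009,.171))],(0,255,255))
        poly([(a,sgn*.032,z) for a,z in((-.015,.183),(-.015,.223),(.015,.223),(.015,.183))],(255,0,255))
    poly([(-.075,-.17,.0),(-.075,.17,.0),(.075,.17,0),(.075,-.17,0)],(0,255,0))
    poly([(-.016,-.136,.183),(-.016,.136,.183),(.016,.136,.183),(.016,-.136,.183)],(255,128,0))
    cv2.imwrite('pics/'+fn,im)
E
```

```text
[0.585  0.1823 0.0583]
shaker1 [-0.6  2.1]; slot_11 [2.  3.5]; slot_11 [0.9 0.5]; slot_11 [1.6 0.4]; slot_11 [1.2 1.4]; hole_left1 [0.  0.5]; hole_right1 [-0.7  1.7]; bar1 [0.9 0.8]; pin_sprung1 [-0.4 -1.4]; tab_fixed1 [-4.2  0.1]; tab_sprung1 [-1.9 -3.7]; shaker0 [-3.1  0.9]; slot_10 [-0.3 -1.3]; slot_10 [2.  0.4]; slot_10 [ 2.8 -0.2]; slot_10 [1.6 1.8]; hole_left0 [0.  0.4]; hole_right0 [ 1.3 -1.6]; bar0 [ 0.7 -2. ]; pin_fixed0 [-3.6 -1.3]; pin_sprung0 [-1.9 -0.6]; tab_fixed0 [-0.1  1.7]; tab_sprung0 [-2.2  1.4]; shaker1 [ 2.5 -0.3]; slot_11 [ 1.2 -0.8]; slot_11 [-0.9  0.3]; slot_11 [1.6 1.5]; hole_left1 [ 0.4 -0.3]; hole_right1 [-1.2 -1.2]; hole_right1 [ 3.9 -1.7]; bar1 [-1.2 -0.2]; pin_fixed1 [-0.6  0.1]; pin_sprung1 [2.1 1.2]; tab_fixed1 [-1.9 -0.2]; tab_sprung1 [-1.8 -3.4]; shaker0 [-1.6 -0.1]; slot_10 [ 1.1 -1.7]; slot_10 [1.3 0.7]; slot_10 [ 1.7 -2.1]; slot_10 [2.6 1.2]; hole_left0 [-0.4 -0.1]; hole_right0 [0.4 0.1]; bar0 [-0.1  1.9]; pin_fixed0 [-1.  -2.3]; tab_fixed0 [-1.9  0.3]; shaker1 [-1.  -0.3]; slot_11 [0.9 2.6]; slot_11 [0.1 0.9]; slot_11 [1.3 0.8]; slot_11 [ 1.7 -0. ]; hole_left1 [0.  0.9]; hole_right1 [-1.2  0.1]; bar1 [-1.8 -1.8]; pin_sprung1 [ 0.3 -1.5]; tab_fixed1 [-0.1  1.5]; tab_sprung1 [-1.1 -0.3]; shaker0 [-1.9  2.2]; slot_10 [ 0.1 -1.2]; slot_10 [0.1 2. ]; slot_10 [ 1.  -2.7]; slot_10 [ 2.9 -2.1]; hole_left0 [-3.4 -0.7]; hole_right0 [ 2.9 -2.6]; bar0 [-1.7  0.2]; pin_fixed0 [-1.6  1. ]; pin_sprung0 [-1. -0.]; tab_fixed0 [0.1 0.2]; tab_sprung0 [ 0.6 -0. ];
```

View pics/o1.png

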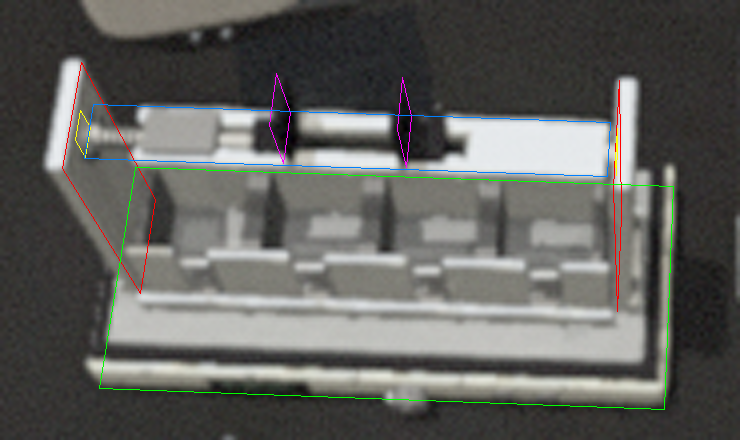

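View pics/o2.png

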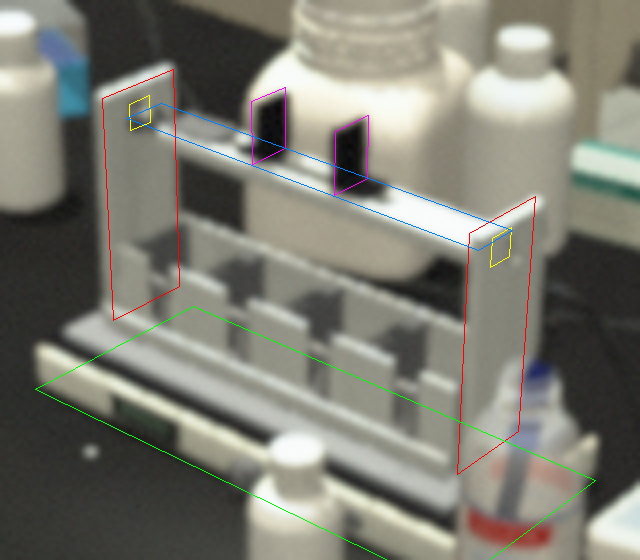

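Run:
```python
from fit import *
t=[cams.camera('top')['color'].astype(float) for _ in range(4)];s=[cams.camera('scene')['color'].astype(float) for _ in range(4)]
t=np.mean(t,0).astype(np.uint8)[:,:,::-1];s=np.mean(s,0).astype(np.uint8)[:,:,::-1]
def z(im,u0,u1,v0,v1):
    o=cv2.resize(im[v0:v1,u0:u1],None,fx=9,fy=9,interpolation=cv2.INTER_CUBIC).copy()
    for k in range(u0-u0%10+10,u1,10): cv2.line(o,((k-u0)*9+4,0),((k-u0)*9+4,8 if k%50 else 30),(0,255,0),1)
    for k in range(v0-v0%10+10,v1,10): cv2.line(o,(0,(k-v0)*9+4),(8 if k%50 else 30,(k-v0)*9+4),(0,255,0),1)
    return o
cv2.imwrite('pics/a1.png',np.hstack([z(t,172,212,160,222),z(t,296,340,160,222)]))
cv2.imwrite('pics/a2.png',np.hstack([z(s,240,284,160,226),z(s,330,374,190,256)]))
```

```text
(no output)
```

View pics/a1.png

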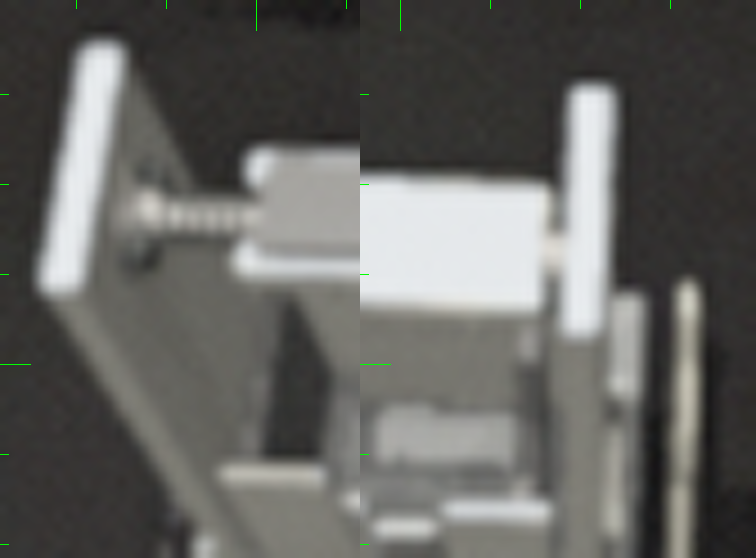

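View pics/a2.png

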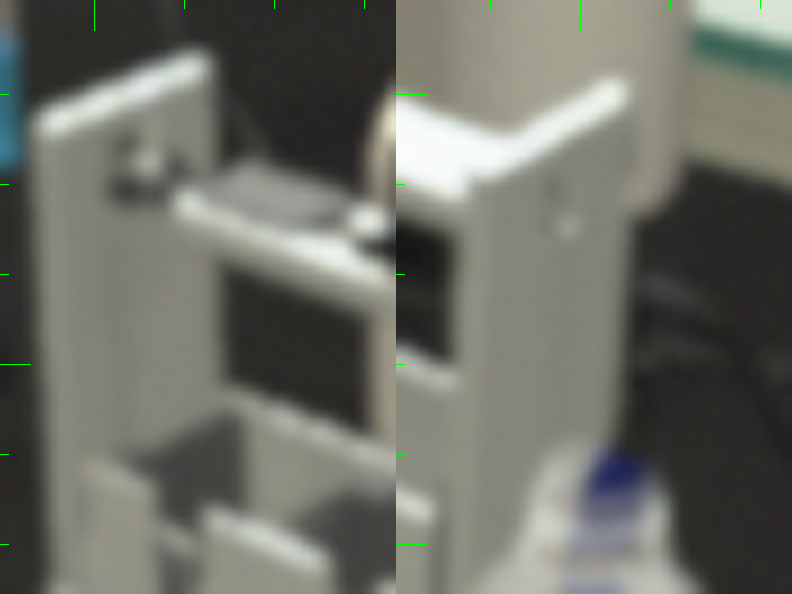

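Run:
```python
from fit import *
t=shot('top');s=shot('scene')
T=[atz(t,u,.2)[:2] for u in((180.5,178.2),(320.8,182.8))];S=[atz(s,u,.2)[:2] for u in((253.2,169.9),(347.2,204.2))]
for P in(T,S):
    d=P[0]-P[1];print(P,(P[0]+P[1])/2,np.linalg.norm(d),np.arctan2(-d[0],d[1]))
for y in(.144,-.144): print(y,[ (W((.5845,.182,a),(0,y,.2))) for a in(.03,.04,.05)])
for a,b in (((101,45),(61,291)),((592.5-360,86),(582.5-360,334))):
    u0=172 if a[0]<110 and b[0]<100 else 296
    A=atz(t,(u0+a[0]/9-.5,160+a[1]/9-.5),.2);B=atz(t,(u0+b[0]/9-.5,160+b[1]/9-.5),.2);d=A-B;print(A,B,np.linalg.norm(d),np.arctan2(d[1],d[0]))
# front edge beam z .183 top cam: in o1 px /4 +165, 150
A=atz(t,(165+135/4,150+163/4),.171);B=atz(t,(165+600/4,150+182/4),.171);d=A-B;print(A,B,np.arctan2(-d[0],d[1]))
```

```text
[array([0.5764, 0.326 ]), array([0.5937, 0.038 ])] [0.5851 0.182 ] 0.28851912915928746 0.05976174696205415
[array([0.5774, 0.3261]), array([0.5924, 0.0363])] [0.5849 0.1812] 0.29023371200364445 0.05177031899380873
0.144 [array([0.5802, 0.3259, 0.2   ]), array([0.5787, 0.3259, 0.2   ]), array([0.5773, 0.3258, 0.2   ])]
-0.144 [array([0.5888, 0.0381, 0.2   ]), array([0.5903, 0.0381, 0.2   ]), array([0.5917, 0.0382, 0.2   ])]
[0.6089 0.3285 0.2   ] [0.545  0.3237 0.2   ] 0.06409564218552892 0.07390811256399954
[0.6259 0.0402 0.2   ] [0.5621 0.036  0.2   ] 0.06393797151975515 0.065211460470784
[0.566  0.2933 0.171 ] [0.5786 0.0489 0.171 ] 0.05137471695291243
```

```bash
cat > plan.py <<'E'
import numpy as np
from bench import ctrl
from scipy.spatial.transform import Rotation as Rn
def st():
    o=ctrl.get_obs();w,x,y,z=o['eef_rot'];R=Rn.from_quat([x,y,z,w]).as_matrix()
    g=o['eef_pos']+R[:,2]*ctrl.grip_point_offset
    return o,R,g
def plan(*targets):
    """targets: (x,y,z,jawdeg or None)"""
    o,R,g=st(); cur=np.degrees(np.arctan2(R[1,1],R[0,1]))
    print('t',round(o['time_s'],2),'g',g.round(4),'jaw',round(cur,2),'tilt',R[:,2].round(3),'open',round(o['opening'],3),'F',np.round(o['wrist_force'],1),'q',np.round(o['q'],2))
    for x,y,z,a in targets:
        off=R.T@(np.array([x,y,z])-g)
        d=0 if a is None else (a-cur+90)%180-90
        print((x,y,z,a),'offset',off.round(3),'spin',round(-d,1))
E
python3 -c "
from plan import *
plan((.585,.182,.30,93.2),(.585,.182,.209,93.2))"
```

```text
t 5.9 g [0.237  0.5239 0.25  ] jaw 65.66 tilt [-0. -0. -1.] open 1.002 F [ 0.6 -0.1  0.4] q [ 0.94  0.18  1.61 -0.    1.35 -0.21]
(0.585, 0.182, 0.3, 93.2) offset [-0.458 -0.168 -0.05 ] spin -27.5
(0.585, 0.182, 0.209, 93.2) offset [-0.458 -0.168  0.041] spin -27.5
```

```bash
python3 -m handwheel '[{"offset":[-0.1,-0.04,-0.05],"spin":-10,"grip":1},{"offset":[-0.458,-0.168,-0.05],"spin":-27.5,"grip":1},{"offset":[-0.458,-0.168,-0.05],"spin":-27.5,"grip":1},{"offset":[-0.458,-0.168,-0.05],"spin":-27.5,"grip":1},{"offset":[-0.458,-0.168,-0.05],"spin":-27.5,"grip":1},{"offset":[-0.458,-0.168,-0.05],"spin":-27.5,"grip":1},{"offset":[-0.458,-0.168,-0.05],"spin":-27.5,"grip":1},{"offset":[-0.458,-0.168,-0.05],"spin":-27.5,"grip":1},{"offset":[-0.458,-0.168,-0.05],"spin":-27.5,"grip":1},{"offset":[-0.458,-0.168,-0.05],"spin":-27.5,"grip":1},{"offset":[-0.458,-0.168,-0.05],"spin":-27.5,"grip":1},{"offset":[-0.458,-0.168,-0.05],"spin":-27.5,"grip":1}]'
python3 - <<'E'
from plan import *
plan((.585,.182,.30,93.2),(.585,.182,.209,93.2))
from h import *
s=shot('scene','b1.png');t=shot('top')
cv2.imwrite('pics/b2.png',np.hstack([cv2.resize(p['color'][a:a+130,b:b+130,::-1],(400,400)) for p,a,b in((s,110,220),(t,90,190))]))
E
```

```text
time_s: 7.4
eef_pos: [0.5842, 0.1833, 0.4549]
eef_rot: [0.0, -0.029, 1.0, 0.0]
wrist_force: [-0.5, 0.3, -0.4]
opening: 1.002
t 7.4 g [0.5842 0.1834 0.3002] jaw 93.28 tilt [ 0.  0. -1.] open 1.002 F [-0.5  0.3 -0.4] q [ 0.11  0.23  1.45  0.    1.46 -1.52]
(0.585, 0.182, 0.3, 93.2) offset [-0.001 -0.001  0.   ] spin 0.1
(0.585, 0.182, 0.209, 93.2) offset [-0.001 -0.001  0.091] spin 0.1
```

View pics/b2.png

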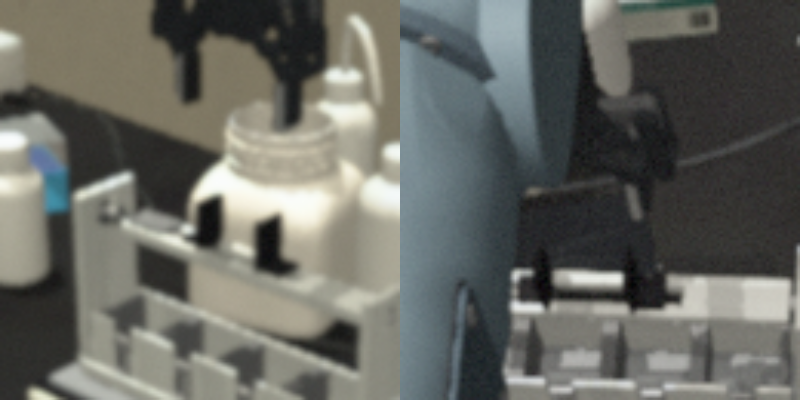

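```bash
python3 -m handwheel '[{"offset":[-0.001,-0.001,0.03],"spin":0,"grip":1},{"offset":[-0.001,-0.001,0.06],"spin":0,"grip":1},{"offset":[-0.001,-0.001,0.08],"spin":0,"grip":1},{"offset":[-0.001,-0.001,0.091],"spin":0,"grip":1},{"offset":[-0.001,-0.001,0.091],"spin":0,"grip":1},{"offset":[-0.001,-0.001,0.091],"spin":0,"grip":1}]'
python3 - <<'E'
from plan import *
plan((.585,.182,.209,93.2))
from h import *
s=shot('scene')
cv2.imwrite('pics/b3.png',cv2.resize(s['color'][110:250,220:380,::-1],(800,700)[:2] if 0 else (686,600)))
E
```

```text
time_s: 8.25
eef_pos: [0.5865, 0.1812, 0.3649]
eef_rot: [0.001, -0.028, 1.0, 0.0]
wrist_force: [0.2, -0.3, 0.4]
opening: 1.0
t 8.25 g [0.5868 0.1813 0.2102] jaw 93.17 tilt [ 0.002  0.    -1.   ] open 1.0 F [ 0.2 -0.3  0.4] q [ 0.11  0.3   1.54 -0.    1.29 -1.52]
(0.585, 0.182, 0.209, 93.2) offset [0.002 0.001 0.001] spin -0.0
```

View pics/b3.png

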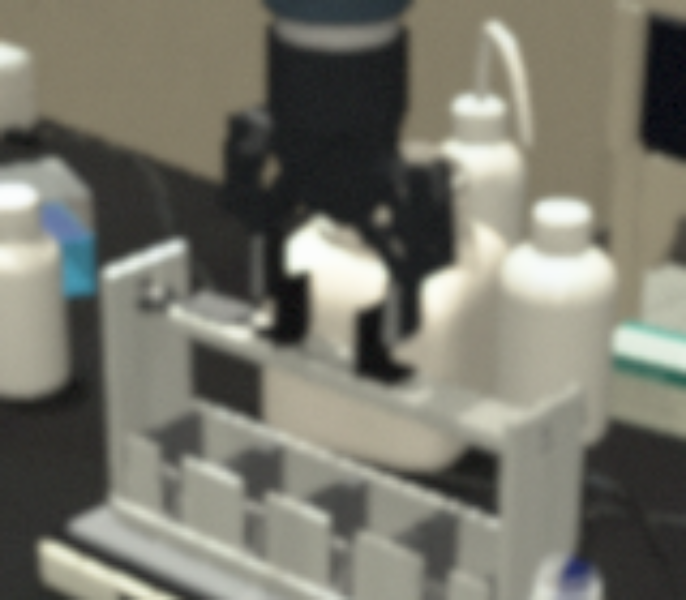

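```bash
python3 -m handwheel '[{"offset":[0.001,0,0],"spin":0,"grip":0.7},{"offset":[0.001,0,0],"spin":0,"grip":0.5},{"offset":[0.001,0,0],"spin":0,"grip":0.3},{"offset":[0.001,0,0],"spin":0,"grip":0},{"offset":[0.001,0,0],"spin":0,"grip":0},{"offset":[0.001,0,0],"spin":0,"grip":0},{"offset":[0.001,0,0],"spin":0,"grip":0},{"offset":[0.001,0,0],"spin":0,"grip":0}]'
python3 - <<'E'
from plan import *
plan((.585,.182,.209,93.2))
from h import *
s=shot('scene')
cv2.imwrite('pics/b4.png',cv2.resize(s['color'][110:250,220:380,::-1],(800,700)[:2] if 0 else (686,600)))
E
```

```text
time_s: 9.3
eef_pos: [0.5851, 0.1811, 0.3637]
eef_rot: [-0.0, -0.028, 1.0, -0.0]
wrist_force: [-0.7, 0.1, -2.1]
opening: 0.447
t 9.3 g [0.5851 0.1811 0.209 ] jaw 93.16 tilt [-0. -0. -1.] open 0.447 F [-0.7  0.1 -2.1] q [ 0.11  0.3   1.55 -0.    1.29 -1.52]
(0.585, 0.182, 0.209, 93.2) offset [ 0.     0.001 -0.   ] spin -0.0
```

View pics/b4.png

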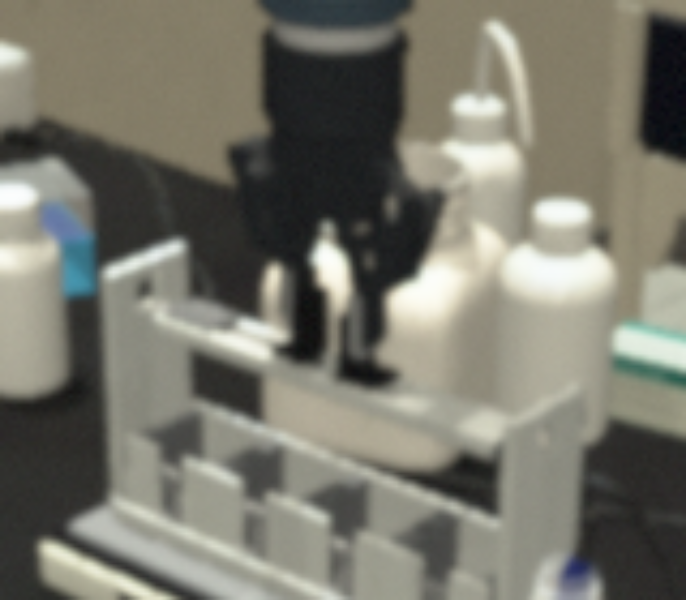

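```bash
python3 -m handwheel '[{"offset":[0,0,-0.01],"spin":0,"grip":0},{"offset":[0,0,-0.02],"spin":0,"grip":0},{"offset":[0,0,-0.035],"spin":0,"grip":0},{"offset":[0,0,-0.05],"spin":0,"grip":0},{"offset":[0,0,-0.07],"spin":0,"grip":0},{"offset":[0,0,-0.09],"spin":0,"grip":0},{"offset":[0,0,-0.09],"spin":0,"grip":0}]'
python3 - <<'E'
from plan import *
plan((.42,.30,.25,90),(.42,.30,.06,90),(.42,.30,.041,90))
from h import *
s=shot('scene')
cv2.imwrite('pics/b5.png',cv2.resize(s['color'][90:250,200:380,::-1],(675,600)))
E
```

```text
time_s: 10.22
eef_pos: [0.5855, 0.1812, 0.4567]
eef_rot: [0.002, -0.028, 1.0, 0.0]
wrist_force: [0.4, 0.5, -1.9]
opening: 0.451
t 10.22 g [0.5863 0.1812 0.302 ] jaw 93.16 tilt [ 0.005  0.001 -1.   ] open 0.451 F [ 0.4  0.5 -1.9] q [ 0.11  0.23  1.45  0.    1.46 -1.52]
(0.42, 0.3, 0.25, 90) offset [0.16  0.128 0.051] spin 3.2
(0.42, 0.3, 0.06, 90) offset [0.161 0.128 0.241] spin 3.2
(0.42, 0.3, 0.041, 90) offset [0.161 0.128 0.26 ] spin 3.2
```

View pics/b5.png

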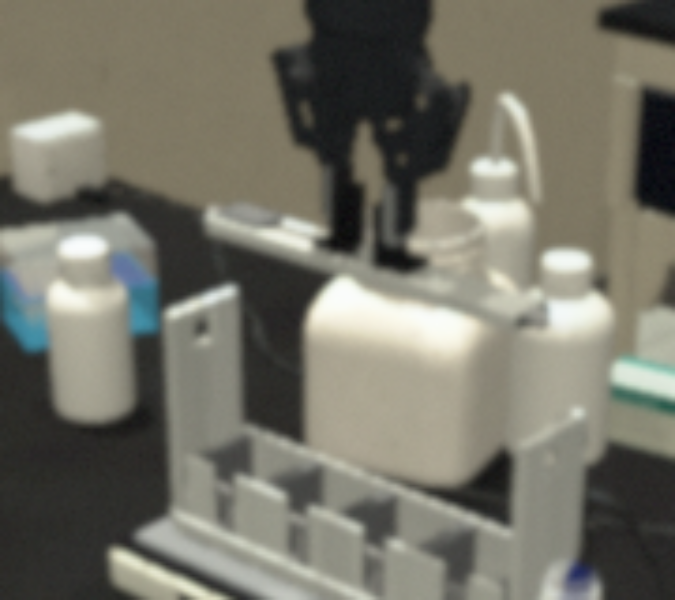

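```bash
python3 -m handwheel '[{"offset":[0.05,0.04,0],"spin":3,"grip":0},{"offset":[0.1,0.08,0],"spin":3,"grip":0},{"offset":[0.16,0.128,0.03],"spin":3.2,"grip":0},{"offset":[0.16,0.128,0.08],"spin":3.2,"grip":0},{"offset":[0.16,0.128,0.13],"spin":3.2,"grip":0},{"offset":[0.16,0.128,0.18],"spin":3.2,"grip":0},{"offset":[0.16,0.128,0.22],"spin":3.2,"grip":0},{"offset":[0.16,0.128,0.24],"spin":3.2,"grip":0},{"offset":[0.16,0.128,0.24],"spin":3.2,"grip":0},{"offset":[0.16,0.128,0.24],"spin":3.2,"grip":0}]'
python3 - <<'E'
from plan import *
plan((.42,.30,.039,90))
E
```

```text
time_s: 11.52
eef_pos: [0.4185, 0.3002, 0.2143]
eef_rot: [0.0, 0.0, 1.0, 0.0]
wrist_force: [0.7, 0.3, -1.8]
opening: 0.453
t 11.53 g [0.4186 0.3002 0.0596] jaw 89.96 tilt [ 0.001  0.    -1.   ] open 0.453 F [ 0.7  0.3 -1.8] q [ 0.39  0.31  1.88  0.    0.94 -1.18]
(0.42, 0.3, 0.039, 90) offset [-0.001 -0.     0.021] spin -0.0
```

```bash
python3 -m handwheel '[{"offset":[0,0,0.008],"spin":0,"grip":0},{"offset":[0,0,0.014],"spin":0,"grip":0},{"offset":[0,0,0.018],"spin":0,"grip":0},{"offset":[0,0,0.021],"spin":0,"grip":0},{"offset":[0,0,0.022],"spin":0,"grip":0},{"offset":[0,0,0.022],"spin":0,"grip":0}]'; python3 -c "
from plan import *
plan()"
```

```text
time_s: 12.28
eef_pos: [0.4189, 0.3003, 0.1984]
eef_rot: [-0.0, 0.0, 1.0, -0.001]
wrist_force: [-26.5, -17.5, 71.2]
opening: 0.454
t 12.28 g [0.4188 0.3001 0.0437] jaw 89.97 tilt [-0.001 -0.001 -1.   ] open 0.454 F [-26.5 -17.5  71.2] q [ 0.39  0.34  1.89 -0.    0.91 -1.18]
```

```bash
python3 -m handwheel '[{"offset":[0,0,-0.006],"spin":0,"grip":0},{"offset":[0,0,-0.006],"spin":0,"grip":0}]'
python3 - <<'E'
from plan import *
plan()
from h import *
s=shot('scene')
cv2.imwrite('pics/b6.png',cv2.resize(s['color'][110:310,120:340,::-1],(660,600)))
E
```

```text
time_s: 12.52
eef_pos: [0.4188, 0.3002, 0.1986]
eef_rot: [0.001, 0.0, 1.0, 0.001]
wrist_force: [1.2, -4.1, 7.2]
opening: 0.451
t 12.53 g [0.4192 0.3004 0.0439] jaw 89.95 tilt [ 0.002  0.001 -1.   ] open 0.451 F [ 1.2 -4.1  7.2] q [ 0.39  0.34  1.89 -0.    0.91 -1.18]
```

View pics/b6.png

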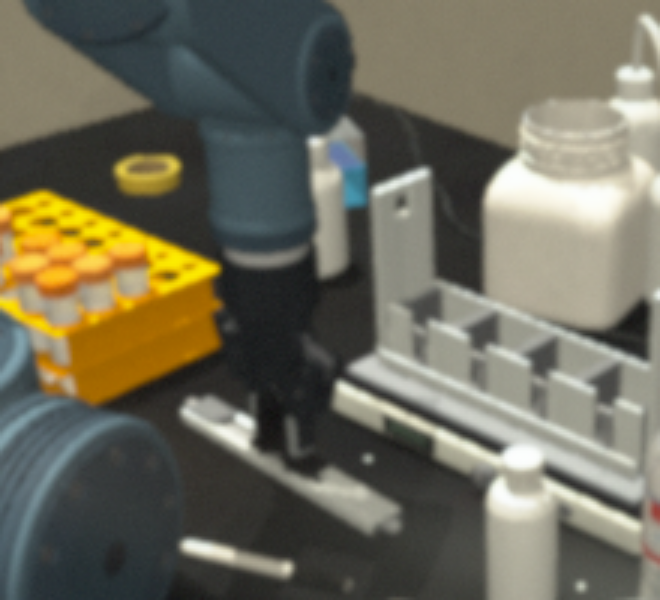

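```bash
python3 -m handwheel '[{"offset":[0,0,-0.005],"spin":0,"grip":0.5},{"offset":[0,0,-0.004],"spin":0,"grip":0.6},{"offset":[0,0,-0.003],"spin":0,"grip":0.7},{"offset":[0,0,-0.003],"spin":0,"grip":0.85},{"offset":[0,0,-0.003],"spin":0,"grip":1},{"offset":[0,0,-0.003],"spin":0,"grip":1},{"offset":[0,0,-0.03],"spin":0,"grip":1},{"offset":[0,0,-0.08],"spin":0,"grip":1},{"offset":[0,0,-0.14],"spin":0,"grip":1},{"offset":[0,0,-0.2],"spin":0,"grip":1},{"offset":[0,0,-0.2],"spin":0,"grip":1}]'
python3 - <<'E'
from plan import *
plan((.428,.041,.23,140),(.428,.041,.076,140),(.428,.041,.23,0),(.428,.041,.23,90))
from h import *
s=shot('scene')
cv2.imwrite('pics/b7.png',cv2.resize(s['color'][110:310,120:340,::-1],(660,600)))
E
```

```text
time_s: 13.95
eef_pos: [0.4196, 0.3007, 0.4039]
eef_rot: [0.005, 0.0, 1.0, 0.002]
wrist_force: [0.6, -0.1, 0.0]
opening: 1.001
t 13.95 g [0.4213 0.3014 0.2492] jaw 89.97 tilt [ 0.011  0.005 -1.   ] open 1.001 F [ 0.6 -0.1  0. ] q [ 0.39  0.05  1.76  0.    1.33 -1.18]
(0.428, 0.041, 0.23, 140) offset [-0.007 -0.261  0.018] spin -50.0
(0.428, 0.041, 0.076, 140) offset [-0.005 -0.261  0.172] spin -50.0
(0.428, 0.041, 0.23, 0) offset [-0.007 -0.261  0.018] spin 90.0
(0.428, 0.041, 0.23, 90) offset [-0.007 -0.261  0.018] spin -0.0
```

View pics/b7.png

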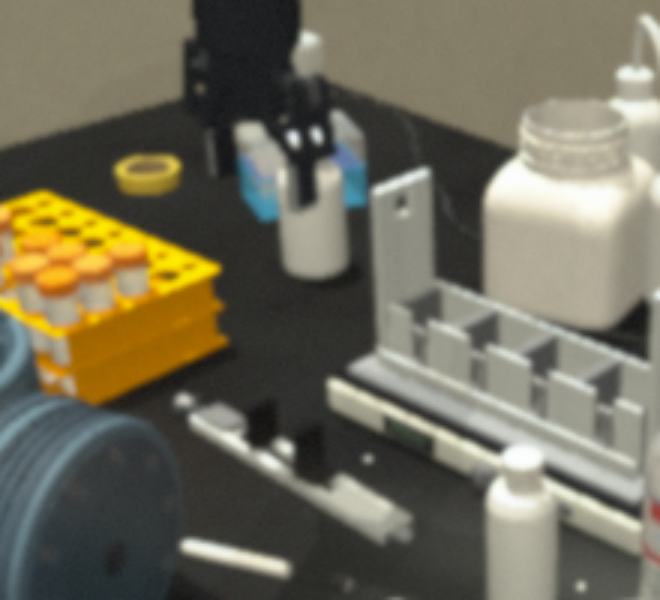

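```bash
python3 -m handwheel '[{"offset":[-0.003,-0.06,0.018],"spin":0,"grip":1},{"offset":[-0.007,-0.12,0.018],"spin":-1,"grip":1},{"offset":[-0.007,-0.18,0.018],"spin":-3,"grip":1},{"offset":[-0.007,-0.24,0.018],"spin":-3,"grip":1},{"offset":[-0.007,-0.26,0.018],"spin":-3,"grip":1},{"offset":[-0.007,-0.26,0.018],"spin":-3,"grip":1},{"offset":[-0.007,-0.26,0.018],"spin":-3,"grip":1},{"offset":[-0.007,-0.26,0.018],"spin":-3,"grip":1}]'
python3 - <<'E'
from plan import *
plan((.428,.041,.078,93.2))
from h import *
s=shot('scene');t=shot('top')
cv2.imwrite('pics/c1.png',np.hstack([cv2.resize(p['color'][a:a+130,b:b+130,::-1],(400,400)) for p,a,b in((s,190,230),(t,200,250))]))
E
```

```text
time_s: 15.0
eef_pos: [0.4249, 0.0411, 0.3792]
eef_rot: [-0.0, -0.027, 1.0, 0.0]
wrist_force: [0.2, -0.2, 0.1]
opening: 1.002
t 15.0 g [0.4248 0.0411 0.2245] jaw 93.06 tilt [-0.001  0.    -1.   ] open 1.002 F [ 0.2 -0.2  0.1] q [-0.18 -0.14  1.99  0.    1.3  -1.81]
(0.428, 0.041, 0.078, 93.2) offset [-0.003 -0.     0.147] spin -0.1
```

View pics/c1.png

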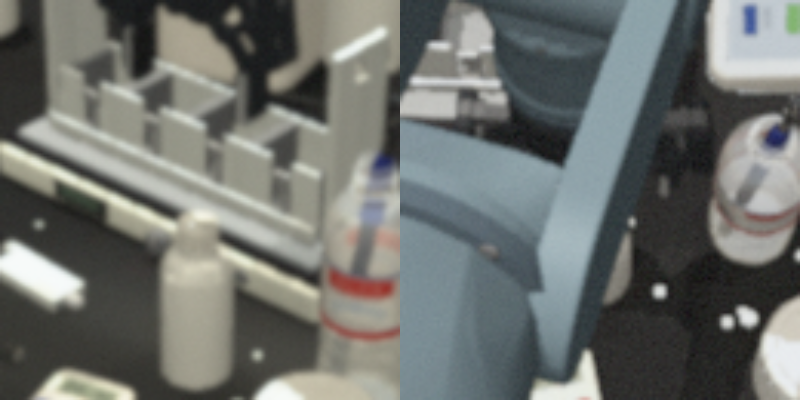

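```bash
python3 -m handwheel '[{"offset":[-0.003,0,0.05],"spin":0,"grip":1},{"offset":[-0.003,0,0.1],"spin":0,"grip":1},{"offset":[-0.003,0,0.13],"spin":0,"grip":1},{"offset":[-0.003,0,0.146],"spin":0,"grip":1},{"offset":[-0.003,0,0.146],"spin":0,"grip":1},{"offset":[-0.003,0,0.146],"spin":0,"grip":0.7},{"offset":[-0.003,0,0.146],"spin":0,"grip":0.5},{"offset":[-0.003,0,0.146],"spin":0,"grip":0.5},{"offset":[-0.003,0,0.146],"spin":0,"grip":0.5},{"offset":[-0.003,0,0.146],"spin":0,"grip":0.5}]'
python3 - <<'E'
from plan import *
plan((.428,.041,.078,93.2))
from h import *
s=shot('scene')
cv2.imwrite('pics/c2.png',cv2.resize(s['color'][180:340,230:390,::-1],(600,600)))
E
```

```text
time_s: 16.35
eef_pos: [0.4289, 0.0401, 0.235]
eef_rot: [0.002, -0.026, 1.0, -0.0]
wrist_force: [1.0, 0.8, 6.2]
opening: 0.562
t 16.35 g [0.4294 0.04   0.0803] jaw 92.96 tilt [ 0.003 -0.    -1.   ] open 0.562 F [1.  0.8 6.2] q [-0.18  0.1   2.09  0.    0.95 -1.81]
(0.428, 0.041, 0.078, 93.2) offset [0.001 0.001 0.002] spin -0.2
```

View pics/c2.png

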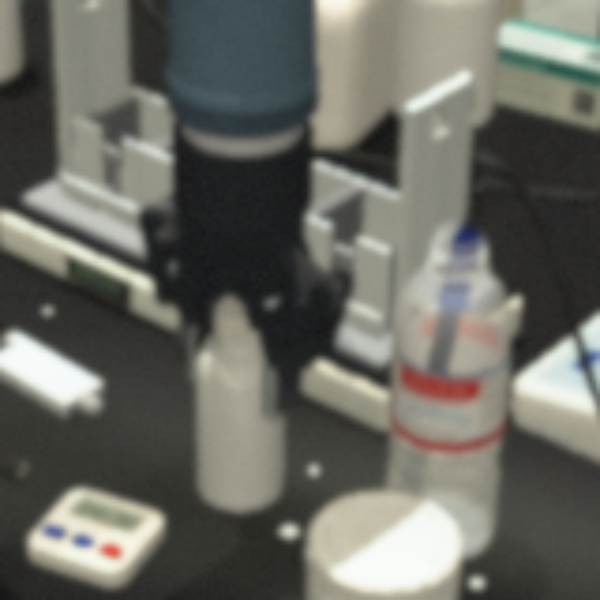

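```bash
python3 -m handwheel '[{"offset":[0,0,0],"spin":0,"grip":0.8},{"offset":[0,0,0],"spin":0,"grip":1},{"offset":[0,0,0],"spin":0,"grip":1},{"offset":[0,0,0],"spin":90,"grip":1},{"offset":[0,0,0],"spin":90,"grip":1},{"offset":[0,0,0],"spin":90,"grip":1},{"offset":[0,0,0],"spin":90,"grip":1},{"offset":[0,0,0],"spin":90,"grip":1},{"offset":[0,0,0],"spin":90,"grip":1},{"offset":[0,0,0],"spin":90,"grip":1},{"offset":[0,0,0],"spin":90,"grip":1},{"offset":[0,0,0],"spin":90,"grip":1},{"offset":[0,0,0],"spin":90,"grip":1},{"offset":[0,0,0.001],"spin":90,"grip":0.7},{"offset":[0,0,0.001],"spin":90,"grip":0.3},{"offset":[0,0,0.001],"spin":90,"grip":0.3},{"offset":[0,0,0.001],"spin":90,"grip":0.3},{"offset":[0,0,0.001],"spin":90,"grip":0.3}]'
python3 - <<'E'
from plan import *
# slots
a=.056;c=np.array([.585,.1817])
for i in range(4):
    y=.099-.066*i; print(i+1,(c+[-np.sin(a)*y,np.cos(a)*y]).round(4))
plan()
E
```

```text
time_s: 18.65
eef_pos: [0.4282, 0.0402, 0.2329]
eef_rot: [0.0, 0.689, 0.725, 0.0]
wrist_force: [-0.3, -0.4, 5.8]
opening: 0.568
1 [0.5795 0.2805]
2 [0.5832 0.2146]
3 [0.5868 0.1488]
4 [0.5905 0.0829]
t 18.65 g [0.4283 0.0401 0.0782] jaw 2.97 tilt [ 0. -0. -1.] open 0.568 F [-0.3 -0.4  5.8] q [-0.18  0.11  2.09 -0.    0.94 -0.24]
```

```bash
python3 -m handwheel '[{"offset":[0,0,-0.03],"spin":0,"grip":0.3},{"offset":[0,0,-0.08],"spin":0,"grip":0.3},{"offset":[0,0,-0.13],"spin":0,"grip":0.3},{"offset":[0,0,-0.165],"spin":0,"grip":0.3},{"offset":[0,0,-0.165],"spin":0,"grip":0.3},{"offset":[0,0,-0.165],"spin":0,"grip":0.3}]'
python3 - <<'E'
from plan import *
plan((.5878,.1489,.243,3.2),(.5878,.1489,.19,3.2))
from h import *
s=shot('scene')
cv2.imwrite('pics/c3.png',cv2.resize(s['color'][150:310,220:380,::-1],(600,600)))
E
```

```text
time_s: 19.4
eef_pos: [0.4276, 0.0403, 0.3963]
eef_rot: [-0.001, 0.689, 0.725, -0.001]
wrist_force: [-0.2, -0.1, -1.1]
opening: 0.562
t 19.4 g [0.4273 0.0404 0.2416] jaw 2.96 tilt [-0.002  0.    -1.   ] open 0.562 F [-0.2 -0.1 -1.1] q [-0.18 -0.15  1.96  0.    1.33 -0.24]
(0.5878, 0.1489, 0.243, 3.2) offset [ 0.1    0.166 -0.002] spin -0.2
(0.5878, 0.1489, 0.19, 3.2) offset [0.1   0.166 0.051] spin -0.2
```

View pics/c3.png

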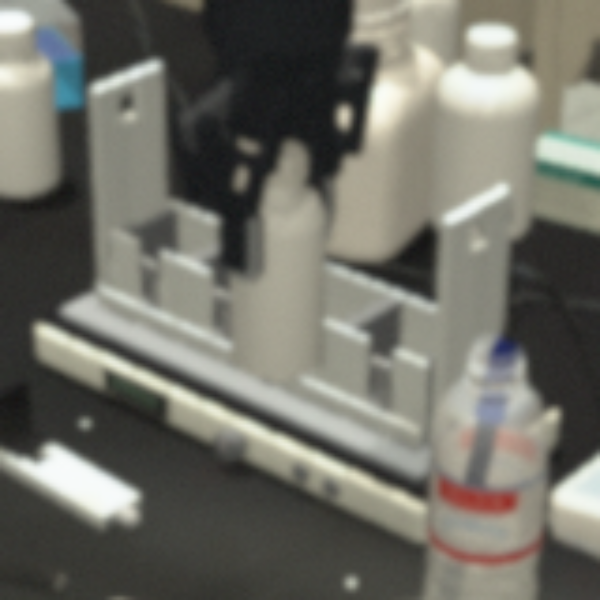

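```bash
python3 -m handwheel '[{"offset":[0.02,0.03,0],"spin":0,"grip":0.3},{"offset":[0.045,0.075,0],"spin":0,"grip":0.3},{"offset":[0.075,0.125,0],"spin":0,"grip":0.3},{"offset":[0.1,0.166,0],"spin":0,"grip":0.3},{"offset":[0.1,0.166,0],"spin":0,"grip":0.3},{"offset":[0.1,0.166,0.02],"spin":0,"grip":0.3},{"offset":[0.1,0.166,0.035],"spin":0,"grip":0.3},{"offset":[0.1,0.166,0.045],"spin":0,"grip":0.3},{"offset":[0.1,0.166,0.045],"spin":0,"grip":0.3},{"offset":[0.1,0.166,0.045],"spin":0,"grip":0.3}]'
python3 - <<'E'
from plan import *
plan((.5878,.1489,.178,3.2),(.5878,.1489,.122,3.2))
from h import *
s=shot('scene');t=shot('top')
cv2.imwrite('pics/c4.png',np.hstack([cv2.resize(p['color'][a:a+110,b:b+110,::-1],(400,400)) for p,a,b in((s,180,240),(t,150,230))]))
E
```

```text
time_s: 20.7
eef_pos: [0.5888, 0.1485, 0.3534]
eef_rot: [0.0, 0.689, 0.725, 0.0]
wrist_force: [0.4, 0.6, -0.1]
opening: 0.562
t 20.7 g [0.589  0.1485 0.1987] jaw 2.94 tilt [ 0.001  0.    -1.   ] open 0.562 F [ 0.4  0.6 -0.1] q [ 0.05  0.3   1.57 -0.    1.27  0.  ]
(0.5878, 0.1489, 0.178, 3.2) offset [ 0.    -0.001  0.021] spin -0.3
(0.5878, 0.1489, 0.122, 3.2) offset [ 0.    -0.001  0.077] spin -0.3
```

View pics/c4.png

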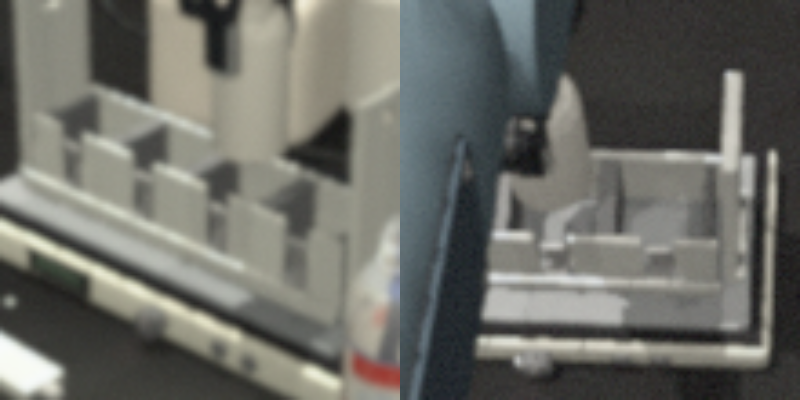

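```bash
python3 -m handwheel '[{"offset":[0,-0.001,0.008],"spin":0,"grip":0.3},{"offset":[0,-0.001,0.016],"spin":0,"grip":0.3},{"offset":[0,-0.001,0.023],"spin":0,"grip":0.3},{"offset":[0,-0.001,0.029],"spin":0,"grip":0.3},{"offset":[0,-0.001,0.029],"spin":0,"grip":0.3}]'; python3 -c "
from plan import *
plan((.5878,.1489,.122,3.2))"
```

```text
time_s: 21.42
eef_pos: [0.5875, 0.1486, 0.3228]
eef_rot: [-0.0, 0.689, 0.725, -0.001]
wrist_force: [0.5, 0.2, -0.9]
opening: 0.563
t 21.43 g [0.5873 0.1486 0.1681] jaw 2.96 tilt [-0.001 -0.    -1.   ] open 0.563 F [ 0.5  0.2 -0.9] q [ 0.05  0.33  1.6  -0.    1.22  0.  ]
(0.5878, 0.1489, 0.122, 3.2) offset [0.    0.001 0.046] spin -0.2
```

```bash
python3 -m handwheel '[{"offset":[0,0,0.008],"spin":0,"grip":0.3},{"offset":[0,0,0.016],"spin":0,"grip":0.3},{"offset":[0,0,0.022],"spin":0,"grip":0.3},{"offset":[0,0,0.027],"spin":0,"grip":0.3},{"offset":[0,0,0.032],"spin":0,"grip":0.3},{"offset":[0,0,0.036],"spin":0,"grip":0.3},{"offset":[0,0,0.04],"spin":0,"grip":0.3}]'; python3 -c "
from plan import *
plan((.5878,.1489,.122,3.2))"
```

```text
time_s: 22.3
eef_pos: [0.5886, 0.1486, 0.2843]
eef_rot: [0.001, 0.689, 0.725, 0.001]
wrist_force: [5.5, 0.1, 1.6]
opening: 0.563
t 22.3 g [0.5892 0.1486 0.1296] jaw 2.95 tilt [ 0.004  0.    -1.   ] open 0.563 F [5.5 0.1 1.6] q [0.05 0.38 1.62 0.   1.14 0.  ]
(0.5878, 0.1489, 0.122, 3.2) offset [ 0.    -0.001  0.008] spin -0.2
```

```bash
python3 -m handwheel '[{"offset":[0,0,0.003],"spin":0,"grip":0.3},{"offset":[0,0,0.006],"spin":0,"grip":0.3},{"offset":[0,0,0.008],"spin":0,"grip":0.3},{"offset":[0,0,0.009],"spin":0,"grip":0.3}]'; python3 -c "
from plan import *
plan((.5878,.1489,.122,3.2))"
```

```text
time_s: 22.8
eef_pos: [0.5888, 0.1486, 0.2769]
eef_rot: [0.001, 0.689, 0.725, 0.001]
wrist_force: [0.5, -0.2, 17.3]
opening: 0.562
t 22.8 g [0.5893 0.1486 0.1222] jaw 2.96 tilt [ 0.004 -0.    -1.   ] open 0.562 F [ 0.5 -0.2 17.3] q [ 0.05  0.39  1.62 -0.    1.13  0.  ]
(0.5878, 0.1489, 0.122, 3.2) offset [ 0.    -0.002  0.   ] spin -0.2
```

```bash
python3 -m handwheel '[{"offset":[0,0,0.001],"spin":0,"grip":0.3},{"offset":[0,0,0.002],"spin":0,"grip":0.3},{"offset":[0,0,0.002],"spin":0,"grip":0.3}]'; python3 -c "
from plan import *
plan((.5878,.1489,.122,3.2))"
```

```text
time_s: 23.18
eef_pos: [0.5888, 0.1487, 0.2769]
eef_rot: [0.002, 0.689, 0.725, 0.001]
wrist_force: [-3.5, -0.3, 24.4]
opening: 0.562
t 23.18 g [0.5895 0.1486 0.1222] jaw 2.98 tilt [ 0.004 -0.    -1.   ] open 0.562 F [-3.5 -0.3 24.4] q [ 0.05  0.39  1.62 -0.    1.13  0.  ]
(0.5878, 0.1489, 0.122, 3.2) offset [ 0.    -0.002  0.   ] spin -0.2
```

```bash
python3 -m handwheel '[{"offset":[0,0,-0.002],"spin":0,"grip":0.6},{"offset":[0,0,-0.002],"spin":0,"grip":0.75},{"offset":[0,0,-0.002],"spin":0,"grip":0.8},{"offset":[0,0,-0.002],"spin":0,"grip":0.8},{"offset":[0,0,-0.03],"spin":0,"grip":0.8},{"offset":[0,0,-0.08],"spin":0,"grip":0.8},{"offset":[0,0,-0.13],"spin":0,"grip":0.8},{"offset":[0,0,-0.18],"spin":0,"grip":0.8},{"offset":[-0.06,-0.05,-0.18],"spin":0,"grip":1},{"offset":[-0.11,-0.11,-0.18],"spin":0,"grip":1},{"offset":[-0.15,-0.17,-0.18],"spin":0,"grip":1},{"offset":[-0.19,-0.22,-0.18],"spin":0,"grip":1},{"offset":[-0.24,-0.24,-0.18],"spin":0,"grip":1},{"offset":[-0.24,-0.24,-0.18],"spin":0,"grip":1}]'
python3 - <<'E'
from plan import *
plan((.4215,-.313,.24,3.2))
from h import *
s=shot('scene');t=shot('top')
cv2.imwrite('pics/c5.png',np.hstack([cv2.resize(p['color'][a:a+150,b:b+150,::-1],(400,400)) for p,a,b in((s,150,230),(t,130,190))]))
print([(r['uv'],r['confidence'],tri) for r in landmark_of(t,'bottle_1_mid') for tri in [atz(t,r['uv'],.106)]])
print([(r['uv'],r['confidence'],tri) for r in landmark_of(s,'bottle_1_mid') for tri in [atz(s,r['uv'],.106)]])
E
```

```text
time_s: 24.92
eef_pos: [0.3587, -0.1048, 0.4525]
eef_rot: [0.0, 0.689, 0.724, -0.0]
wrist_force: [1.1, 0.4, 0.2]
opening: 0.999
t 24.93 g [ 0.3587 -0.1049  0.2978] jaw 2.84 tilt [-0.    -0.001 -1.   ] open 0.999 F [1.1 0.4 0.2] q [-0.6  -0.35  2.   -0.    1.49 -0.65]
(0.4215, -0.313, 0.24, 3.2) offset [-0.211  0.052  0.058] spin -0.4
[([467.8, 238.8], 0.58, array([ 0.53980782, -0.28579046,  0.106     ]))]
[([467.0, 329.1], 0.73, array([ 0.50284381, -0.31793797,  0.106     ]))]
```

View pics/c5.png

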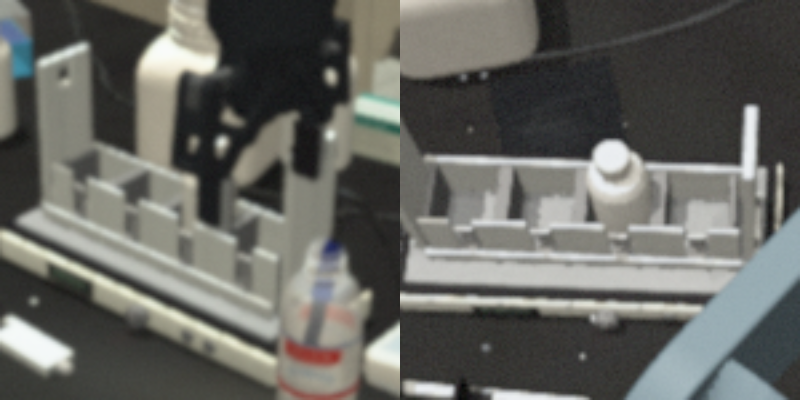

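Run:
```python
from h import *
np.set_printoptions(precision=3,suppress=True)
p=shot('top','d0.png');s=shot('scene')
for z in(.0,.05): print(z,[atz(p,u,z)[:2] for u in((486,266),(498,290),(510,313))])
for z in(0.,.05,.07): print(z,[atz(s,u,z)[:2] for u in((474,364),(476,364+70))])
ims=[cv2.resize(p['color'][a:a+110,b:b+110,::-1],(400,400),interpolation=cv2.INTER_CUBIC) for p,a,b in((s,310,400),(p,210,430))]
cv2.imwrite('pics/d1.png',np.hstack(ims))
print(atz(p,(269.5,189.3),.168))
```

```text
0.0 [array([ 0.521, -0.359]), array([ 0.465, -0.384]), array([ 0.413, -0.409])]
0.05 [array([ 0.502, -0.342]), array([ 0.449, -0.366]), array([ 0.4  , -0.389])]
0.0 [array([ 0.546, -0.33 ]), array([ 0.397, -0.41 ])]
0.05 [array([ 0.491, -0.348]), array([ 0.353, -0.423])]
0.07 [array([ 0.469, -0.356]), array([ 0.335, -0.427])]
[0.585 0.146 0.168]
```

View pics/d1.png

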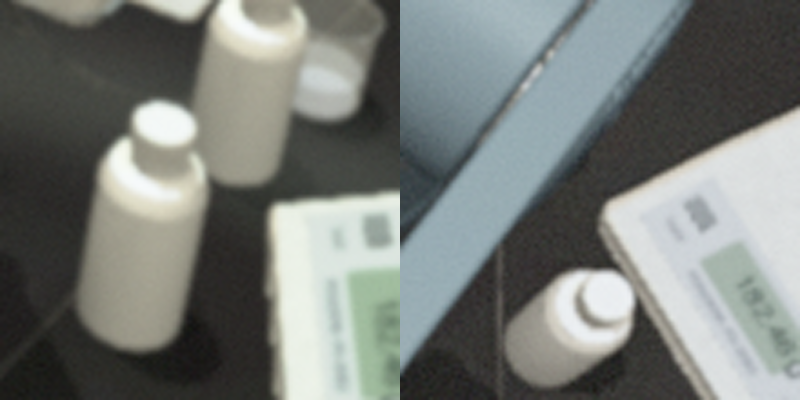

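```bash
python3 -m handwheel '[{"offset":[-0.05,0.01,0],"spin":-10,"grip":1},{"offset":[-0.1,0.025,0],"spin":-20,"grip":1},{"offset":[-0.16,0.04,0],"spin":-30,"grip":1},{"offset":[-0.211,0.052,0.03],"spin":-40,"grip":1},{"offset":[-0.211,0.052,0.058],"spin":-50,"grip":1},{"offset":[-0.211,0.052,0.058],"spin":-60,"grip":1},{"offset":[-0.211,0.052,0.058],"spin":-70,"grip":1},{"offset":[-0.211,0.052,0.058],"spin":-80,"grip":1},{"offset":[-0.211,0.052,0.058],"spin":-90,"grip":1},{"offset":[-0.211,0.052,0.058],"spin":-90,"grip":1},{"offset":[-0.211,0.052,0.058],"spin":-90,"grip":1},{"offset":[-0.211,0.052,0.058],"spin":-90,"grip":1}]'
python3 - <<'E'
from plan import *
plan((.4215,-.313,.08,93.2))
from h import *
s=shot('scene');t=shot('top')
cv2.imwrite('pics/d2.png',np.hstack([cv2.resize(p['color'][a:a+150,b:b+150,::-1],(400,400)) for p,a,b in((s,260,370),(t,200,400))]))
E
```

```text
time_s: 26.72
eef_pos: [0.4235, -0.3112, 0.3946]
eef_rot: [-0.0, -0.025, 1.0, 0.0]
wrist_force: [0.4, 0.9, 0.2]
opening: 1.0
t 26.73 g [ 0.4235 -0.3112  0.2399] jaw 92.89 tilt [-0.  0. -1.] open 1.0 F [0.4 0.9 0.2] q [-0.86  0.08  1.74  0.    1.32 -2.48]
(0.4215, -0.313, 0.08, 93.2) offset [ 0.002 -0.002  0.16 ] spin -0.3
```

View pics/d2.png

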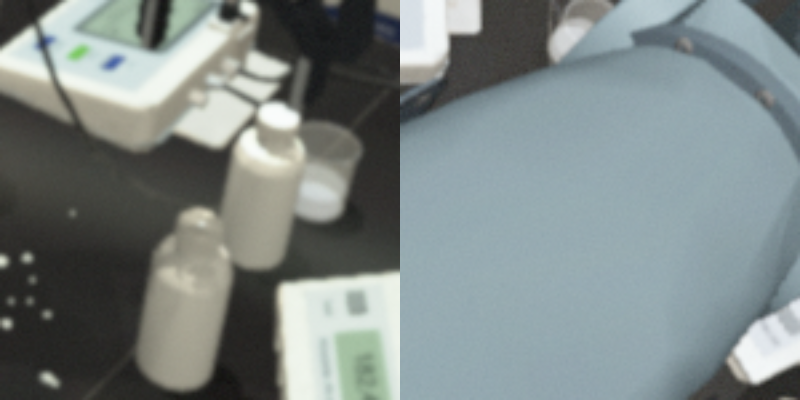

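```bash
python3 -m handwheel '[{"offset":[0.002,-0.001,0.05],"spin":0,"grip":1},{"offset":[0.002,-0.001,0.1],"spin":0,"grip":0.95},{"offset":[0.002,-0.001,0.14],"spin":0,"grip":0.95},{"offset":[0.002,-0.001,0.159],"spin":0,"grip":0.95},{"offset":[0.002,-0.001,0.159],"spin":0,"grip":0.95},{"offset":[0.002,-0.001,0.159],"spin":0,"grip":0.7},{"offset":[0.002,-0.001,0.159],"spin":0,"grip":0.5},{"offset":[0.002,-0.001,0.159],"spin":0,"grip":0.5},{"offset":[0.002,-0.001,0.159],"spin":0,"grip":0.5},{"offset":[0.002,-0.001,0.159],"spin":0,"grip":0.5}]'
python3 - <<'E'
from plan import *
plan()
from h import *
s=shot('scene');t=shot('top')
cv2.imwrite('pics/d3.png',np.hstack([cv2.resize(p['color'][a:a+150,b:b+150,::-1],(400,400)) for p,a,b in((s,260,370),(t,200,400))]))
E
```

```text
time_s: 28.08
eef_pos: [0.4219, -0.3134, 0.2375]
eef_rot: [0.001, -0.026, 1.0, -0.001]
wrist_force: [-0.3, -0.2, 7.4]
opening: 0.557
t 28.07 g [ 0.4223 -0.3138  0.0828] jaw 92.96 tilt [ 0.002 -0.003 -1.   ] open 0.557 F [-0.3 -0.2  7.4] q [-0.86  0.29  1.85 -0.    1.   -2.49]
```

View pics/d3.png

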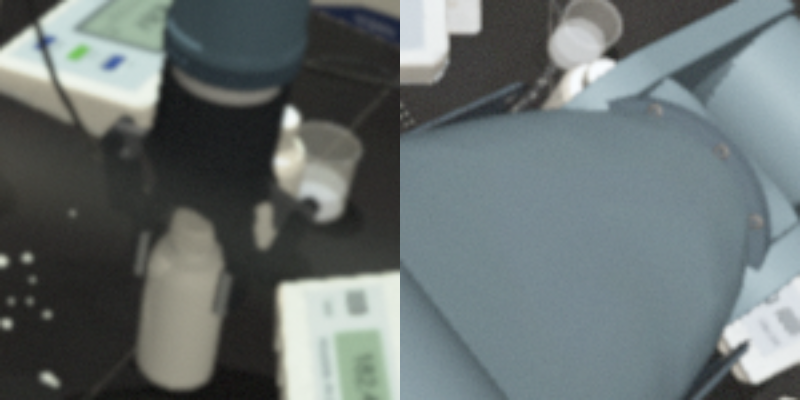

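```bash
python3 -m handwheel '[{"offset":[0,0,0],"spin":0,"grip":0.8},{"offset":[0,0,0],"spin":0,"grip":0.95},{"offset":[0,0,0],"spin":0,"grip":0.95},{"offset":[0,0,0.002],"spin":90,"grip":0.95},{"offset":[0,0,0.002],"spin":90,"grip":0.95},{"offset":[0,0,0.002],"spin":90,"grip":0.95},{"offset":[0,0,0.002],"spin":90,"grip":0.95},{"offset":[0,0,0.002],"spin":90,"grip":0.95},{"offset":[0,0,0.002],"spin":90,"grip":0.95},{"offset":[0,0,0.002],"spin":90,"grip":0.95},{"offset":[0,0,0.002],"spin":90,"grip":0.95},{"offset":[0,0,0.002],"spin":90,"grip":0.95},{"offset":[0,0,0.002],"spin":90,"grip":0.95},{"offset":[0,0,0.002],"spin":90,"grip":0.7},{"offset":[0,0,0.002],"spin":90,"grip":0.3},{"offset":[0,0,0.002],"spin":90,"grip":0.3},{"offset":[0,0,0.002],"spin":90,"grip":0.3},{"offset":[0,0,0.002],"spin":90,"grip":0.3}]'; python3 -c "
from plan import *
plan()"
```

```text
time_s: 30.42
eef_pos: [0.4215, -0.3128, 0.2341]
eef_rot: [0.001, 0.689, 0.725, -0.0]
wrist_force: [1.1, -0.4, 5.2]
opening: 0.56
t 30.43 g [ 0.4216 -0.3129  0.0794] jaw 2.97 tilt [ 0.001 -0.001 -1.   ] open 0.56 F [ 1.1 -0.4  5.2] q [-0.86  0.3   1.85  0.    0.99 -0.92]
```

```bash
python3 -m handwheel '[{"offset":[0,0,-0.03],"spin":0,"grip":0.3},{"offset":[0,0,-0.08],"spin":0,"grip":0.3},{"offset":[0,0,-0.13],"spin":0,"grip":0.3},{"offset":[0,0,-0.18],"spin":0,"grip":0.3},{"offset":[0,0,-0.22],"spin":0,"grip":0.3},{"offset":[0,0,-0.22],"spin":0,"grip":0.3},{"offset":[0,0,-0.22],"spin":0,"grip":0.3}]';python3 -c "
from plan import *
plan((.37,-.2,.3,3.2),(.36,-.1,.3,3.2),(.38,0,.3,3.2),(.43,.1,.3,3.2),(.5842,.2147,.3,3.2),(.5842,.2147,.25,3.2))"
```

```text
time_s: 31.3
eef_pos: [0.4209, -0.3123, 0.4519]
eef_rot: [-0.001, 0.689, 0.725, 0.0]
wrist_force: [-0.6, 0.5, -1.7]
opening: 0.562
t 31.3 g [ 0.4206 -0.3119  0.2972] jaw 2.96 tilt [-0.002  0.002 -1.   ] open 0.562 F [-0.6  0.5 -1.7] q [-0.86  0.03  1.68 -0.    1.44 -0.92]
(0.37, -0.2, 0.3, 3.2) offset [ 0.114 -0.045 -0.002] spin -0.2
(0.36, -0.1, 0.3, 3.2) offset [ 0.215 -0.05  -0.002] spin -0.2
(0.38, 0, 0.3, 3.2) offset [ 0.314 -0.024 -0.002] spin -0.2
(0.43, 0.1, 0.3, 3.2) offset [ 0.411  0.031 -0.002] spin -0.2
(0.5842, 0.2147, 0.3, 3.2) offset [ 0.517  0.191 -0.002] spin -0.2
(0.5842, 0.2147, 0.25, 3.2) offset [0.517 0.191 0.048] spin -0.2
```

```bash
python3 -m handwheel '[{"offset":[0.03,-0.02,0],"spin":0,"grip":0.3},{"offset":[0.075,-0.035,0],"spin":0,"grip":0.3},{"offset":[0.12,-0.045,0],"spin":0,"grip":0.3},{"offset":[0.165,-0.05,0],"spin":0,"grip":0.3},{"offset":[0.215,-0.05,0],"spin":0,"grip":0.3},{"offset":[0.265,-0.04,0],"spin":0,"grip":0.3},{"offset":[0.314,-0.024,0],"spin":0,"grip":0.3},{"offset":[0.36,0,0],"spin":0,"grip":0.3},{"offset":[0.411,0.031,0],"spin":0,"grip":0.3},{"offset":[0.45,0.08,0],"spin":0,"grip":0.3},{"offset":[0.485,0.13,0],"spin":0,"grip":0.3},{"offset":[0.517,0.17,0],"spin":0,"grip":0.3},{"offset":[0.517,0.191,0],"spin":0,"grip":0.3},{"offset":[0.517,0.191,0.03],"spin":0,"grip":0.3},{"offset":[0.517,0.191,0.06],"spin":0,"grip":0.3},{"offset":[0.517,0.191,0.08],"spin":0,"grip":0.3},{"offset":[0.517,0.191,0.095],"spin":0,"grip":0.3},{"offset":[0.517,0.191,0.095],"spin":0,"grip":0.3},{"offset":[0.517,0.191,0.095],"spin":0,"grip":0.3}]'
python3 - <<'E'
from plan import *
plan((.5842,.2147,.172,3.2),(.5842,.2147,.1234,3.2))
from h import *
s=shot('scene');t=shot('top')
cv2.imwrite('pics/d4.png',np.hstack([cv2.resize(p['color'][a:a+120,b:b+120,::-1],(400,400)) for p,a,b in((s,170,240),(t,140,200))]))
E
```

```text
time_s: 33.67
eef_pos: [0.5857, 0.2136, 0.3598]
eef_rot: [0.001, 0.689, 0.725, 0.001]
wrist_force: [-0.3, 0.1, -2.2]
opening: 0.554
t 33.67 g [0.586  0.2137 0.2051] jaw 2.96 tilt [ 0.002  0.    -1.   ] open 0.554 F [-0.3  0.1 -2.2] q [ 0.16  0.33  1.52 -0.    1.29  0.11]
(0.5842, 0.2147, 0.172, 3.2) offset [ 0.001 -0.002  0.033] spin -0.2
(0.5842, 0.2147, 0.1234, 3.2) offset [ 0.001 -0.002  0.082] spin -0.2
```

View pics/d4.png

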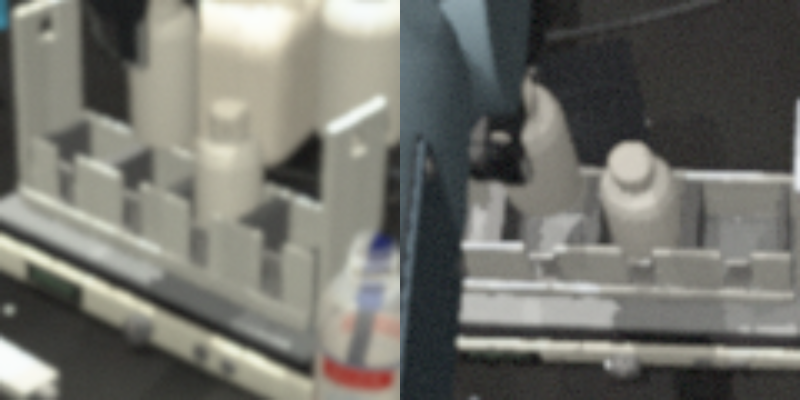

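```bash
python3 -m handwheel '[{"offset":[0.001,-0.002,0.008],"spin":0,"grip":0.3},{"offset":[0.001,-0.002,0.016],"spin":0,"grip":0.3},{"offset":[0.001,-0.002,0.024],"spin":0,"grip":0.3},{"offset":[0.001,-0.002,0.032],"spin":0,"grip":0.3},{"offset":[0.001,-0.002,0.035],"spin":0,"grip":0.3}]'; python3 -c "
from plan import *
plan((.5842,.2147,.1234,3.2))"
```

```text
time_s: 34.4
eef_pos: [0.5837, 0.2154, 0.325]
eef_rot: [0.0, 0.689, 0.725, 0.002]
wrist_force: [-0.5, 4.7, 1.3]
opening: 0.553
t 34.4 g [0.5841 0.2157 0.1703] jaw 2.97 tilt [ 0.003  0.002 -1.   ] open 0.553 F [-0.5  4.7  1.3] q [0.16 0.36 1.55 0.   1.23 0.11]
(0.5842, 0.2147, 0.1234, 3.2) offset [-0.001 -0.     0.047] spin -0.2
```

Run:
```python
from plan import *
from h import *
s=shot('scene');t=shot('top')
cv2.imwrite('pics/d5.png',np.hstack([cv2.resize(p['color'][a:a+80,b:b+80,::-1],(400,400),interpolation=cv2.INTER_CUBIC) for p,a,b in((s,170,250),(t,150,210))]))
plan()
```

```text
t 34.5 g [0.5836 0.2156 0.1691] jaw 2.97 tilt [ 0.001  0.002 -1.   ] open 0.554 F [0.1 4.7 1.3] q [0.16 0.36 1.55 0.   1.23 0.11]
```

View pics/d5.png

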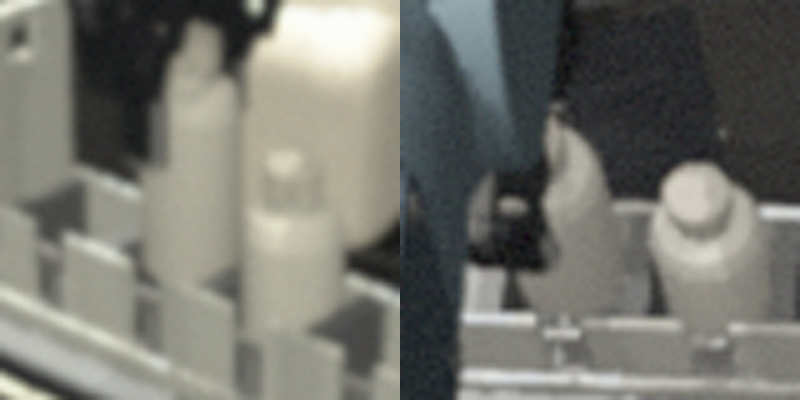

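Run:
```python
from h import *
s=shot('scene')
X=np.array([.5840,.2156])
def show(X,b):
    return [np.round((proj(s,[X[0],X[1],b+h])+.5-[250,170])*5) for h in(0,.02,.09,.108,.124)]
print('C',show(X,.169-.0794)); print('A',show([.588,.1486],.044))
```

```text
C [array([186., 266.]), array([186., 230.]), array([185., 101.]), array([185.,  66.]), array([185.,  35.])]
A [array([288., 389.]), array([289., 355.]), array([291., 227.]), array([292., 194.]), array([293., 163.])]
```

```bash
python3 -m handwheel '[{"offset":[0,0,-0.02],"spin":0,"grip":0.3},{"offset":[0,0,-0.05],"spin":0,"grip":0.3},{"offset":[0,0,-0.05],"spin":0,"grip":0.3},{"offset":[0,0,-0.05],"spin":0,"grip":0.3}]';python3 - <<'E'
from plan import *
from h import *
s=shot('scene');t=shot('top')
cv2.imwrite('pics/d6.png',np.hstack([cv2.resize(p['color'][a:a+80,b:b+80,::-1],(400,400),interpolation=cv2.INTER_CUBIC) for p,a,b in((s,150,250),(t,130,210))]))
plan()
o,R,X=st()
for p,a,b in((s,150,250),(t,130,210)): print([np.round((proj(p,[X[0],X[1],X[2]-.0794+h])+.5-[b,a])*5) for h in(0,.02,.09,.108,.124)])
E
```

```text
time_s: 35.05
eef_pos: [0.5831, 0.2142, 0.3729]
eef_rot: [-0.0, 0.689, 0.725, -0.001]
wrist_force: [0.3, 0.2, -1.8]
opening: 0.558
t 35.15 g [0.5824 0.2141 0.2173] jaw 2.95 tilt [-0.003 -0.001 -1.   ] open 0.557 F [ 0.  -1.1 -0.7] q [ 0.16  0.31  1.52 -0.    1.32  0.11]
[array([185., 281.]), array([185., 244.]), array([185., 109.]), array([185.,  73.]), array([185.,  41.])]
[array([152., 325.]), array([144., 303.]), array([113., 219.]), array([105., 196.]), array([ 97., 174.])]
```

View pics/d6.png

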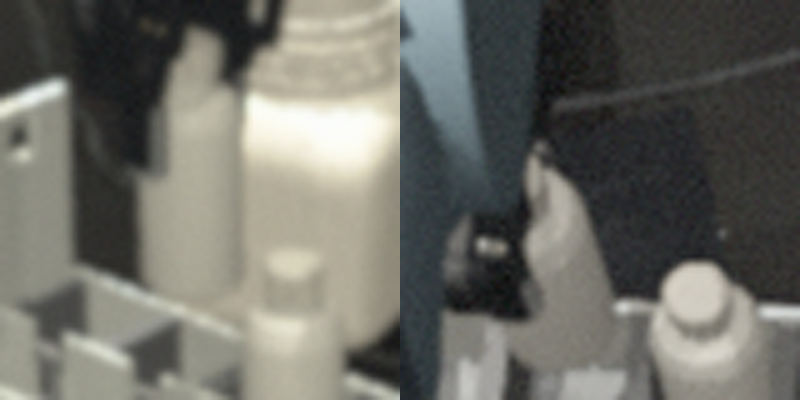

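```bash
python3 -m handwheel '[{"offset":[0,0,-0.02],"spin":0,"grip":0.3},{"offset":[-0.03,-0.045,-0.02],"spin":0,"grip":0.3},{"offset":[-0.07,-0.09,-0.02],"spin":0,"grip":0.3},{"offset":[-0.12,-0.13,-0.02],"spin":0,"grip":0.3},{"offset":[-0.166,-0.163,-0.02],"spin":0,"grip":0.3},{"offset":[-0.166,-0.163,0.02],"spin":0,"grip":0.3},{"offset":[-0.166,-0.163,0.06],"spin":0,"grip":0.3},{"offset":[-0.166,-0.163,0.1],"spin":0,"grip":0.3},{"offset":[-0.166,-0.163,0.115],"spin":0,"grip":0.3},{"offset":[-0.166,-0.163,0.115],"spin":0,"grip":0.3}]';python3 - <<'E'
from plan import *
from h import *
s=shot('scene');t=shot('top')
cv2.imwrite('pics/d7.png',np.hstack([cv2.resize(p['color'][a:a+100,b:b+100,::-1],(400,400),interpolation=cv2.INTER_CUBIC) for p,a,b in((s,220,250),(t,220,270))]))
plan()
o,R,X=st()
for p,a,b in((s,220,250),(t,220,270)): print([np.round((proj(p,[X[0],X[1],X[2]-.0794+h])+.5-[b,a])*4) for h in(0,.02,.09,.108,.124)])
E
```

```text
time_s: 36.4
eef_pos: [0.4292, 0.0403, 0.2588]
eef_rot: [-0.0, 0.689, 0.725, -0.0]
wrist_force: [0.0, 0.2, -0.4]
opening: 0.562
t 36.5 g [0.4304 0.0401 0.1055] jaw 2.97 tilt [ 0.002 -0.    -1.   ] open 0.556 F [ 0.2 -1.  -1.1] q [-0.18  0.06  2.07 -0.    1.01 -0.23]
[array([180., 319.]), array([180., 289.]), array([180., 179.]), array([180., 150.]), array([181., 123.])]
[array([175., 256.]), array([174., 246.]), array([171., 207.]), array([170., 196.]), array([169., 186.])]
```

View pics/d7.png

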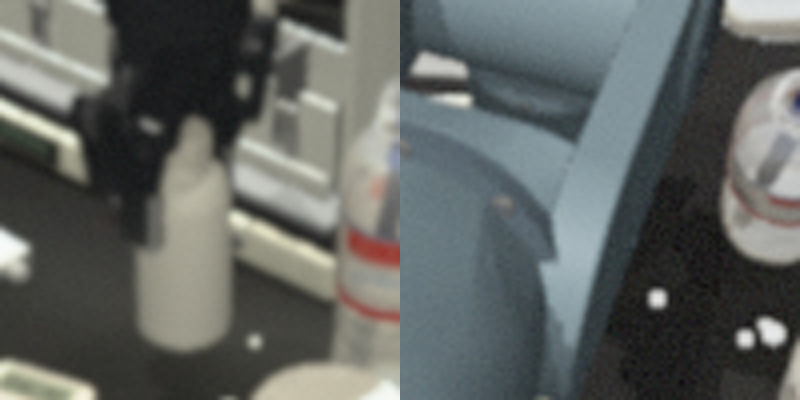

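```bash
python3 -m handwheel '[{"offset":[0,0,0.01],"spin":0,"grip":0.3},{"offset":[0,0,0.015],"spin":0,"grip":0.3},{"offset":[0,0,0.018],"spin":0,"grip":0.3},{"offset":[0,0,0.021],"spin":0,"grip":0.3},{"offset":[0,0,0.021],"spin":0,"grip":0.3}]';python3 -c "
from plan import *
plan()"
```

```text
time_s: 37.12
eef_pos: [0.429, 0.0403, 0.2375]
eef_rot: [-0.0, 0.689, 0.725, -0.0]
wrist_force: [0.3, -0.4, -2.1]
opening: 0.556
t 37.12 g [0.4289 0.0403 0.0828] jaw 2.96 tilt [-0.  0. -1.] open 0.556 F [ 0.3 -0.4 -2.1] q [-0.18  0.1   2.09  0.    0.96 -0.23]
```

```bash
python3 -m handwheel '[{"offset":[0,0,0.002],"spin":0,"grip":0.3},{"offset":[0,0,0.004],"spin":0,"grip":0.3},{"offset":[0,0,0.005],"spin":0,"grip":0.3},{"offset":[0,0,0.005],"spin":0,"grip":0.3}]';python3 -c "
from plan import *
plan()"
```

```text
time_s: 37.62
eef_pos: [0.4295, 0.0402, 0.234]
eef_rot: [0.0, 0.688, 0.725, -0.0]
wrist_force: [-5.3, 0.7, 15.8]
opening: 0.559
t 37.62 g [0.4295 0.0402 0.0793] jaw 2.98 tilt [-0. -0. -1.] open 0.559 F [-5.3  0.7 15.8] q [-0.18  0.11  2.09 -0.    0.95 -0.23]
```

```bash
python3 -m handwheel '[{"offset":[0,0,-0.001],"spin":0,"grip":0.65},{"offset":[0,0,-0.001],"spin":0,"grip":0.75},{"offset":[0,0,-0.001],"spin":0,"grip":1},{"offset":[0,0,-0.001],"spin":0,"grip":1},{"offset":[0,0,-0.001],"spin":-90,"grip":1},{"offset":[0,0,-0.001],"spin":-90,"grip":1},{"offset":[0,0,-0.001],"spin":-90,"grip":1},{"offset":[0,0,-0.001],"spin":-90,"grip":1},{"offset":[0,0,-0.001],"spin":-90,"grip":1},{"offset":[0,0,-0.001],"spin":-90,"grip":1},{"offset":[0,0,-0.001],"spin":-90,"grip":1},{"offset":[0,0,-0.001],"spin":-90,"grip":1},{"offset":[0,0,-0.001],"spin":-90,"grip":1},{"offset":[0,0,-0.001],"spin":-90,"grip":1},{"offset":[0,0,-0.001],"spin":-90,"grip":0.7},{"offset":[0,0,-0.001],"spin":-90,"grip":0.5},{"offset":[0,0,-0.001],"spin":-90,"grip":0.5},{"offset":[0,0,-0.001],"spin":-90,"grip":0.5}]';python3 - <<'E'
from plan import *
from h import *
plan()
s=shot('scene')
cv2.imwrite('pics/d8.png',cv2.resize(s['color'][220:320,250:350,::-1],(400,400),interpolation=cv2.INTER_CUBIC))
E
```

```text
time_s: 39.88
eef_pos: [0.4294, 0.0401, 0.2341]
eef_rot: [0.0, -0.026, 1.0, -0.0]
wrist_force: [-0.8, -2.0, 4.4]
opening: 0.567
t 39.88 g [0.4295 0.04   0.0794] jaw 92.95 tilt [ 0.001 -0.001 -1.   ] open 0.567 F [-0.8 -2.   4.4] q [-0.18  0.11  2.09 -0.    0.95 -1.81]
```

View pics/d8.png

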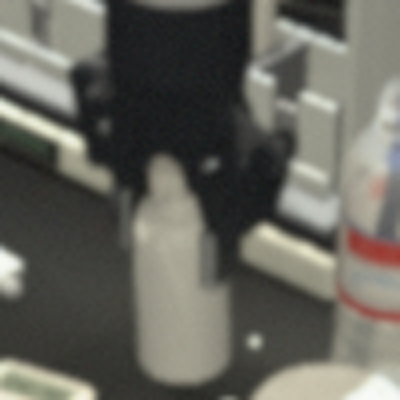

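Bottle C stands upright in the jaws. Open, turn back, re-grip along x.

```bash
python3 -m handwheel '[{"offset":[0,0,0],"spin":0,"grip":0.8},{"offset":[0,0,0],"spin":0,"grip":1},{"offset":[0,0,0],"spin":0,"grip":1},{"offset":[0,0,-0.001],"spin":90,"grip":1},{"offset":[0,0,-0.001],"spin":90,"grip":1},{"offset":[0,0,-0.001],"spin":90,"grip":1},{"offset":[0,0,-0.001],"spin":90,"grip":1},{"offset":[0,0,-0.001],"spin":90,"grip":1},{"offset":[0,0,-0.001],"spin":90,"grip":1},{"offset":[0,0,-0.001],"spin":90,"grip":1},{"offset":[0,0,-0.001],"spin":90,"grip":1},{"offset":[0,0,-0.001],"spin":90,"grip":1},{"offset":[0,0,-0.001],"spin":90,"grip":1},{"offset":[0,0,-0.001],"spin":90,"grip":0.7},{"offset":[0,0,-0.001],"spin":90,"grip":0.2},{"offset":[0,0,-0.001],"spin":90,"grip":0.2},{"offset":[0,0,-0.001],"spin":90,"grip":0.2},{"offset":[0,0,-0.001],"spin":90,"grip":0.2}]';python3 -c "
from plan import *
plan()"
python3 -m handwheel '[{"offset":[0,0,-0.03],"spin":0,"grip":0.2},{"offset":[0,0,-0.08],"spin":0,"grip":0.2},{"offset":[0,0,-0.13],"spin":0,"grip":0.2},{"offset":[0,0,-0.165],"spin":0,"grip":0.2},{"offset":[0,0,-0.165],"spin":0,"grip":0.2},{"offset":[0,0,-0.165],"spin":0,"grip":0.2}]';python3 -c "
from plan import *
plan((.5842,.2147,.24,3.2))"
```

```text
time_s: 42.18
eef_pos: [0.4294, 0.0403, 0.2351]
eef_rot: [0.0, 0.688, 0.725, 0.0]
wrist_force: [-0.7, 0.2, 5.4]
opening: 0.561
t 42.17 g [0.4295 0.0402 0.0804] jaw 2.98 tilt [ 0.001 -0.    -1.   ] open 0.561 F [-0.7  0.2  5.4] q [-0.18  0.1   2.09  0.    0.95 -0.24]
time_s: 42.92
eef_pos: [0.4285, 0.0404, 0.3983]
eef_rot: [-0.001, 0.689, 0.725, -0.001]
wrist_force: [0.2, 1.1, -2.1]
opening: 0.56
t 42.92 g [0.4282 0.0404 0.2436] jaw 2.97 tilt [-0.002  0.    -1.   ] open 0.56 F [ 0.2  1.1 -2.1] q [-0.18 -0.15  1.96 -0.    1.34 -0.24]
(0.5842, 0.2147, 0.24, 3.2) offset [0.166 0.165 0.003] spin -0.2
```

```bash
python3 -m handwheel '[{"offset":[0.04,0.01,-0.01],"spin":0,"grip":0.2},{"offset":[0.09,0.03,-0.01],"spin":0,"grip":0.2},{"offset":[0.14,0.06,-0.01],"spin":0,"grip":0.2},{"offset":[0.166,0.11,-0.01],"spin":0,"grip":0.2},{"offset":[0.166,0.15,-0.005],"spin":0,"grip":0.2},{"offset":[0.166,0.164,0],"spin":0,"grip":0.2},{"offset":[0.166,0.164,0],"spin":0,"grip":0.2},{"offset":[0.166,0.164,0.02],"spin":0,"grip":0.2},{"offset":[0.166,0.164,0.035],"spin":0,"grip":0.2},{"offset":[0.166,0.164,0.035],"spin":0,"grip":0.2},{"offset":[0.166,0.164,0.035],"spin":0,"grip":0.2}]';python3 - <<'E'
from plan import *
from h import *
plan((.5842,.2147,.1744,3.2),(.5842,.2147,.1244,3.2))
o,R,X=st()
s=shot('scene');t=shot('top')
cv2.imwrite('pics/d9.png',np.hstack([cv2.resize(p['color'][a:a+80,b:b+80,::-1],(400,400),interpolation=cv2.INTER_CUBIC) for p,a,b in((s,150,250),(t,130,210))]))
for p,a,b in((s,150,250),(t,130,210)): print([np.round((proj(p,[X[0],X[1],X[2]-.0804+h])+.5-[b,a])*5) for h in(0,.02,.09,.108,.124)])
E
```

```text
time_s: 44.3
eef_pos: [0.5841, 0.2145, 0.365]
eef_rot: [0.0, 0.689, 0.725, 0.0]
wrist_force: [0.0, 0.2, -1.5]
opening: 0.556
t 44.3 g [0.5842 0.2146 0.2103] jaw 2.97 tilt [ 0.  0. -1.] open 0.556 F [ 0.   0.2 -1.5] q [ 0.16  0.32  1.52 -0.    1.3   0.11]
(0.5842, 0.2147, 0.1744, 3.2) offset [ 0.    -0.     0.036] spin -0.2
(0.5842, 0.2147, 0.1244, 3.2) offset [ 0.    -0.     0.086] spin -0.2
[array([187., 294.]), array([187., 257.]), array([187., 123.]), array([187.,  88.]), array([187.,  56.])]
[array([155., 329.]), array([147., 308.]), array([117., 225.]), array([108., 202.]), array([100., 181.])]
```

View pics/d9.png

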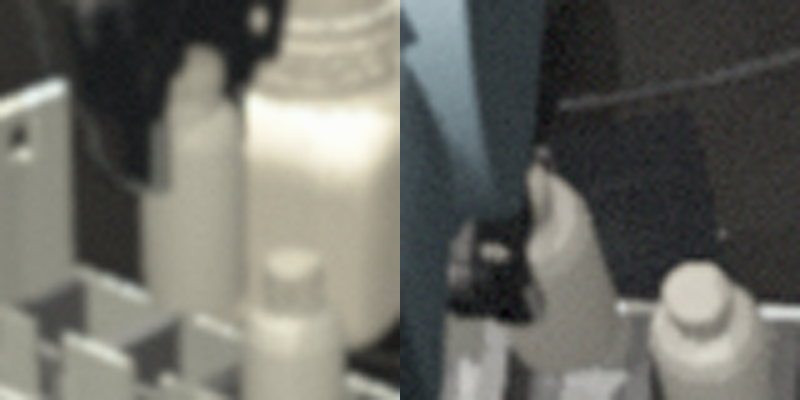

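```bash
python3 - <<'E'
from plan import *
from h import *
o,R,X=st()
s=shot('scene');t=shot('top')
def outline(im,p,a,b,sc,base,ctr,col,tilt=0):
    prof=[(0,.025),(.09,.025),(.108,.0145),(.124,.0145)]
    V=np.array(p['view']);right=V[0,:3].copy();right[2]=0;right/=np.linalg.norm(right)
    for sg in(1,-1):
        pts=[]
        for h,r in prof:
            c=np.array([ctr[0],ctr[1]-np.sin(tilt)*(h-.08),base+h]);pts.append((proj(p,c+sg*r*right)+.5-[b,a])*sc)
        cv2.polylines(im,[np.array(pts).astype(int)],False,col,1)
ims=[]
for p,a,b in((s,150,250),(t,130,210)):
    im=cv2.resize(p['color'][a:a+80,b:b+80,::-1],(480,480),interpolation=cv2.INTER_CUBIC).copy()
    outline(im,p,a,b,6,.044,(.5888,.1486),(0,0,255))
    outline(im,p,a,b,6,X[2]-.0804,X,(0,255,0))
    outline(im,p,a,b,6,X[2]-.0804,X,(255,0,0),.12)
    ims.append(im)
cv2.imwrite('pics/d10.png',np.hstack(ims)[:, :])
E
python3 -c "
import cv2;i=cv2.imread('pics/d10.png');cv2.imwrite('pics/d11.png',cv2.resize(i,(800,400)))"
```

```text
(no output)
```

View pics/d11.png

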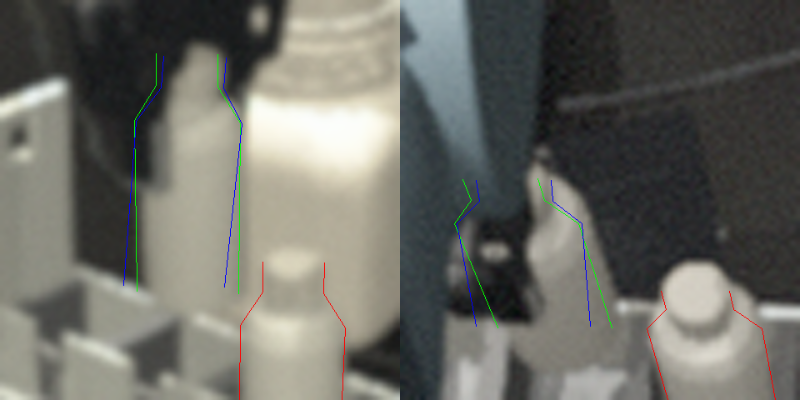

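```bash
python3 -m handwheel '[{"offset":[0.001,0,0.008],"spin":0,"grip":0.2},{"offset":[0.001,0,0.016],"spin":0,"grip":0.2},{"offset":[0.001,0,0.024],"spin":0,"grip":0.2},{"offset":[0.001,0,0.032],"spin":0,"grip":0.2},{"offset":[0.001,0,0.036],"spin":0,"grip":0.2}]'; python3 -c "
from plan import *
plan((.5842,.2147,.1244,3.2))"
```

```text
time_s: 45.12
eef_pos: [0.5843, 0.216, 0.3299]
eef_rot: [-0.0, 0.689, 0.725, 0.0]
wrist_force: [-8.2, 3.1, 20.9]
opening: 0.558
t 45.12 g [0.5843 0.2162 0.1752] jaw 2.96 tilt [-0.     0.001 -1.   ] open 0.558 F [-8.2  3.1 20.9] q [0.16 0.36 1.55 0.   1.24 0.11]
(0.5842, 0.2147, 0.1244, 3.2) offset [-0.002 -0.     0.051] spin -0.2
```

```bash
python3 -m handwheel '[{"offset":[0,0,-0.015],"spin":0,"grip":0.2},{"offset":[0.001,-0.002,-0.015],"spin":0,"grip":0.2},{"offset":[0.001,-0.002,-0.015],"spin":0,"grip":0.2}]'
python3 - <<'E'
from plan import *
from h import *
plan()
o,R,X=st()
s=shot('scene');t=shot('top')
def outline(im,p,a,b,sc,base,ctr,col,tilt=0):
    prof=[(0,.025),(.09,.025),(.108,.0145),(.124,.0145)]
    V=np.array(p['view']);right=V[0,:3].copy();right[2]=0;right/=np.linalg.norm(right)
    for sg in(1,-1):
        pts=[]
        for h,r in prof:
            c=np.array([ctr[0],ctr[1]-np.sin(tilt)*(h-.08),base+h]);pts.append((proj(p,c+sg*r*right)+.5-[b,a])*sc)
        cv2.polylines(im,[np.array(pts).astype(int)],False,col,1)
ims=[]
for p,a,b in((s,160,260),(t,150,210)):
    im=cv2.resize(p['color'][a:a+60,b:b+60,::-1],(400,400),interpolation=cv2.INTER_CUBIC).copy()
    outline(im,p,a,b,6.667,X[2]-.0804,X,(0,255,0))
    ims.append(im)
cv2.imwrite('pics/d12.png',np.hstack(ims)[:, :])
E
```

```text
time_s: 45.5
eef_pos: [0.582, 0.2164, 0.3436]
eef_rot: [0.0, 0.689, 0.725, 0.0]
wrist_force: [0.1, 0.2, -1.2]
opening: 0.558
t 45.5 g [0.582  0.2164 0.1889] jaw 2.97 tilt [ 0.  0. -1.] open 0.558 F [ 0.1  0.2 -1.2] q [ 0.17  0.34  1.54 -0.    1.26  0.11]
```

View pics/d12.png

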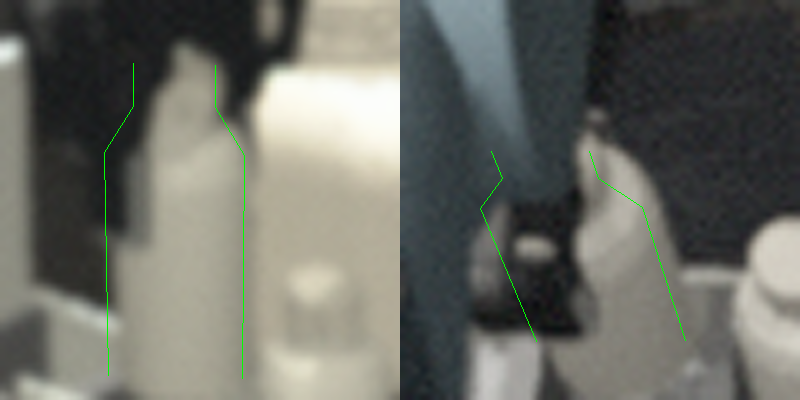

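```bash
python3 -m handwheel '[{"offset":[0,0,0.005],"spin":0,"grip":0.2},{"offset":[0,0,0.01],"spin":0,"grip":0.2},{"offset":[0,0,0.015],"spin":0,"grip":0.2},{"offset":[0,0,0.015],"spin":0,"grip":0.2}]'; python3 -c "
from plan import *
plan()"
```

```text
time_s: 46.1
eef_pos: [0.5822, 0.2167, 0.3287]
eef_rot: [-0.0, 0.689, 0.725, 0.0]
wrist_force: [-0.7, 1.5, -1.2]
opening: 0.555
t 46.1 g [0.5823 0.2168 0.174 ] jaw 2.97 tilt [ 0.     0.001 -1.   ] open 0.555 F [-0.7  1.5 -1.2] q [0.17 0.35 1.55 0.   1.23 0.11]
```

```bash
python3 -m handwheel '[{"offset":[0.001,0,0.004],"spin":0,"grip":0.2},{"offset":[0.001,0,0.008],"spin":0,"grip":0.2},{"offset":[0.001,0,0.012],"spin":0,"grip":0.2},{"offset":[0.001,0,0.014],"spin":0,"grip":0.2}]'; python3 -c "
from plan import *
plan()"
```

```text
time_s: 46.6
eef_pos: [0.582, 0.2173, 0.314]
eef_rot: [-0.0, 0.689, 0.725, -0.0]
wrist_force: [-0.0, 1.3, -2.6]
opening: 0.555
t 46.6 g [0.5819 0.2173 0.1593] jaw 2.96 tilt [-0.001 -0.    -1.   ] open 0.555 F [-0.   1.3 -2.6] q [ 0.17  0.37  1.56 -0.    1.21  0.12]
```

Going in freely. Continue to the floor (g z ≈ 0.124).

```bash
python3 -m handwheel '[{"offset":[0,0.001,0.007],"spin":0,"grip":0.2},{"offset":[0,0.001,0.013],"spin":0,"grip":0.2},{"offset":[0,0.002,0.019],"spin":0,"grip":0.2},{"offset":[0,0.002,0.023],"spin":0,"grip":0.2},{"offset":[0,0.002,0.027],"spin":0,"grip":0.2},{"offset":[0,0.002,0.03],"spin":0,"grip":0.2}]'; python3 -c "
from plan import *
plan()"
```

```text
time_s: 47.35
eef_pos: [0.5844, 0.2176, 0.2852]
eef_rot: [0.0, 0.689, 0.725, 0.0]
wrist_force: [-0.7, 0.1, 5.9]
opening: 0.558
t 47.35 g [0.5846 0.2176 0.1305] jaw 2.96 tilt [ 0.001  0.    -1.   ] open 0.558 F [-0.7  0.1  5.9] q [ 0.17  0.41  1.57 -0.    1.16  0.11]
```

```bash
python3 -m handwheel '[{"offset":[0,0,0.003],"spin":0,"grip":0.2},{"offset":[0,0,0.006],"spin":0,"grip":0.2},{"offset":[0,0,0.008],"spin":0,"grip":0.2},{"offset":[0,0,0.009],"spin":0,"grip":0.2}]'; python3 -c "
from plan import *
plan()"
```

```text
time_s: 47.85
eef_pos: [0.5846, 0.2177, 0.279]
eef_rot: [0.001, 0.689, 0.725, 0.001]
wrist_force: [-8.7, -2.7, 26.5]
opening: 0.56
t 47.85 g [0.5849 0.2177 0.1243] jaw 2.97 tilt [ 0.001  0.    -1.   ] open 0.56 F [-8.7 -2.7 26.5] q [ 0.17  0.42  1.57 -0.    1.15  0.11]
```

```bash
python3 -m handwheel '[{"offset":[0,0,-0.002],"spin":0,"grip":0.6},{"offset":[0,0,-0.002],"spin":0,"grip":0.75},{"offset":[0,0,-0.002],"spin":0,"grip":0.8},{"offset":[0,0,-0.002],"spin":0,"grip":0.8},{"offset":[0,0,-0.03],"spin":0,"grip":0.8},{"offset":[0,0,-0.08],"spin":0,"grip":0.8},{"offset":[0,0,-0.13],"spin":0,"grip":0.8},{"offset":[0,0,-0.18],"spin":0,"grip":0.8},{"offset":[-0.04,-0.05,-0.18],"spin":0,"grip":1},{"offset":[-0.09,-0.1,-0.18],"spin":0,"grip":1},{"offset":[-0.14,-0.15,-0.18],"spin":0,"grip":1},{"offset":[-0.19,-0.19,-0.18],"spin":0,"grip":1},{"offset":[-0.24,-0.22,-0.18],"spin":0,"grip":1},{"offset":[-0.3,-0.24,-0.18],"spin":0,"grip":1},{"offset":[-0.3,-0.24,-0.18],"spin":0,"grip":1}]'
python3 - <<'E'
from plan import *
from h import *
plan((.557,-.294,.25,93.2),(.557,-.294,.25,3.2),(.557,-.294,.25,48))
s=shot('scene','e1.png');t=shot('top','e0.png')
cv2.imwrite('pics/e2.png',np.hstack([cv2.resize(p['color'][a:a+100,b:b+100,::-1],(400,400),interpolation=cv2.INTER_CUBIC) for p,a,b in((s,270,420),(t,160,420))]))
cv2.imwrite('pics/e3.png',np.hstack([cv2.resize(p['color'][a:a+110,b:b+110,::-1],(400,400),interpolation=cv2.INTER_CUBIC) for p,a,b in((s,150,240),(t,140,200))]))
E
```

```text
time_s: 49.72
eef_pos: [0.3586, -0.0972, 0.4559]
eef_rot: [0.001, 0.691, 0.723, -0.0]
wrist_force: [0.2, -0.4, -0.8]
opening: 0.998
t 49.73 g [ 0.3587 -0.0974  0.3012] jaw 2.65 tilt [ 0.001 -0.001 -1.   ] open 0.998 F [ 0.2 -0.4 -0.8] q [-0.59 -0.36  2.   -0.    1.5  -0.63]
(0.557, -0.294, 0.25, 93.2) offset [-0.206  0.189  0.052] spin 89.5
(0.557, -0.294, 0.25, 3.2) offset [-0.206  0.189  0.052] spin -0.5
(0.557, -0.294, 0.25, 48) offset [-0.206  0.189  0.052] spin -45.3
```

View pics/e2.png

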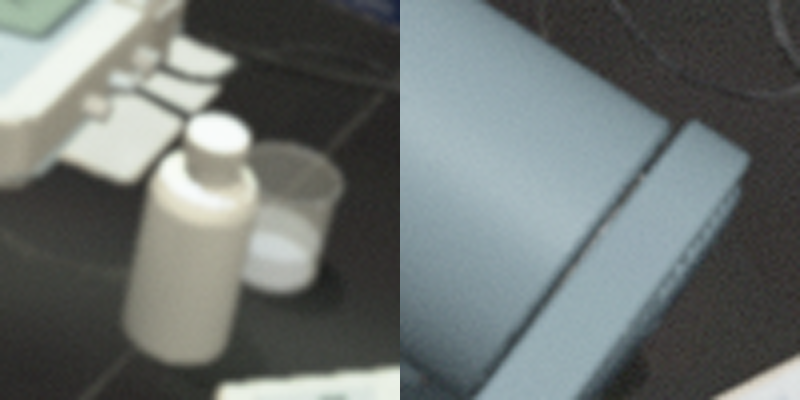

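View pics/e3.png

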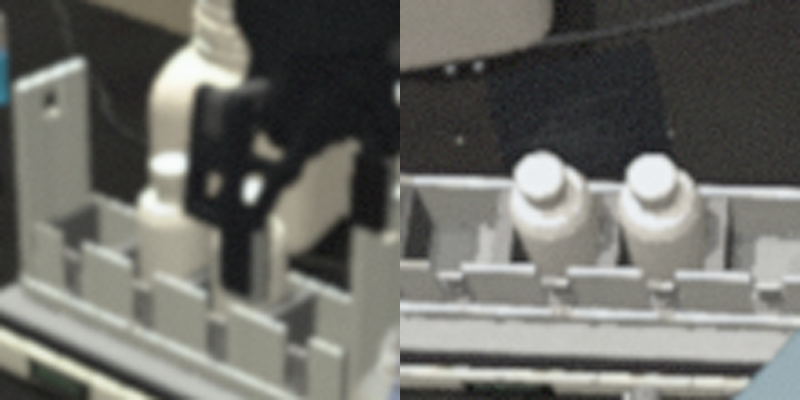

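Run:
```python
from h import *
np.set_printoptions(precision=3,suppress=True)
t=shot('top');s=shot('scene')
im=cv2.imread('pics/t0.png');cv2.imwrite('pics/e4.png',cv2.resize(im[190:260,440:510],(560,560),interpolation=cv2.INTER_CUBIC))
print('rim', [atz(s,(420+293/4,270+172/4),z)[:2] for z in(.05,.06,.07)],'base',atz(s,(420+283/4,270+275/4),0)[:2])
```

```text
rim [array([ 0.655, -0.308]), array([ 0.642, -0.312]), array([ 0.628, -0.316])] base [ 0.638 -0.321]
```

View pics/e4.png

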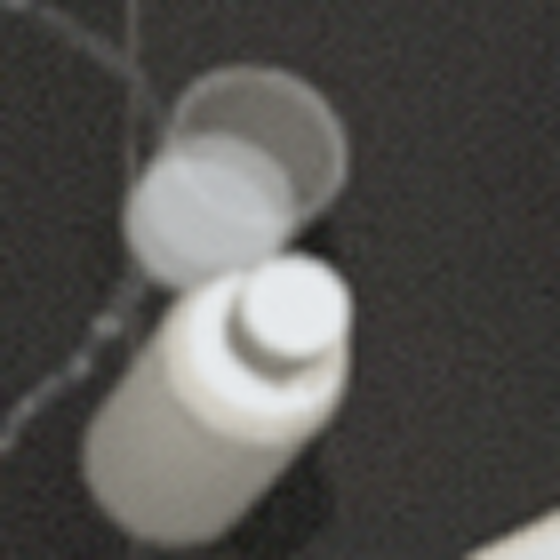

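```bash
python3 -m handwheel '[{"offset":[-0.04,0.02,0],"spin":-10,"grip":1},{"offset":[-0.09,0.05,0],"spin":-20,"grip":1},{"offset":[-0.13,0.1,0],"spin":-30,"grip":1},{"offset":[-0.17,0.15,0],"spin":-40,"grip":1},{"offset":[-0.206,0.189,0.02],"spin":-50,"grip":1},{"offset":[-0.206,0.189,0.04],"spin":-60,"grip":1},{"offset":[-0.206,0.189,0.052],"spin":-70,"grip":1},{"offset":[-0.206,0.189,0.052],"spin":-80,"grip":1},{"offset":[-0.206,0.189,0.052],"spin":-90,"grip":1},{"offset":[-0.206,0.189,0.052],"spin":-90,"grip":1},{"offset":[-0.206,0.189,0.052],"spin":-90,"grip":1},{"offset":[-0.206,0.189,0.052],"spin":-90,"grip":1}]'
python3 - <<'E'
from plan import *
plan((.557,-.294,.083,93.2))
from h import *
s=shot('scene');t=shot('top')
cv2.imwrite('pics/e5.png',np.hstack([cv2.resize(p['color'][a:a+150,b:b+150,::-1],(400,400)) for p,a,b in((s,220,370),(t,160,390))]))
E
```

```text
time_s: 51.42
eef_pos: [0.5596, -0.29, 0.4036]
eef_rot: [-0.0, -0.025, 1.0, 0.0]
wrist_force: [-0.0, 0.0, 1.0]
opening: 0.999
t 51.42 g [ 0.5596 -0.29    0.2489] jaw 92.89 tilt [-0.  0. -1.] open 0.999 F [-0.  0.  1.] q [-0.67  0.3   1.46  0.    1.38 -2.29]
(0.557, -0.294, 0.083, 93.2) offset [ 0.003 -0.004  0.166] spin -0.3
```

View pics/e5.png

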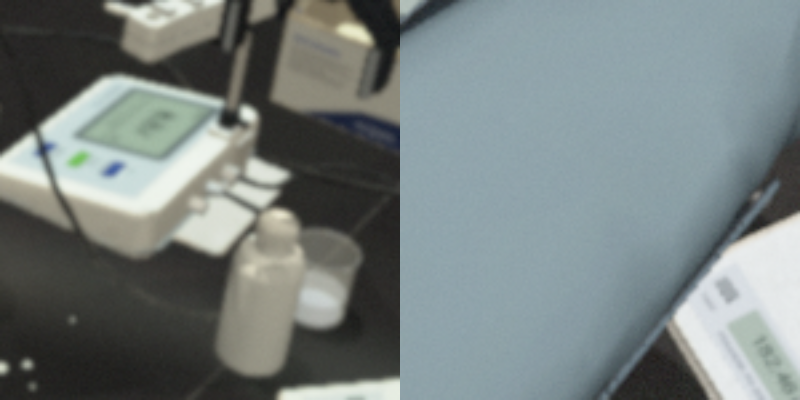

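```bash
python3 -m handwheel '[{"offset":[0.002,-0.004,0.05],"spin":0,"grip":1},{"offset":[0.002,-0.004,0.1],"spin":0,"grip":0.95},{"offset":[0.002,-0.004,0.145],"spin":0,"grip":0.95},{"offset":[0.002,-0.004,0.166],"spin":0,"grip":0.95},{"offset":[0.002,-0.004,0.166],"spin":0,"grip":0.95},{"offset":[0.002,-0.004,0.166],"spin":0,"grip":0.7},{"offset":[0.002,-0.004,0.168],"spin":0,"grip":0.3},{"offset":[0.002,-0.004,0.168],"spin":0,"grip":0.3},{"offset":[0.002,-0.004,0.168],"spin":0,"grip":0.3},{"offset":[0.002,-0.004,0.168],"spin":0,"grip":0.3}]'
python3 - <<'E'
from plan import *
plan()
from h import *
s=shot('scene')
cv2.imwrite('pics/e6.png',cv2.resize(s['color'][220:370,370:520,::-1],(500,500)))
E
```

```text
time_s: 52.78
eef_pos: [0.5587, -0.2954, 0.2391]
eef_rot: [0.002, -0.026, 1.0, -0.002]
wrist_force: [-0.5, -0.4, 7.3]
opening: 0.563
t 52.77 g [ 0.5594 -0.2959  0.0844] jaw 92.96 tilt [ 0.004 -0.004 -1.   ] open 0.563 F [-0.5 -0.4  7.3] q [-0.67  0.49  1.57  0.    1.08 -2.3 ]
```

View pics/e6.png

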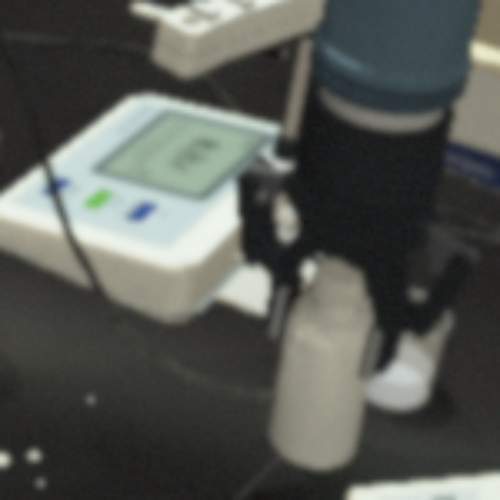

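```bash
python3 -m handwheel '[{"offset":[0,0,-0.03],"spin":0,"grip":0.2},{"offset":[0,0,-0.08],"spin":0,"grip":0.2},{"offset":[0,0,-0.13],"spin":0,"grip":0.2},{"offset":[0,0,-0.18],"spin":0,"grip":0.2},{"offset":[0,0,-0.22],"spin":0,"grip":0.2},{"offset":[0,0,-0.22],"spin":0,"grip":0.2},{"offset":[0,0,-0.22],"spin":0,"grip":0.2}]';python3 -c "
from plan import *
plan((.46,-.2,.305,None),(.36,-.1,.305,None),(.38,0,.305,None),(.428,.04,.305,None),(.428,.04,.105,None))"
```

```text
time_s: 53.7
eef_pos: [0.5573, -0.2943, 0.4553]
eef_rot: [-0.0, -0.026, 1.0, 0.0]
wrist_force: [0.4, 0.2, -1.1]
opening: 0.559
t 53.7 g [ 0.5572 -0.2942  0.3006] jaw 92.96 tilt [-0.  0. -1.] open 0.559 F [ 0.4  0.2 -1.1] q [-0.67  0.27  1.4  -0.    1.47 -2.3 ]
(0.46, -0.2, 0.305, None) offset [ 0.092  0.099 -0.004] spin 0
(0.36, -0.1, 0.305, None) offset [ 0.187  0.204 -0.004] spin 0
(0.38, 0, 0.305, None) offset [ 0.162  0.303 -0.004] spin 0
(0.428, 0.04, 0.305, None) offset [ 0.112  0.34  -0.004] spin 0
(0.428, 0.04, 0.105, None) offset [0.112 0.34  0.196] spin 0
```

```bash
python3 -m handwheel '[{"offset":[0.03,0.03,0],"spin":0,"grip":0.2},{"offset":[0.06,0.065,0],"spin":0,"grip":0.2},{"offset":[0.092,0.099,0],"spin":0,"grip":0.2},{"offset":[0.125,0.135,0],"spin":0,"grip":0.2},{"offset":[0.155,0.17,0],"spin":0,"grip":0.2},{"offset":[0.187,0.204,0],"spin":0,"grip":0.2},{"offset":[0.18,0.24,0],"spin":0,"grip":0.2},{"offset":[0.17,0.28,0],"spin":0,"grip":0.2},{"offset":[0.15,0.31,0],"spin":0,"grip":0.2},{"offset":[0.125,0.335,0],"spin":0,"grip":0.2},{"offset":[0.112,0.34,0.02],"spin":0,"grip":0.2},{"offset":[0.112,0.34,0.06],"spin":0,"grip":0.2},{"offset":[0.112,0.34,0.1],"spin":0,"grip":0.2},{"offset":[0.112,0.34,0.14],"spin":0,"grip":0.2},{"offset":[0.112,0.34,0.175],"spin":0,"grip":0.2},{"offset":[0.112,0.34,0.196],"spin":0,"grip":0.2},{"offset":[0.112,0.34,0.206],"spin":0,"grip":0.2},{"offset":[0.112,0.34,0.206],"spin":0,"grip":0.2}]';python3 - <<'E'
from plan import *
plan()
from h import *
s=shot('scene')
cv2.imwrite('pics/e7.png',cv2.resize(s['color'][200:350,230:380,::-1],(500,500)))
E
```

```text
time_s: 55.95
eef_pos: [0.4275, 0.0393, 0.2487]
eef_rot: [-0.001, -0.026, 1.0, 0.0]
wrist_force: [-0.2, 0.3, -1.1]
opening: 0.561
t 55.95 g [0.4271 0.0394 0.094 ] jaw 92.96 tilt [-0.003  0.    -1.   ] open 0.561 F [-0.2  0.3 -1.1] q [-0.19  0.07  2.08  0.    0.99 -1.81]
```

View pics/e7.png

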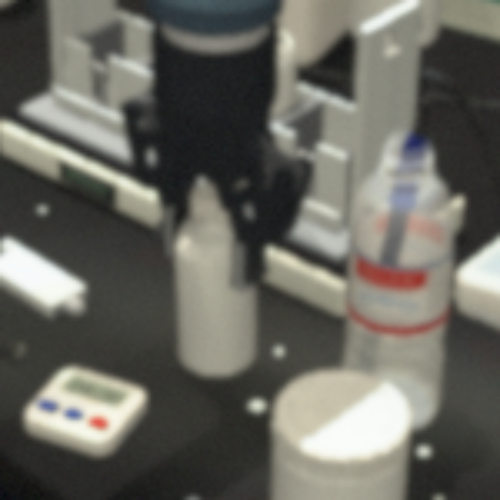

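Set it down, release, turn 90°, re-grip.

```bash
python3 -m handwheel '[{"offset":[0,0,0.005],"spin":0,"grip":0.2},{"offset":[0,0,0.008],"spin":0,"grip":0.2},{"offset":[0,0,0.01],"spin":0,"grip":0.2},{"offset":[0,0,0.011],"spin":0,"grip":0.2}]';python3 -c "
from plan import *
plan()"
```

```text
time_s: 56.5
eef_pos: [0.4284, 0.0392, 0.239]
eef_rot: [0.0, -0.026, 1.0, -0.0]
wrist_force: [-1.3, -0.6, 6.6]
opening: 0.561
t 56.5 g [0.4285 0.0392 0.0843] jaw 92.96 tilt [ 0.001 -0.    -1.   ] open 0.561 F [-1.3 -0.6  6.6] q [-0.19  0.09  2.09  0.    0.96 -1.81]
```

```bash
python3 -m handwheel '[{"offset":[0,0,0],"spin":0,"grip":0.65},{"offset":[0,0,0],"spin":0,"grip":0.8},{"offset":[0,0,0],"spin":0,"grip":1},{"offset":[0,0,-0.001],"spin":90,"grip":1},{"offset":[0,0,-0.001],"spin":90,"grip":1},{"offset":[0,0,-0.001],"spin":90,"grip":1},{"offset":[0,0,-0.001],"spin":90,"grip":1},{"offset":[0,0,-0.001],"spin":90,"grip":1},{"offset":[0,0,-0.001],"spin":90,"grip":1},{"offset":[0,0,-0.001],"spin":90,"grip":1},{"offset":[0,0,-0.001],"spin":90,"grip":1},{"offset":[0,0,-0.001],"spin":90,"grip":1},{"offset":[0,0,-0.001],"spin":90,"grip":1},{"offset":[0,0,-0.001],"spin":90,"grip":0.7},{"offset":[0,0,-0.001],"spin":90,"grip":0.2},{"offset":[0,0,-0.001],"spin":90,"grip":0.2},{"offset":[0,0,-0.001],"spin":90,"grip":0.2},{"offset":[0,0,-0.001],"spin":90,"grip":0.2}]';python3 -c "
from plan import *
plan()"
python3 -m handwheel '[{"offset":[0,0,-0.03],"spin":0,"grip":0.2},{"offset":[0,0,-0.08],"spin":0,"grip":0.2},{"offset":[0,0,-0.13],"spin":0,"grip":0.2},{"offset":[0,0,-0.165],"spin":0,"grip":0.2},{"offset":[0,0,-0.165],"spin":0,"grip":0.2},{"offset":[0,0,-0.165],"spin":0,"grip":0.2}]';python3 -c "
from plan import *
plan((.5915,.083,.27,3.2),(.5805,.2808,.27,3.2))"
```

```text
time_s: 58.75
eef_pos: [0.4283, 0.0392, 0.2401]
eef_rot: [0.0, 0.688, 0.725, 0.0]
wrist_force: [-2.1, 0.7, 5.6]
opening: 0.557
t 58.75 g [0.4284 0.0392 0.0854] jaw 2.99 tilt [ 0. -0. -1.] open 0.557 F [-2.1  0.7  5.6] q [-0.19  0.09  2.09 -0.    0.96 -0.24]
time_s: 59.5
eef_pos: [0.4276, 0.0393, 0.4034]
eef_rot: [-0.001, 0.689, 0.725, -0.001]
wrist_force: [0.3, -0.4, -1.4]
opening: 0.559
t 59.5 g [0.4274 0.0394 0.2487] jaw 2.97 tilt [-0.002  0.    -1.   ] open 0.559 F [ 0.3 -0.4 -1.4] q [-0.19 -0.16  1.95  0.    1.35 -0.24]
(0.5915, 0.083, 0.27, 3.2) offset [ 0.035  0.166 -0.022] spin -0.2
(0.5805, 0.2808, 0.27, 3.2) offset [ 0.233  0.165 -0.022] spin -0.2
```

```bash
python3 -m handwheel '[{"offset":[0.015,0.03,-0.01],"spin":0,"grip":0.2},{"offset":[0.035,0.07,-0.022],"spin":0,"grip":0.2},{"offset":[0.035,0.11,-0.022],"spin":0,"grip":0.2},{"offset":[0.035,0.145,-0.01],"spin":0,"grip":0.2},{"offset":[0.035,0.164,0.01],"spin":0,"grip":0.2},{"offset":[0.035,0.164,0.025],"spin":0,"grip":0.2},{"offset":[0.035,0.164,0.035],"spin":0,"grip":0.2},{"offset":[0.035,0.164,0.035],"spin":0,"grip":0.2},{"offset":[0.035,0.164,0.035],"spin":0,"grip":0.2}]'
cat > outl.py <<'E'
from plan import *
from h import *
def outline(im,p,a,b,sc,base,ctr,col,tilt=0):
    prof=[(0,.025),(.09,.025),(.108,.0145),(.124,.0145)]
    V=np.array(p['view']);right=V[0,:3].copy();right[2]=0;right/=np.linalg.norm(right)
    for sg in(1,-1):
        pts=[]
        for h,r in prof:
            c=np.array([ctr[0],ctr[1]-np.sin(tilt)*(h-.08),base+h]);pts.append((proj(p,c+sg*r*right)+.5-[b,a])*sc)
        cv2.polylines(im,[np.array(pts).astype(int)],False,col,1)
def go(fn,h,cs,ct,n=80):
    o,R,X=st();ims=[]
    for p,(b,a) in((shot('scene'),cs),(shot('top'),ct)):
        im=cv2.resize(p['color'][a:a+n,b:b+n,::-1],(400,400),interpolation=cv2.INTER_CUBIC).copy()
        if h is not None: outline(im,p,a,b,400/n,X[2]-h,X,(0,255,0))
        ims.append(im)
    cv2.imwrite('pics/'+fn,np.hstack(ims))
E
python3 -c "
from outl import *
plan((.5915,.0832,.175,3.2),(.5915,.0832,.1294,3.2))
go('f1.png',.0854,(290,160),(260,140))"
```

```text
time_s: 60.62
eef_pos: [0.5899, 0.0827, 0.3706]
eef_rot: [0.001, 0.689, 0.725, 0.0]
wrist_force: [0.1, 0.5, -1.2]
opening: 0.554
t 60.62 g [0.5901 0.0826 0.2159] jaw 2.96 tilt [ 0.001 -0.    -1.   ] open 0.554 F [ 0.1  0.5 -1.2] q [-0.06  0.26  1.59 -0.    1.3  -0.11]
(0.5915, 0.0832, 0.175, 3.2) offset [0.001 0.001 0.041] spin -0.2
(0.5915, 0.0832, 0.1294, 3.2) offset [0.001 0.001 0.087] spin -0.2
```

View pics/f1.png

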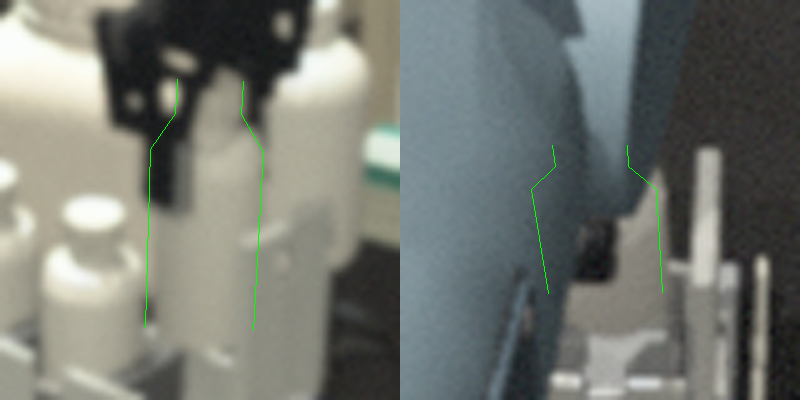

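```bash
python3 -m handwheel '[{"offset":[0.003,0,0.01],"spin":0,"grip":0.2},{"offset":[0.003,0,0.018],"spin":0,"grip":0.2},{"offset":[0.003,0,0.026],"spin":0,"grip":0.2},{"offset":[0.003,0,0.034],"spin":0,"grip":0.2},{"offset":[0.003,0,0.038],"spin":0,"grip":0.2}]'; python3 -c "
from outl import *
plan((.5915,.0832,.1294,3.2))
go('f2.png',.0854,(290,160),(260,140))"
```

```text
time_s: 61.35
eef_pos: [0.5898, 0.0856, 0.3308]
eef_rot: [-0.0, 0.689, 0.725, -0.0]
wrist_force: [-0.1, 0.5, -0.9]
opening: 0.553
t 61.35 g [0.5896 0.0856 0.1761] jaw 2.96 tilt [-0.001  0.    -1.   ] open 0.553 F [-0.1  0.5 -0.9] q [-0.05  0.3   1.62 -0.    1.22 -0.11]
(0.5915, 0.0832, 0.1294, 3.2) offset [-0.003  0.002  0.047] spin -0.2
```

View pics/f2.png

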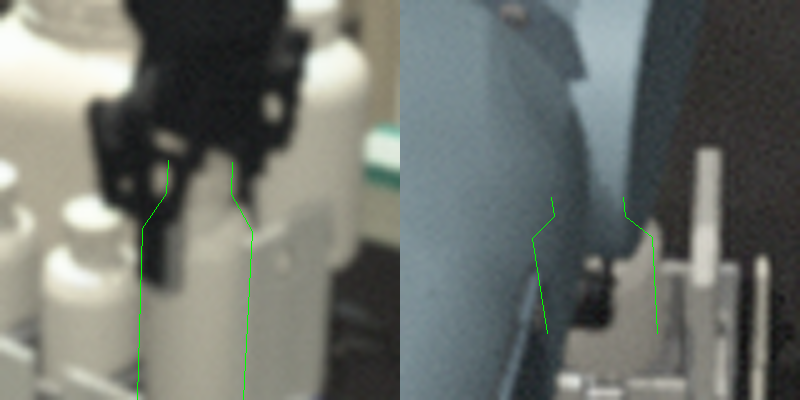

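```bash
python3 -m handwheel '[{"offset":[0,0,0.006],"spin":0,"grip":0.2},{"offset":[0,0,0.012],"spin":0,"grip":0.2},{"offset":[0,0,0.018],"spin":0,"grip":0.2},{"offset":[0,0.001,0.023],"spin":0,"grip":0.2},{"offset":[0,0.001,0.023],"spin":0,"grip":0.2}]'; python3 -c "
from outl import *
plan()"
```

```text
time_s: 62.08
eef_pos: [0.5915, 0.0857, 0.3087]
eef_rot: [0.001, 0.689, 0.725, 0.001]
wrist_force: [2.5, 0.3, -3.2]
opening: 0.559
t 62.08 g [0.5918 0.0857 0.154 ] jaw 2.96 tilt [ 0.002  0.    -1.   ] open 0.559 F [ 2.5  0.3 -3.2] q [-0.05  0.33  1.63  0.    1.18 -0.11]
```

```bash
python3 -m handwheel '[{"offset":[0,0,0],"spin":0,"grip":0.62},{"offset":[0,0,0],"spin":0,"grip":0.7},{"offset":[0,0,0],"spin":0,"grip":0.8},{"offset":[0,0,-0.01],"spin":0,"grip":0.8},{"offset":[0,0,-0.04],"spin":0,"grip":0.8},{"offset":[0,0,-0.08],"spin":0,"grip":0.8},{"offset":[0,0,-0.1],"spin":0,"grip":0.3},{"offset":[0,0,-0.1],"spin":0,"grip":0},{"offset":[0,0,-0.1],"spin":0,"grip":0},{"offset":[0,0,-0.1],"spin":0,"grip":0},{"offset":[0,0,-0.1],"spin":0,"grip":0}]'; python3 -c "
from outl import *
plan((.591,.083,.215,3.2))
go('f3.png',None,(290,150),(260,140))"
```

```text
time_s: 63.45
eef_pos: [0.5908, 0.0857, 0.4076]
eef_rot: [-0.001, 0.689, 0.725, -0.001]
wrist_force: [0.2, 0.9, 0.4]
opening: 0.003
t 63.45 g [0.5905 0.0857 0.2529] jaw 2.96 tilt [-0.002  0.    -1.   ] open 0.003 F [0.2 0.9 0.4] q [-0.05  0.23  1.55 -0.    1.37 -0.11]
(0.591, 0.083, 0.215, 3.2) offset [-0.003  0.     0.038] spin -0.2
```

View pics/f3.png

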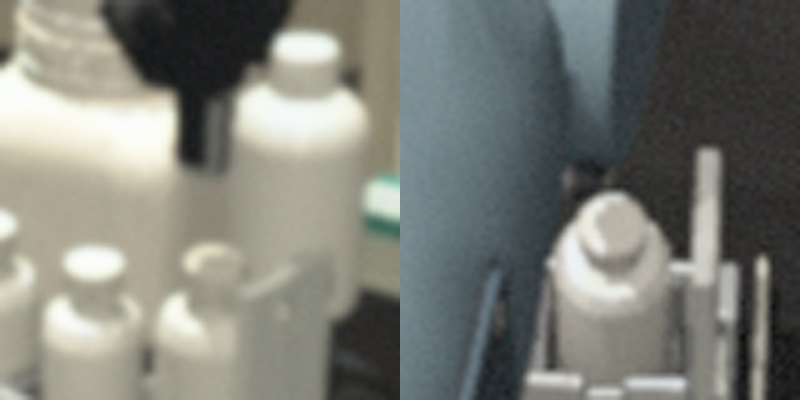

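```bash
python3 -c "
from h import *
s=shot('scene');t=shot('top')
print(tri(s,(332.1,200.5),t,(302.5,183.4)),atz(t,(302.5,183.4),.188))
from plan import *
plan((.592,.083,.215,3.2))"
```

```text
(array([0.58953887, 0.07602175, 0.19678243]), np.float64(0.002036303122654465)) [0.59524942 0.07637191 0.188     ]
t 63.65 g [0.5909 0.0857 0.2537] jaw 2.96 tilt [-0.001  0.    -1.   ] open -0.001 F [-0.2 -0.4  0.1] q [-0.05  0.23  1.55  0.    1.37 -0.11]
(0.592, 0.083, 0.215, 3.2) offset [-0.003  0.001  0.039] spin -0.2
```

```bash
python3 -m handwheel '[{"offset":[-0.006,0.001,0.015],"spin":0,"grip":0},{"offset":[-0.006,0.001,0.03],"spin":0,"grip":0},{"offset":[-0.006,0.001,0.037],"spin":0,"grip":0},{"offset":[-0.006,0.001,0.042],"spin":0,"grip":0},{"offset":[-0.006,0.001,0.046],"spin":0,"grip":0}]'; python3 -c "
from outl import *
plan((.592,.080,.186,3.2))
go('f4.png',None,(290,150),(260,140))"
```

```text
time_s: 64.28
eef_pos: [0.593, 0.0798, 0.364]
eef_rot: [0.001, 0.689, 0.725, 0.001]
wrist_force: [0.3, 1.1, 7.7]
opening: -0.004
t 64.28 g [0.5935 0.0799 0.2093] jaw 2.97 tilt [ 0.003  0.    -1.   ] open -0.004 F [0.3 1.1 7.7] q [-0.06  0.27  1.59  0.    1.28 -0.12]
(0.592, 0.08, 0.186, 3.2) offset [ 0.    -0.002  0.023] spin -0.2
```

View pics/f4.png

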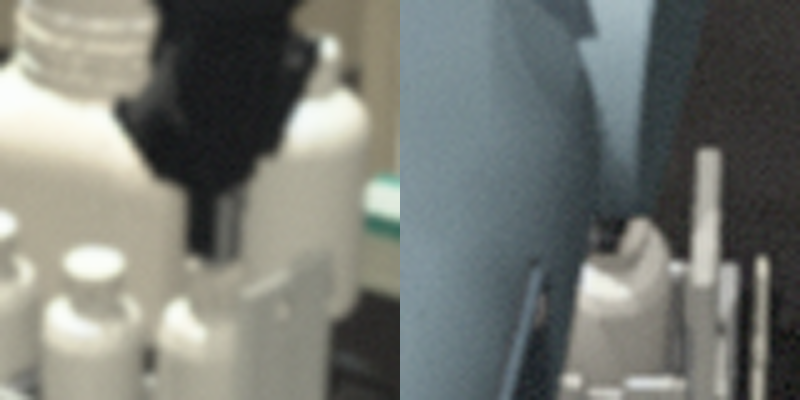

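```bash
python3 -m handwheel '[{"offset":[0,-0.001,0.004],"spin":0,"grip":0},{"offset":[0,-0.001,0.008],"spin":0,"grip":0},{"offset":[0,-0.001,0.012],"spin":0,"grip":0}]'; python3 -c "
from outl import *
plan()"
```

```text
time_s: 64.75
eef_pos: [0.5918, 0.0799, 0.352]
eef_rot: [0.001, 0.689, 0.725, 0.001]
wrist_force: [1.4, -0.3, 5.6]
opening: -0.001
t 64.75 g [0.5923 0.0799 0.1973] jaw 2.97 tilt [ 0.003  0.    -1.   ] open -0.001 F [ 1.4 -0.3  5.6] q [-0.06  0.28  1.6   0.    1.26 -0.12]
```

```bash
python3 -m handwheel '[{"offset":[0,0,0.004],"spin":0,"grip":0},{"offset":[0,0,0.008],"spin":0,"grip":0},{"offset":[0,0,0.01],"spin":0,"grip":0},{"offset":[0,0,0.012],"spin":0,"grip":0}]'; python3 -c "
from outl import *
plan()"
```

```text
time_s: 65.25
eef_pos: [0.5928, 0.0802, 0.3428]
eef_rot: [0.002, 0.688, 0.725, 0.003]
wrist_force: [-2.0, 2.8, 22.4]
opening: -0.0
t 65.25 g [0.594  0.0803 0.1881] jaw 2.98 tilt [ 0.008  0.001 -1.   ] open -0.0 F [-2.   2.8 22.4] q [-0.06  0.29  1.61  0.    1.24 -0.12]
```

```bash
python3 -m handwheel '[{"offset":[0,0,0.001],"spin":0,"grip":0},{"offset":[0,0,0.002],"spin":0,"grip":0}]'; python3 -c "
from outl import *
plan()"; python3 -m handwheel '[{"offset":[0,0,-0.01],"spin":0,"grip":0},{"offset":[0,0,-0.05],"spin":0,"grip":0},{"offset":[0,0,-0.11],"spin":0,"grip":0},{"offset":[0,-0.06,-0.12],"spin":0,"grip":0},{"offset":[-0.02,-0.12,-0.12],"spin":0,"grip":0.5},{"offset":[-0.08,-0.17,-0.12],"spin":0,"grip":1},{"offset":[-0.14,-0.22,-0.12],"spin":0,"grip":1},{"offset":[-0.18,-0.22,-0.12],"spin":0,"grip":1},{"offset":[-0.18,-0.22,-0.12],"spin":0,"grip":1}]'; python3 -c "
from outl import *
plan()
go('f5.png',None,(250,150),(200,120),120)
shot('scene','f6.png');shot('top','f7.png')"
```

```text
time_s: 65.5
eef_pos: [0.5931, 0.0803, 0.3427]
eef_rot: [0.003, 0.688, 0.725, 0.004]
wrist_force: [-3.8, 3.1, 29.1]
opening: 0.003
t 65.5 g [0.5946 0.0804 0.188 ] jaw 2.99 tilt [ 0.01   0.001 -1.   ] open 0.003 F [-3.8  3.1 29.1] q [-0.06  0.29  1.61  0.    1.24 -0.12]
time_s: 66.62
eef_pos: [0.3796, -0.1146, 0.4568]
eef_rot: [0.001, 0.691, 0.723, -0.0]
wrist_force: [1.4, 0.7, -0.7]
opening: 0.999
t 66.62 g [ 0.3796 -0.1148  0.3021] jaw 2.55 tilt [ 0.    -0.001 -1.   ] open 0.999 F [ 1.4  0.7 -0.7] q [-0.59 -0.29  1.95 -0.    1.48 -0.64]
```

View pics/f5.png

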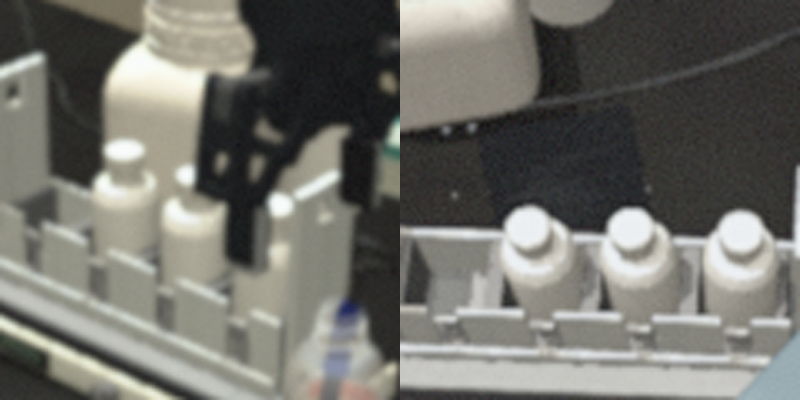

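View pics/f7.png

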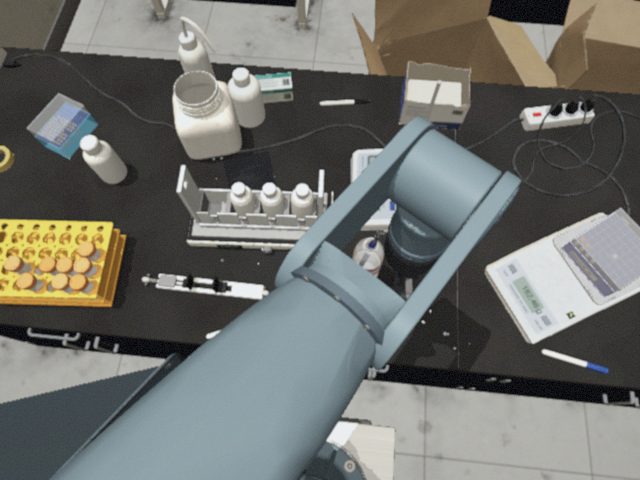

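Run:
```python
from fit import *
s=shot('scene');t=shot('top')
for n,u in(('C',(200+130*.3-.5,120+227*.3-.5)),('A',(200+231*.3-.5,120+227*.3-.5)),('B',(200+342*.3-.5,120+230*.3-.5))): print(n,atz(t,u,.168))
for n,z in(('bar',0),('pin_fixed',.006),('pin_sprung',.006),('tab_fixed',.036),('tab_sprung',.036)):
    for nm,p in (('s',s),('t',t)):
        print(n,nm,[(np.round(r['uv'],1),round(r['confidence'],2),atz(p,r['uv'],z)[:2]) for r in landmark_of(p,n)[:3]])
cv2.imwrite('pics/g1.png',np.hstack([cv2.resize(s['color'][220:320,160:270,::-1],(440,400),interpolation=cv2.INTER_CUBIC),cv2.resize(t['color'][240:330,135:280,::-1],(350*145//130//1,240),interpolation=cv2.INTER_CUBIC)[:240,:350] if 0 else cv2.resize(t['color'][250:330,140:220,::-1],(360,400),interpolation=cv2.INTER_CUBIC)]))
```

```text
C [0.5831 0.2121 0.168 ]
A [0.5893 0.1483 0.168 ]
B [0.594 0.078 0.168]
bar s [(array([215. , 271.8]), 0.61, array([0.4017, 0.2795])), (array([351.3, 317.7]), 0.24, array([ 0.4929, -0.0699]))]
bar t [(array([205.2, 285.3]), 0.79, array([0.4093, 0.2908])), (array([216.9, 281.8]), 0.32, array([0.4203, 0.2653]))]
pin_fixed s [(array([252.3, 293.1]), 0.59, array([0.4002, 0.1433])), (array([303.8, 243.6]), 0.36, array([0.6431, 0.2108]))]
pin_fixed t [(array([266.3, 294.4]), 0.97, array([0.4002, 0.1453]))]
pin_sprung s [(array([178.7, 248. ]), 0.49, array([0.401, 0.426]))]
pin_sprung t [(array([141.7, 278.5]), 0.65, array([0.4093, 0.4394])), (array([298.2, 201.3]), 0.48, array([0.6437, 0.1009]))]
tab_fixed s [(array([346.7, 323. ]), 0.68, array([ 0.4364, -0.1003])), (array([212.1, 269.5]), 0.61, array([0.371 , 0.2473])), (array([347.2, 211.6]), 0.6, array([0.8229, 0.2106]))]
tab_fixed t [(array([216.4, 285.2]), 0.74, array([0.4025, 0.255 ]))]
tab_sprung s [(array([208.2, 253.2]), 0.71, array([0.4093, 0.311 ]))]
tab_sprung t []
```

View pics/g1.png

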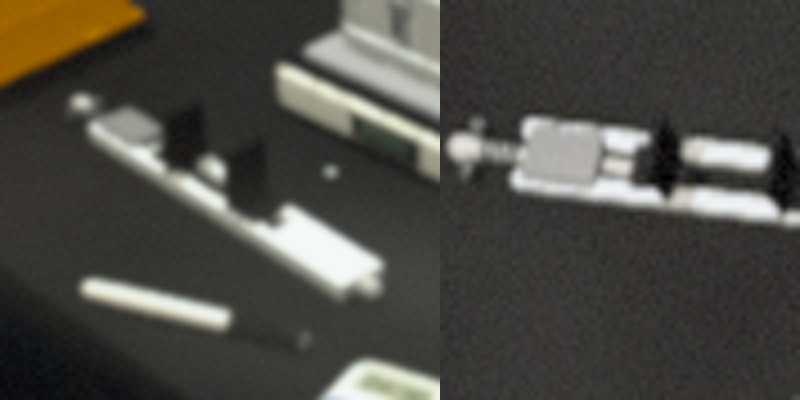

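```bash
cat > barfit.py <<'E'
from fit import *
def barfit(npic=3,c0=(.405,.29,-.03),zb=0.):
    pts={'bar':(0,0,0),'pin_fixed':(0,-.145,.006),'pin_sprung':(0,.145,.006),'tab_fixed':(0,-.033,.036),'tab_sprung':(0,.033,.036)}
    obs=[]
    for k in range(npic):
      for p in (shot('scene'),shot('top')):
        for n,l in pts.items():
            l=(l[0],l[1],l[2]+zb)
            for r in landmark_of(p,n):
                if r['confidence']>.4 and np.linalg.norm(proj(p,W(c0,l))-r['uv'])<10: obs.append((p,l,r['uv'],n))
    f=lambda c:np.concatenate([(proj(p,W(c,l))-u) for p,l,u,n in obs])
    r=least_squares(f,c0,loss='soft_l1')
    return r.x,[(n,p['shot']%2,e.round(1)) for (p,l,u,n),e in zip(obs,f(r.x).reshape(-1,2))],p
def draw(c,fn,zb=0.,boxes=((165,215,110),(135,240,140))):
    ims=[]
    for p,(u0,v0,n) in zip((shot('scene'),shot('top')),boxes):
        k=400/n
        im=cv2.resize(p['color'][v0:v0+n,u0:u0+n,::-1],(400,400),interpolation=cv2.INTER_CUBIC).copy()
        def poly(L,col):
            q=[((proj(p,W(c,(l[0],l[1],l[2]+zb)))-[u0,v0]+.5)*k).astype(int) for l in L]; cv2.polylines(im,[np.array(q)],True,col,1)
        poly([(-.016,-.141,0),(-.016,.12,0),(.016,.12,0),(.016,-.141,0)],(0,255,0))
        for s in(1,-1):
            poly([(-.015,.033*s,.012),(-.015,.033*s,.052),(.015,.033*s,.052),(.015,.033*s,.012)],(0,0,255))
            poly([(-.006,.149*s,.006),(.006,.149*s,.006),(.006,.141*s,.006),(-.006,.141*s,.006)],(0,255,255))
        ims.append(im)
    cv2.imwrite('pics/'+fn,np.hstack(ims))
E
python3 - <<'E'
from barfit import *
c,e,p=barfit(2);print(c)
for x in e: print(*x,end='; ')
draw(c,'g2.png')
E
```

```text
[ 0.4053  0.2877 -0.0144]
bar 0 [1.5 0.8]; pin_fixed 0 [ 0.2 -0.6]; pin_sprung 0 [0.  0.7]; tab_fixed 0 [-3.  -0.6]; tab_sprung 0 [-3.7 -3.1]; bar 1 [0.6 0.2]; pin_fixed 1 [ 0.1 -1.6]; pin_sprung 1 [ 1.6 -0.7]; tab_fixed 1 [-2.3  0.5]; tab_sprung 1 [-2.1  3. ]; bar 0 [-0.1 -0.4]; pin_fixed 0 [1.2 0.4]; pin_sprung 0 [ 1.7 -1.5]; tab_fixed 0 [-3.1  3.4]; tab_sprung 0 [-3.8 -2.9]; bar 1 [6.  0.5]; pin_fixed 1 [-1.4 -1.6]; pin_sprung 1 [ 0.  -1.5]; tab_fixed 1 [0.9 0.1]; tab_sprung 1 [2.7 1.2];
```

View pics/g2.png

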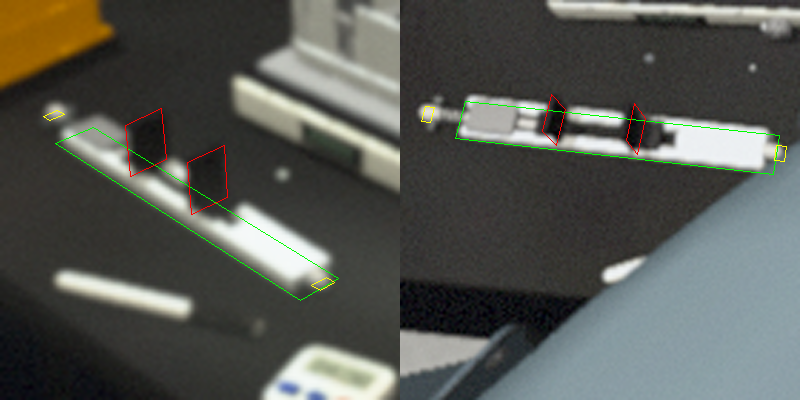

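```bash
python3 -c "
from plan import *
plan((.4053,.2877,.30,89.2),(.4053,.2877,.1,89.2))"
```

```text
t 68.72 g [ 0.3809 -0.1114  0.302 ] jaw 2.96 tilt [-0.  0. -1.] open 1.0 F [-0.3  0.5  0. ] q [-0.59 -0.29  1.95  0.    1.48 -0.64]
(0.4053, 0.2877, 0.3, 89.2) offset [0.397 0.045 0.002] spin -86.2
(0.4053, 0.2877, 0.1, 89.2) offset [0.397 0.045 0.202] spin -86.2
```

```bash
python3 -m handwheel '[{"offset":[0.05,-0.01,0],"spin":-10,"grip":1},{"offset":[0.1,-0.01,0],"spin":-20,"grip":1},{"offset":[0.15,0,0],"spin":-30,"grip":1},{"offset":[0.2,0,0],"spin":-40,"grip":1},{"offset":[0.25,0.01,0],"spin":-50,"grip":1},{"offset":[0.3,0.02,0],"spin":-60,"grip":1},{"offset":[0.35,0.03,0],"spin":-70,"grip":1},{"offset":[0.397,0.045,0.03],"spin":-80,"grip":1},{"offset":[0.397,0.045,0.08],"spin":-86.2,"grip":1},{"offset":[0.397,0.045,0.13],"spin":-86.2,"grip":1},{"offset":[0.397,0.045,0.17],"spin":-86.2,"grip":1},{"offset":[0.397,0.045,0.19],"spin":-86.2,"grip":1},{"offset":[0.397,0.045,0.19],"spin":-86.2,"grip":1},{"offset":[0.397,0.045,0.19],"spin":-86.2,"grip":1}]';python3 - <<'E'
from plan import *
plan((.4053,.2877,.042,89.2))
from h import *
s=shot('scene')
cv2.imwrite('pics/g3.png',cv2.resize(s['color'][170:310,150:290,::-1],(600,600)))
E
```

```text
time_s: 70.47
eef_pos: [0.4058, 0.2876, 0.2677]
eef_rot: [0.001, 0.007, 1.0, 0.0]
wrist_force: [1.3, -0.1, 0.1]
opening: 1.003
t 70.47 g [0.406  0.2877 0.113 ] jaw 89.16 tilt [ 0.001  0.001 -1.   ] open 1.003 F [ 1.3 -0.1  0.1] q [ 0.38  0.18  1.91  0.    1.05 -1.18]
(0.4053, 0.2877, 0.042, 89.2) offset [ 0.001 -0.     0.071] spin -0.0
```

View pics/g3.png

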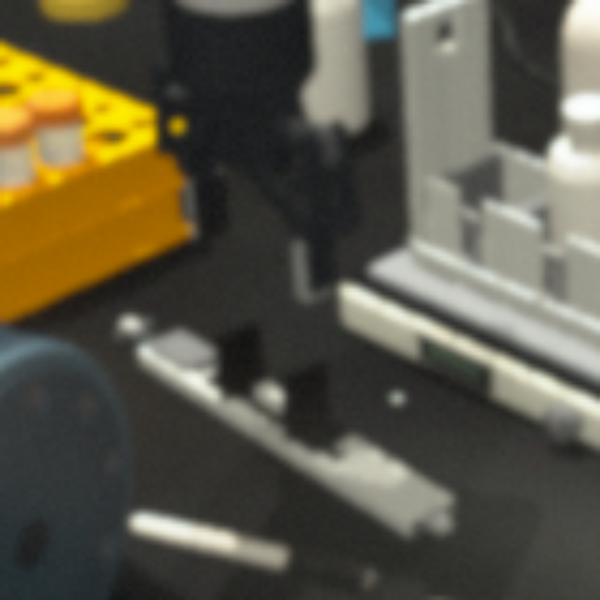

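```bash
python3 -m handwheel '[{"offset":[0.001,0,0.03],"spin":0,"grip":1},{"offset":[0.001,0,0.055],"spin":0,"grip":1},{"offset":[0.001,0,0.067],"spin":0,"grip":1},{"offset":[0.001,0,0.069],"spin":0,"grip":1},{"offset":[0.001,0,0.069],"spin":0,"grip":1}]';python3 - <<'E'
from plan import *
plan()
from h import *
s=shot('scene')
cv2.imwrite('pics/g4.png',cv2.resize(s['color'][170:310,150:290,::-1],(600,600)))
E
```

```text
time_s: 71.15
eef_pos: [0.4049, 0.2876, 0.1986]
eef_rot: [0.001, 0.007, 1.0, 0.0]
wrist_force: [0.2, -0.3, 0.3]
opening: 1.002
t 71.15 g [0.4051 0.2877 0.0439] jaw 89.16 tilt [ 0.002  0.001 -1.   ] open 1.002 F [ 0.2 -0.3  0.3] q [ 0.38  0.31  1.93  0.    0.9  -1.18]
```

View pics/g4.png

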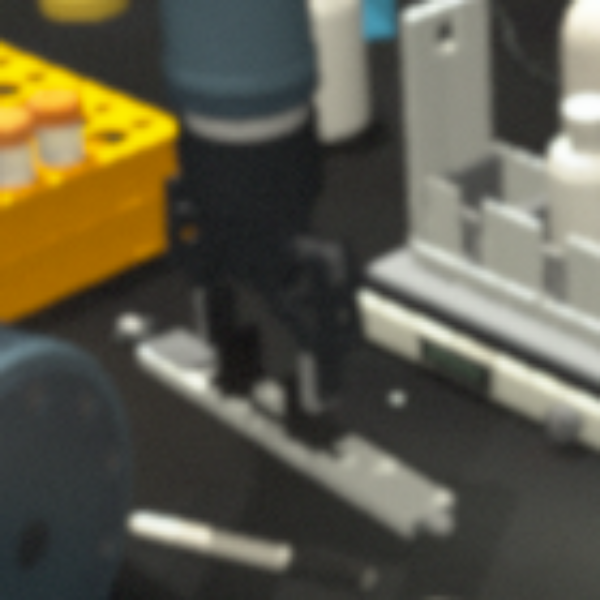

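```bash
python3 -m handwheel '[{"offset":[0,0,0],"spin":0,"grip":0.7},{"offset":[0,0,0],"spin":0,"grip":0.5},{"offset":[0,0,0],"spin":0,"grip":0.2},{"offset":[0,0,0],"spin":0,"grip":0},{"offset":[0,0,0],"spin":0,"grip":0},{"offset":[0,0,0],"spin":0,"grip":0},{"offset":[0,0,0],"spin":0,"grip":0},{"offset":[0,0,0],"spin":0,"grip":0}]';python3 -c "
from plan import *
plan()"
```

```text
time_s: 72.2
eef_pos: [0.4061, 0.2863, 0.2007]
eef_rot: [0.002, 0.007, 1.0, -0.001]
wrist_force: [-2.4, -16.1, 24.7]
opening: 0.453
t 72.2 g [0.4067 0.2859 0.046 ] jaw 89.22 tilt [ 0.004 -0.003 -1.   ] open 0.453 F [ -2.4 -16.1  24.7] q [ 0.38  0.3   1.93 -0.01  0.9  -1.18]
```

```bash
python3 -m handwheel '[{"offset":[0,0,-0.01],"spin":0,"grip":0},{"offset":[0,0,-0.04],"spin":0,"grip":0},{"offset":[0,0,-0.08],"spin":0,"grip":0},{"offset":[0,0,-0.13],"spin":0,"grip":0},{"offset":[0,0,-0.18],"spin":0,"grip":0},{"offset":[0,0,-0.23],"spin":0,"grip":0},{"offset":[0,0,-0.26],"spin":0,"grip":0},{"offset":[0,0,-0.26],"spin":0,"grip":0}]';python3 -c "
from plan import *
plan((.5851,.1811,.30,93.2))"
```

```text
time_s: 73.2
eef_pos: [0.4045, 0.2877, 0.4602]
eef_rot: [0.002, 0.007, 1.0, 0.001]
wrist_force: [-0.3, -0.7, -3.5]
opening: 0.45
t 73.2 g [0.4052 0.288  0.3055] jaw 89.18 tilt [ 0.005  0.002 -1.   ] open 0.45 F [-0.3 -0.7 -3.5] q [ 0.38 -0.04  1.73  0.    1.45 -1.18]
(0.5851, 0.1811, 0.3, 93.2) offset [-0.181 -0.104  0.006] spin -4.0
```

```bash
python3 -m handwheel '[{"offset":[-0.03,-0.015,0],"spin":-1,"grip":0},{"offset":[-0.06,-0.035,0],"spin":-2,"grip":0},{"offset":[-0.1,-0.055,0],"spin":-3,"grip":0},{"offset":[-0.135,-0.08,0],"spin":-4,"grip":0},{"offset":[-0.165,-0.095,0],"spin":-4,"grip":0},{"offset":[-0.181,-0.104,0.006],"spin":-4,"grip":0},{"offset":[-0.181,-0.104,0.02],"spin":-4,"grip":0},{"offset":[-0.181,-0.104,0.035],"spin":-4,"grip":0},{"offset":[-0.181,-0.104,0.035],"spin":-4,"grip":0},{"offset":[-0.181,-0.104,0.035],"spin":-4,"grip":0}]';cat > seat.py <<'E'
from barfit import *
from plan import st,plan
def seat(fn,off=.046,sq=.012):
    o,R,g=st();a=np.arctan2(R[1,1],R[0,1])-np.pi/2
    c=(g[0],g[1],a);zb=g[2]-off;sh=(.585,.1817,.056)
    ims=[]
    for p,(u0,v0,n) in zip((shot('scene'),shot('top')),((240,140,130),(165,130,170))):
        k=400/n;im=cv2.resize(p['color'][v0:v0+n,u0:u0+n,::-1],(400,400),interpolation=cv2.INTER_CUBIC).copy()
        def poly(cc,L,col):
            q=[((proj(p,W(cc,l))-[u0,v0]+.5)*k).astype(int) for l in L]; cv2.polylines(im,[np.array(q)],True,col,1)
        poly(c,[(-.016,-.129,zb),(-.016,.12,zb),(.016,.12,zb),(.016,-.129,zb)],(0,255,0))
        for s in(1,-1):
            poly(c,[(-.006,.136*s,zb+.006),(.006,.136*s,zb+.006),(.006,.128*s,zb+.006),(-.006,.128*s,zb+.006)],(0,255,255))
            poly(sh,[(x,.14*s,z) for x,z in((-.031,.1),(-.031,.2),(.031,.2),(.031,.1))],(0,0,255))
        ims.append(im)
    cv2.imwrite('pics/'+fn,np.hstack(ims))
E
python3 -c "
from seat import *
plan((.5851,.1811,.3,93.2))
seat('h1.png')"
```

```text
time_s: 74.45
eef_pos: [0.5833, 0.1814, 0.423]
eef_rot: [0.0, -0.028, 1.0, 0.0]
wrist_force: [-0.4, 0.3, -1.5]
opening: 0.453
t 74.45 g [0.5833 0.1814 0.2683] jaw 93.22 tilt [ 0.  0. -1.] open 0.453 F [-0.4  0.3 -1.5] q [ 0.11  0.24  1.49  0.    1.4  -1.52]
(0.5851, 0.1811, 0.3, 93.2) offset [-0.002 -0.    -0.032] spin 0.0
```

View pics/h1.png

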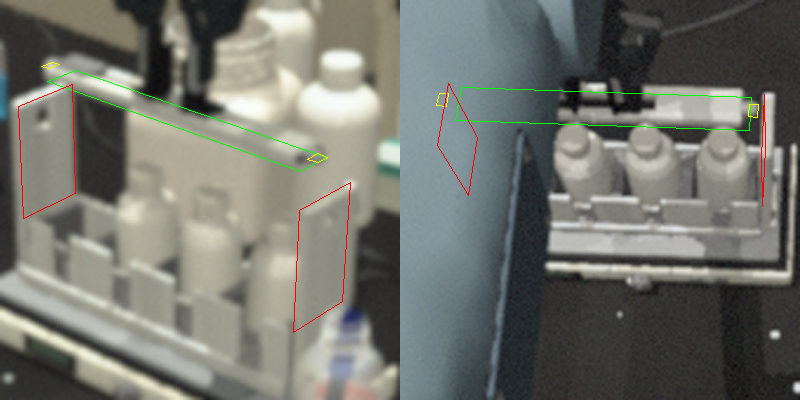

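```bash
cat > seat2.py <<'E'
from barfit import *
from plan import st,plan
def seat2(fn,off=.046,half=.136,boxes=None,g=None,dx=0,dy=0):
    o,R,gg=st();a=np.arctan2(R[1,1],R[0,1])-np.pi/2
    g=gg if g is None else np.array(g)
    c=(g[0]+dx,g[1]+dy,a);zb=g[2]-off;sh=(.585,.1817,.056)
    ims=[];P={'s':shot('scene'),'t':shot('top')}
    for nm,u0,v0,n in boxes:
        p=P[nm];k=400/n;im=cv2.resize(p['color'][v0:v0+n,u0:u0+n,::-1],(400,400),interpolation=cv2.INTER_CUBIC).copy()
        def poly(cc,L,col):
            q=[((proj(p,W(cc,l))-[u0,v0]+.5)*k).astype(int) for l in L]; cv2.polylines(im,[np.array(q)],True,col,1)
        e=half-.008
        for z in(0,.012): poly(c,[(-.016,-e,zb+z),(-.016,e,zb+z),(.016,e,zb+z),(.016,-e,zb+z)],(0,255,0))
        for s in(1,-1):
            poly(c,[(-.006,half*s,zb+.006),(.006,half*s,zb+.006),(.006,e*s,zb+.006),(-.006,e*s,zb+.006)],(0,255,255))
            for y in(.14,.148): poly(sh,[(x,y*s,z) for x,z in((-.031,.1),(-.031,.2),(.031,.2),(.031,.1))],(0,0,255))
            poly(sh,[(x,.144*s,z) for x,z in((-.009,.171),(-.009,.189),(.009,.189),(.009,.171))],(255,0,255))
        ims.append(im)
    cv2.imwrite('pics/'+fn,np.hstack(ims))
E
python3 -c "
from seat2 import *
seat2('h2.png',boxes=(('s',310,160,60),('t',285,150,60)))
seat2('h3.png',boxes=(('s',240,145,60),('s',270,150,60)))"
```

```text
(no output)
```

View pics/h2.png

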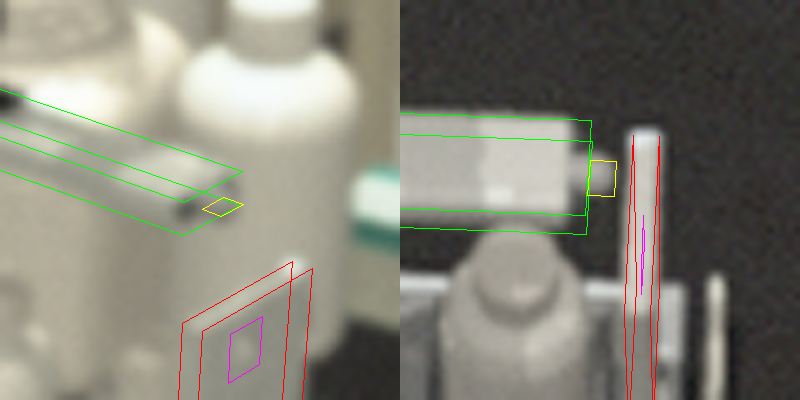

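View pics/h3.png

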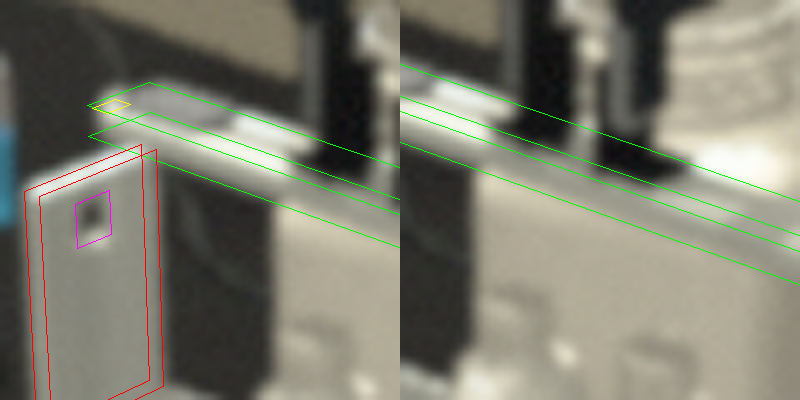

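```bash
python3 -m handwheel '[{"offset":[-0.002,0,0.008],"spin":0,"grip":0},{"offset":[-0.002,0,0.016],"spin":0,"grip":0},{"offset":[-0.002,0,0.024],"spin":0,"grip":0},{"offset":[-0.002,0,0.032],"spin":0,"grip":0},{"offset":[-0.002,0,0.036],"spin":0,"grip":0},{"offset":[-0.002,0,0.036],"spin":0,"grip":0}]'; python3 -c "
from seat2 import *
plan((.585,.1815,.2185,93.2))
seat2('h4.png',boxes=(('s',310,170,60),('t',285,150,60)))"
```

```text
time_s: 75.5
eef_pos: [0.5857, 0.1809, 0.3862]
eef_rot: [-0.0, -0.028, 1.0, -0.0]
wrist_force: [-0.5, -0.1, -2.0]
opening: 0.45
t 75.5 g [0.5856 0.1808 0.2315] jaw 93.16 tilt [-0.001 -0.    -1.   ] open 0.45 F [-0.5 -0.1 -2. ] q [ 0.11  0.28  1.53  0.    1.34 -1.52]
(0.585, 0.1815, 0.2185, 93.2) offset [0.001 0.001 0.013] spin -0.0
```

View pics/h4.png

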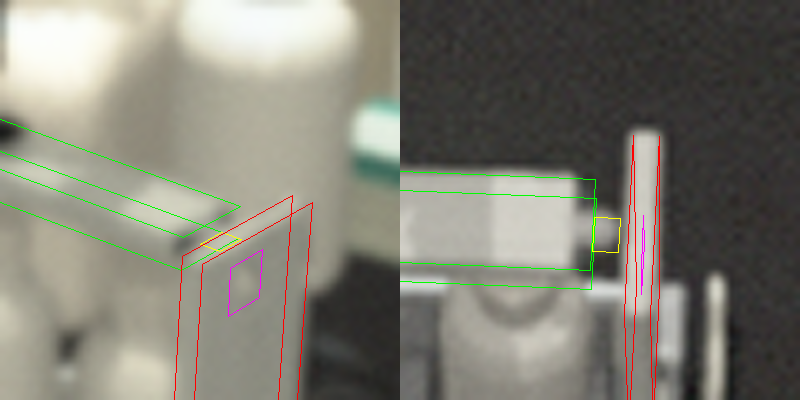

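```bash
python3 -m handwheel '[{"offset":[0,0,0.004],"spin":0,"grip":0},{"offset":[0,0,0.008],"spin":0,"grip":0},{"offset":[0,0,0.011],"spin":0,"grip":0},{"offset":[0,0,0.013],"spin":0,"grip":0},{"offset":[0,0,0.013],"spin":0,"grip":0}]'; python3 -c "
from seat2 import *
plan((.585,.1815,.2185,93.2))
seat2('h5.png',boxes=(('s',310,170,60),('s',240,150,60)))"
```

```text
time_s: 76.22
eef_pos: [0.5857, 0.1809, 0.3734]
eef_rot: [-0.0, -0.028, 1.0, -0.0]
wrist_force: [-0.3, -0.2, -1.7]
opening: 0.449
t 76.22 g [0.5856 0.1808 0.2187] jaw 93.16 tilt [-0. -0. -1.] open 0.449 F [-0.3 -0.2 -1.7] q [ 0.11  0.29  1.54  0.    1.31 -1.52]
(0.585, 0.1815, 0.2185, 93.2) offset [0.001 0.001 0.   ] spin -0.0
```

View pics/h5.png

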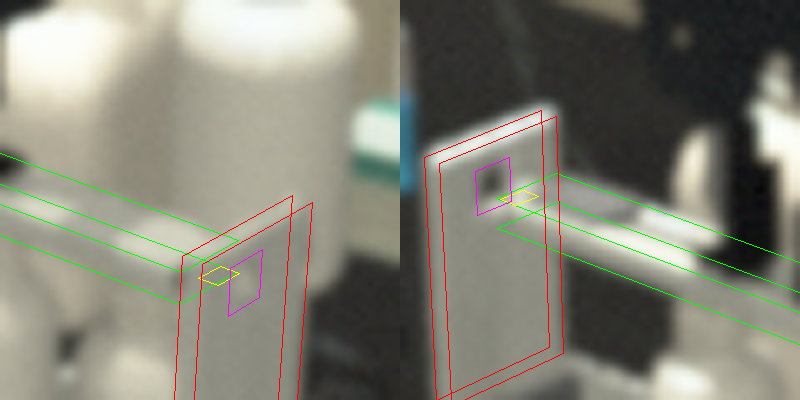

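```bash
python3 -m handwheel '[{"offset":[0,0.0005,0],"spin":0,"grip":0.5},{"offset":[0,0.0005,0],"spin":0,"grip":0.54},{"offset":[0,0.0005,0.001],"spin":0,"grip":0.58},{"offset":[0,0.0005,0.001],"spin":0,"grip":0.62},{"offset":[0,0.0005,0.001],"spin":0,"grip":0.62}]'; python3 -c "
from seat2 import *
plan()
seat2('h6.png',half=.142,boxes=(('s',310,170,60),('s',240,150,60)))"
```

```text
time_s: 76.95
eef_pos: [0.5857, 0.1813, 0.3727]
eef_rot: [-0.0, -0.028, 1.0, -0.0]
wrist_force: [0.0, -0.2, -2.0]
opening: 0.62
t 76.95 g [0.5857 0.1813 0.218 ] jaw 93.16 tilt [-0. -0. -1.] open 0.62 F [ 0.  -0.2 -2. ] q [ 0.11  0.29  1.54 -0.    1.31 -1.52]
```

View pics/h6.png

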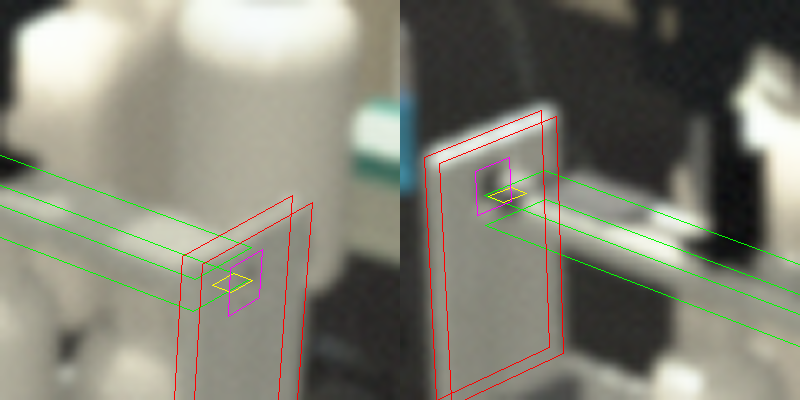

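```bash
python3 -m handwheel '[{"offset":[0,0,0],"spin":0,"grip":0.66},{"offset":[0,0,0],"spin":0,"grip":0.7},{"offset":[0,0,0],"spin":0,"grip":0.74},{"offset":[0,0,0],"spin":0,"grip":0.8},{"offset":[0,0,0],"spin":0,"grip":0.9},{"offset":[0,0,0],"spin":0,"grip":1},{"offset":[0,0,0],"spin":0,"grip":1},{"offset":[0,0,0],"spin":0,"grip":1}]'; python3 -c "
from seat2 import *
plan()
seat2('h7.png',off=.047,half=.148,boxes=(('s',310,170,60),('s',240,150,60)))"
```

```text
time_s: 78.05
eef_pos: [0.5857, 0.1813, 0.3727]
eef_rot: [0.0, -0.028, 1.0, -0.0]
wrist_force: [0.3, -0.3, 0.1]
opening: 0.999
t 78.05 g [0.5857 0.1813 0.218 ] jaw 93.16 tilt [ 0. -0. -1.] open 0.999 F [ 0.3 -0.3  0.1] q [ 0.11  0.29  1.54 -0.    1.31 -1.52]
```

View pics/h7.png

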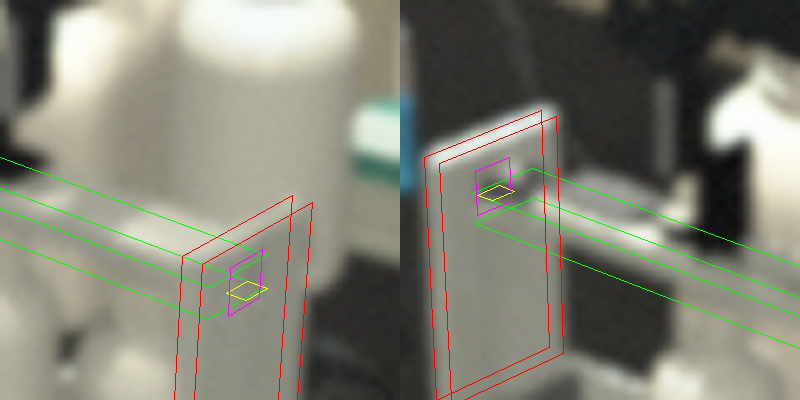

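```bash
python3 -m handwheel '[{"offset":[0,0,-0.01],"spin":0,"grip":1},{"offset":[0,0,-0.03],"spin":0,"grip":1},{"offset":[0,0,-0.08],"spin":0,"grip":1},{"offset":[0,0,-0.13],"spin":0,"grip":1},{"offset":[0.06,0.05,-0.13],"spin":0,"grip":1},{"offset":[0.11,0.11,-0.13],"spin":0,"grip":1},{"offset":[0.16,0.17,-0.13],"spin":0,"grip":1},{"offset":[0.2,0.22,-0.13],"spin":0,"grip":1},{"offset":[0.25,0.27,-0.13],"spin":0,"grip":1},{"offset":[0.25,0.31,-0.13],"spin":0,"grip":1},{"offset":[0.25,0.31,-0.13],"spin":0,"grip":1}]'
python3 - <<'E'
from seat2 import *
plan()
np.set_printoptions(precision=4,suppress=True)
seat2('h8.png',off=.047,half=.148,g=(.585,.1817,.218),boxes=(('s',310,170,60),('s',240,150,60)))
seat2('h9.png',off=.047,half=.148,g=(.585,.1817,.218),boxes=(('t',290,145,70),('t',160,145,70)))
s=shot('scene','i1.png');t=shot('top','i2.png')
for n,z in(('hole_left',.18),('pin_sprung',.177),('hole_right',.18),('pin_fixed',.177),('bar',.171),('jar',0)):
    for nm,p in (('s',s),('t',t)):
        print(n,nm,[(np.round(r['uv'],1),round(r['confidence'],2),atz(p,r['uv'],z)[:2]) for r in landmark_of(p,n)[:2]])
E
```

```text
time_s: 79.53
eef_pos: [0.3166, 0.4793, 0.5049]
eef_rot: [0.001, -0.029, 1.0, 0.001]
wrist_force: [0.3, -0.6, -0.0]
opening: 0.999
t 79.53 g [0.3169 0.4796 0.3502] jaw 93.35 tilt [ 0.002  0.002 -1.   ] open 0.999 F [ 0.3 -0.6 -0. ] q [ 0.78  0.11  1.48  0.    1.54 -0.85]
hole_left s [(array([254.2, 174.5]), 0.66, array([0.5908, 0.3383]))]
hole_left t [(array([185.8, 184.3]), 0.81, array([0.5738, 0.3202])), (array([274.2, 202.4]), 0.53, array([0.55, 0.13]))]
pin_sprung s [(array([253.1, 174.1]), 0.57, array([0.5952, 0.3475]))]
pin_sprung t [(array([184.3, 183.8]), 0.69, array([0.5763, 0.3248]))]
hole_right s [(array([347. , 212.9]), 0.83, array([0.5906, 0.034 ]))]
hole_right t [(array([322.4, 186.8]), 0.61, array([0.5957, 0.035 ]))]
pin_fixed s [(array([346.1, 213.3]), 0.88, array([0.5924, 0.0378])), (array([328.3, 237.5]), 0.34, array([ 0.4826, -0.0046]))]
pin_fixed t [(array([319.2, 187. ]), 0.68, array([0.5962, 0.0418]))]
bar s [(array([300.7, 195.8]), 0.95, array([0.5964, 0.1803]))]
bar t [(array([251.3, 185.6]), 0.87, array([0.5889, 0.1852]))]
jar s [(array([333.1, 359.8]), 0.63, array([ 0.3673, -0.125 ])), (array([255.1, 178. ]), 0.59, array([0.8546, 0.6346]))]
jar t [(array([377.9, 323. ]), 0.69, array([ 0.361, -0.113]))]
```

View pics/h8.png

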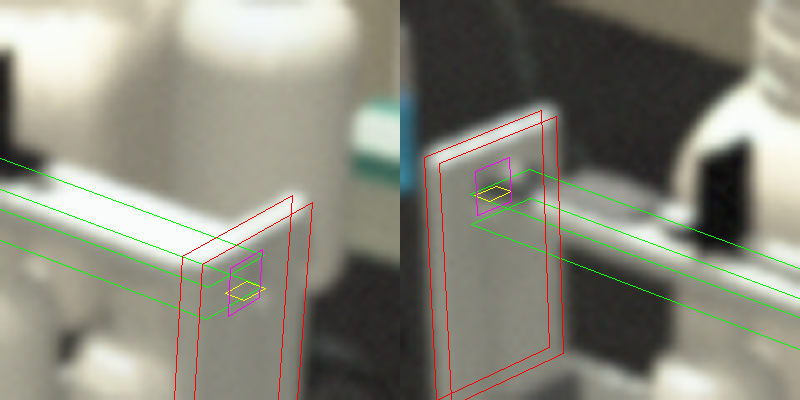

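View pics/h9.png

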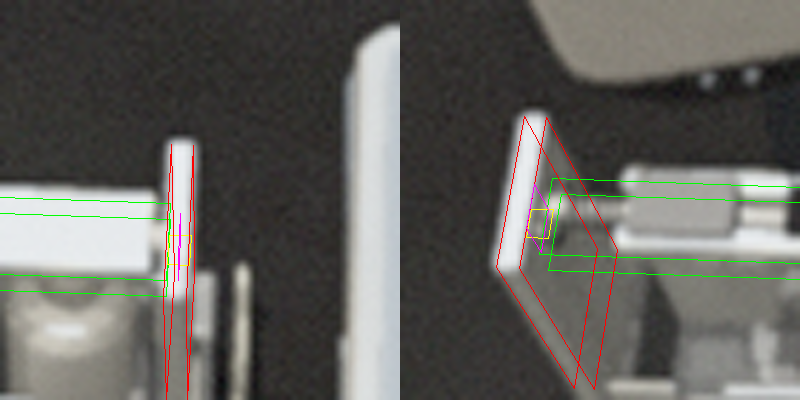

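View pics/i1.png

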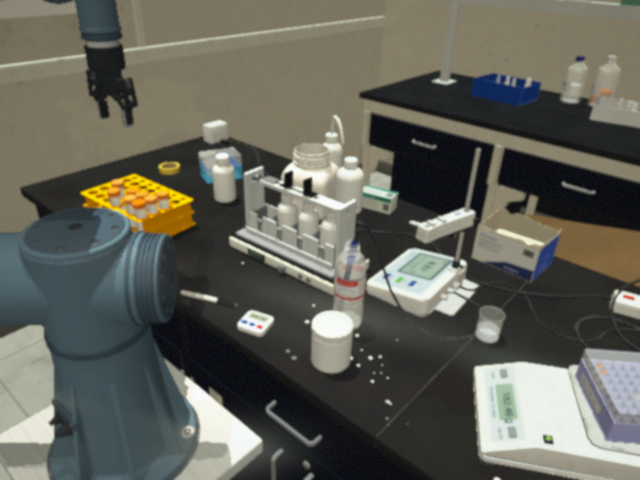

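Run:
```python
from h import *
s=np.mean([cams.camera('scene')['color'].astype(float) for _ in range(3)],0).astype(np.uint8)[:,:,::-1]
t=np.mean([cams.camera('top')['color'].astype(float) for _ in range(3)],0).astype(np.uint8)[:,:,::-1]
z=lambda im,u,v,n:cv2.resize(im[v:v+n,u:u+n],(390,390),interpolation=cv2.INTER_CUBIC)
cv2.imwrite('pics/j1.png',np.hstack([z(s,238,155,44),z(s,330,190,44)]))
cv2.imwrite('pics/j2.png',np.hstack([z(t,170,150,60),z(s,255,185,100)]))
```

```text
(no output)
```

View pics/j1.png

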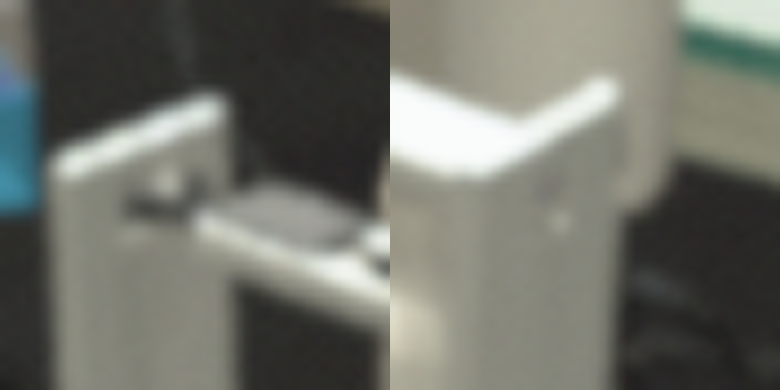

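View pics/j2.png

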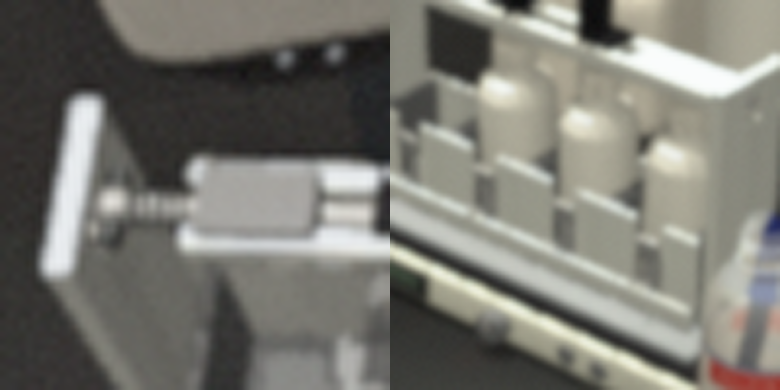

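Run:
```python
from outl import *
s=shot('scene');t=shot('top')
P=[(.5852,.2147),(.5893,.1483),(.5925,.082)]
ims=[]
for p,u0,v0 in((s,275,190),(t,225,170)):
    n=75;im=cv2.resize(p['color'][v0:v0+n,u0:u0+n,::-1],(400,400),interpolation=cv2.INTER_CUBIC).copy()
    for c in P: outline(im,p,v0,u0,400/n,.044,c,(0,0,255))
    ims.append(im)
cv2.imwrite('pics/k1.png',np.hstack(ims))
# old frame before bar went back
im=cv2.imread('pics/f7.png');u0,v0,n=225,165,90
im=cv2.resize(im[v0:v0+n,u0:u0+n],(720,720),interpolation=cv2.INTER_CUBIC)[:400].copy()
for c in P: outline(im,t,v0,u0,8,.044,c,(0,0,255))
cv2.imwrite('pics/k2.png',im)
```

```text
(no output)
```

View pics/k1.png

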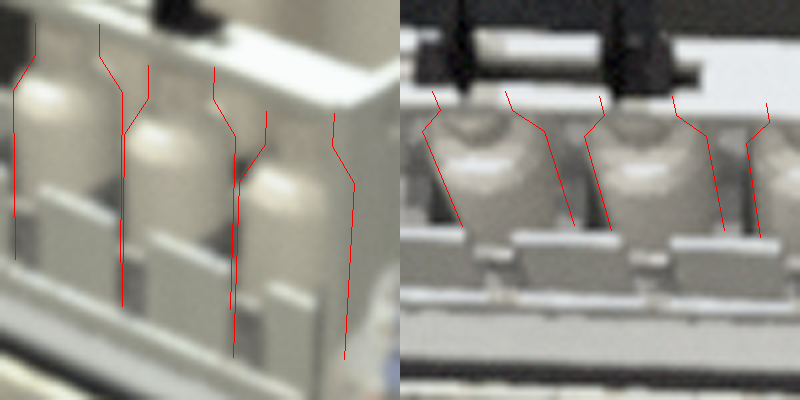

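View pics/k2.png

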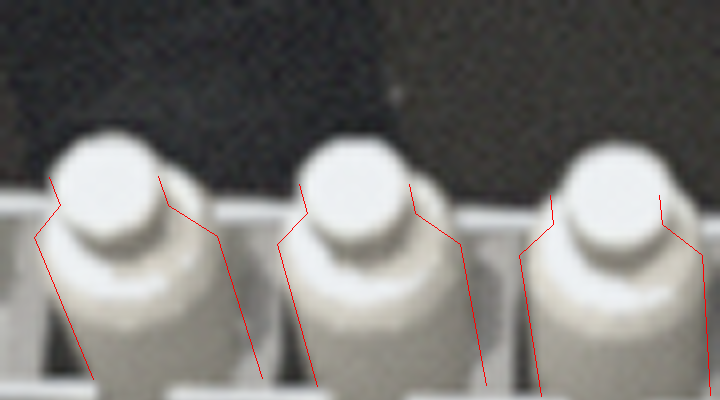

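```bash
python3 -c "
from plan import *
plan()
print(ctrl.hand_in())"
```

```text
t 80.83 g [0.319  0.4771 0.348 ] jaw 93.17 tilt [ 0.  0. -1.] open 0.998 F [-0.3  0.8 -1.2] q [ 0.77  0.11  1.49  0.    1.54 -0.85]
the job is handed in; nothing more can be done
None
```

I handed the job in at 80.8 s. The shaker is loaded and the bar is back in the end plates. No verdict was reported, so success rests on my own checks.

**What I did:** I squeezed the bar out and set it down in front of the shaker. The three small bottles present went into compartments 2, 3 and 4. I then found the bar again, because it had been knocked about 2 cm, and put it back with both pins released into the holes.

**Last checks:**
- **Bottles 2 and 3:** each met a hard stop at 24–27 N, at exactly floor height.
- **Bottle 4:** it stopped firm at 29 N, with the cap about 1.7 mm above its nominal height. The images show it leaning slightly back and to the right, within the limits, with no sign that it sits high.
- **Bar:** both pins appear to be in their holes, with the shoulders against the plates as at the start. It sits about 2 mm higher and 3 mm further back than before. That is still inside the holes, with the pins an estimated 3 mm from the hole centres against the 6.5 mm allowed.
- **Jar and arm:** the jar has not moved measurably. The gripper is well clear, with about zero force at the wrist.

**What went wrong on the way:**
- Setting the bar down briefly pressed on it with about 71 N upward at the wrist (78 N in all) before I backed off.
- The bottle for compartment 2 touched the compartment walls on its first try. I set it down again, re-gripped it and shifted it about 2 mm before it went in.

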